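Load the drain rack mouth-down and lock the keeper bar

TASK

The rinsed specimen jars standing on the bench have to drain. Swing the rack's keeper bar wide open, about square to the rack; turn every jar over and seat it mouth-down, flat on the floor of a rack pocket of its own; then swing the bar shut over them until it snaps home in its detent. Leave the flask, slide box and bottle where they are.

Things in the scene. Friction and masses are not known exactly. Their poses are not given: they have to be found in the camera images.
- rack: fixed steel drain rack, base plate 100 x 340 x 6 mm. Origin: on the bench under the middle one of three pockets; y axis along the row of pockets towards the bar's hinge pillar (at y = +150 mm); x axis across the row, the side to which the bar opens; z up. Detent post (58 x 24 mm, up to 110 mm high) at y = -125 mm
- pocket1 (a point): centre of the floor of a rack pocket, 6 mm above the bench: 62 x 62 mm clear, between walls 28 mm high above that floor; axes as the rack (68 mm from the middle one, at the detent-post end)
- pocket2 (a point): centre of the floor of a rack pocket, 6 mm above the bench: 62 x 62 mm clear, between walls 28 mm high above that floor; axes as the rack (the middle one)
- pocket3 (a point): centre of the floor of a rack pocket, 6 mm above the bench: 62 x 62 mm clear, between walls 28 mm high above that floor; axes as the rack (68 mm from the middle one, at the hinge end)
- keeper (a joint): angle of the keeper bar about its upright hinge, rad: 0 = shut over the row of pockets, home in the detent; grows as it swings out to the rack's +x side (counter-clockwise from above), stop at 1.65. Starts ajar over the pockets. Hinge friction about 0.1 N m; stays where left. From 0.085 to 0.04 a sprung ball under the tip resists (4 to 8 N at the knob), then it snaps to 0
- keeper_knob (a point): centre of the top of the black upright knob on the keeper bar: round, 18 mm diameter, 36 mm tall above the bar, 130 mm from the hinge axis, top 144 mm above the bench. The bar is 16 mm wide, 290 mm from hinge to tip; underside 96 mm, top 108 mm above the bench (seated jars reach 86 mm)
- keeper_hinge (a point): point on the bar's upright hinge axis, 108 mm above the bench (axes as the rack)
- jar1: white square open-topped specimen jar, 54 x 54 mm outside, 80 mm tall, walls and floor 3.5 mm, about 0.12 kg; starts standing mouth-up on the bench (may be absent). Origin: centre of the outer face of its closed bottom; z axis runs from there along the jar to the open mouth (points down when the jar is mouth-down); x, y square to the side walls
- jar2: white square open-topped specimen jar, 54 x 54 mm outside, 80 mm tall, walls and floor 3.5 mm, about 0.12 kg; starts standing mouth-up on the bench (may be absent). Origin: centre of the outer face of its closed bottom; z axis runs from there along the jar to the open mouth (points down when the jar is mouth-down); x, y square to the side walls
- jar3: white square open-topped specimen jar, 54 x 54 mm outside, 80 mm tall, walls and floor 3.5 mm, about 0.12 kg; starts standing mouth-up on the bench (may be absent). Origin: centre of the outer face of its closed bottom; z axis runs from there along the jar to the open mouth (points down when the jar is mouth-down); x, y square to the side walls
- flask: bystander, to be left where it is: clear culture flask lying flat, 70 x 110 x 32 mm, red cap at its +y end; origin under its centre
- slidebox: bystander, to be left where it is: flat grey slide box with white lid, 87 x 122 x 30 mm; origin under its centre
- bottle: bystander, to be left where it is: squat amber bottle with a white cap, 60 mm diameter, 70 mm tall; origin under its centre
There are look-alikes about, which are no part of the job. What is shaped like the jar1 but pink or yellow is not meant.

How it is judged:
On the way, in this order (a step that is already met when the one before it is completed fails the run):
1. the keeper bar is swung wide open (past 1.0 rad) (value of joint keeper above 1 rad), for 0.2 s.
2. every jar is seated mouth-down in a pocket (angle between each of jar1, jar2, jar3's own z axis and vertical above 3.05 rad and z of jar1 in the frame of rack between 0.083 and 0.089 m and (horizontal distance between jar1 and pocket1 below 0.012 m or horizontal distance between jar1 and pocket2 below 0.012 m or horizontal distance between jar1 and pocket3 below 0.012 m) and z of jar2 in the frame of rack between 0.083 and 0.089 m and (horizontal distance between jar2 and pocket1 below 0.012 m or horizontal distance between jar2 and pocket2 below 0.012 m or horizontal distance between jar2 and pocket3 below 0.012 m) and z of jar3 in the frame of rack between 0.083 and 0.089 m and (horizontal distance between jar3 and pocket1 below 0.012 m or horizontal distance between jar3 and pocket2 below 0.012 m or horizontal distance between jar3 and pocket3 below 0.012 m)), for 0.2 s.
3. the keeper bar is shut in its detent (value of joint keeper below 0.03 rad), for 0.2 s.
At the end, for the whole second after the job is handed in: every jar present is at rest mouth-down (within 5 degrees), flat on the floor of a pocket (centre within 12 mm, height within 3 mm), and the keeper bar is shut in its detent (under 0.03 rad) (all of step 2 and value of joint keeper below 0.03 rad and linear speed of each of jar1, jar2, jar3 below 0.02 m/s); the robot touches nothing.
It fails at once if flask pushed more than 30 mm away or tipped (distance of flask from where it was at the start of the episode above 0.03 m or angle between flask's own z axis and vertical above 0.5 rad).
It fails at once if slidebox pushed more than 30 mm away or tipped (distance of slidebox from where it was at the start of the episode above 0.03 m or angle between slidebox's own z axis and vertical above 0.5 rad).
It fails at once if bottle pushed more than 30 mm away or tipped (distance of bottle from where it was at the start of the episode above 0.03 m or angle between bottle's own z axis and vertical above 0.5 rad).
Of jar1, jar2, jar3 only 2 to 3 are there at a start; the rules pass over those that are not, and their reading is None.
At some moment in a run one of jar1, jar2, jar3 may be knocked a few centimetres aside while the robot is not near it.
Once in a run the grip may slacken for a moment while it holds something.
It also fails if it takes over 210 s, if anything falls off the work surface, if the arm or the gripper's body presses on something with over 40 N, if the wrist force passes 120 N, or if a joint passes its speed limit or range.

ROBOT

A 6-joint arm with a two-finger parallel gripper is mounted at the origin on the work surface. World frame = base frame: x ahead of the robot, y to its left, z up, the work surface at z = 0. Lengths are in m, angles in rad, forces in N, time in s.
With the tool pointing down it reaches from about 0.425 to 0.95 m from the base axis. Payload 14.7 kg.
Tool frame: the origin (TCP) lies on the centre line of the jaws, within the pads' length; the fingertips stand 11 mm ahead of it and the grasp point (between the pads) lies 8 mm behind it; y points along the fingers, x is the direction in which the jaws open and shut, and the axes are right-handed (so a half turn about y gives the same grasp; the last joint's range is limited). The gripper opens to 85 mm and grips with 20 to 120 N. Pads are 22 mm wide; open, the fingers measure 114 mm over their backs; the gripper's body (76 mm by 85 mm) begins 54 mm behind the grasp point. The pads swing forward as they close: fully open they stand 13 mm farther back than shut.
Start: joints at [-1.266, 0.48, 1.596, -0, 1.065, -0.047], TCP at [0.224, -0.61, 0.242] pointing down, gripper open.
Joint ranges: [-2.75, 2.75], [-0.82, 2.05], [0.23, 2.67], [-1.56, 4.7], [0.09, 2.69], [-2.92, 2.92]. Speed limits (rad/s): [1.89, 1.89, 2.39, 3.01, 3.01, 3.01].

INTERFACE

Orientations are given as a unit quaternion [x, y, z, w].
In Python, from cell import state, eyes, finish_job gives the robot as it stands.
- The arm moves only by the tool drive_tool, never from a script. Its argument "steps" is a list of rows, each an object with "linear": the shift along the tool's x, y, z in mm, a list of three; "yaw": the turn about the tool's y in rad. A call has 1 to 5 rows; each row shifts and turns the commanded pose from where the row before left it, along the tool's axes as they then stand; what a row does not reach is not made up. A row lasts 1/10 s, in which the tool goes at most 50 mm and 8.59 degrees, less where a joint would pass 70% of its speed; a pose out of reach is approached as far as the arm can. A call is refused whole if a number of a shift passes 50 or a number of a turn 0.15, either way. A call with a gripper value outside its range is refused whole. "claw" is the closure in counts, from 0 (fully open) to 255 (shut), set as the call begins (left out, the last holds). The fingers move at their own pace and stop on an object; the grip force is fixed at half the most. Time passes only in rows, so rows that do not move let the fingers close. It gives the time, the measured TCP pose, the force and the opening at its end, in the units of the state.
- state(): the state, without advancing time (a new reading comes with each control period).
- eyes.snapshot(name): name is "scene" or "side" or "wrist"; returns a dict with "color" (400x640x3 uint8, blue, green, red), "camera_matrix" (3x3 intrinsics, pixels), "camera_from_world" (4x4, takes a point from world to camera coordinates). Camera axes: x right, y down, z forward; pixel columns grow to the right and rows downward; lengths in m; the calibration is good to about 2 mm. A picture is of the moment at which its call begins. There is no depth.
- finish_job(): hands the job in, once; it reports no verdict.
The state is a dict: "clock": time; "q": joint angles; "joint_velocities": joint speeds; "joint_torque": joint torques, N m; "eef_pos": TCP position; "ee_rot": TCP orientation; "wrist_force": force on the tool from outside, world axes, zero at the start; "ft_torque": the same for the moment, N m; "grip_width": opening from 0.0 (shut) to 1.0 (fully open).
Only numpy, scipy, OpenCV 4.12 (cv2) and the standard library are available. Lean on these libraries where they do the work, as an engineer would, in place of code of your own. Each camera call takes 0.05 s, during which the arm holds its last target.

## Working session

There is one attempt and no reset: what is moved stays moved. The work goes in short steps, Python scripts to look and compute and a tool call to move; the robot and the scene stay as the last step left them, time stands still between calls to the robot, and variables do not carry over. Pictures are saved under pics/ and viewed, and the job is handed in when it is done.

Besides the shell and the picture viewer there is one more tool, called after "Emit:" as name([rows], argument=value, ...), one row to a line, values as JSON. drive_tool: Moves the arm, as the interface text tells. Its arguments: {"type":"object","properties":{"steps":{"type":"array","items":{"type":"object","properties":{"linear":{"type":"array","items":{"type":"number"}},"yaw":{"type":"number"}}}},"claw":{"type":"number"}},"required":["steps"]}

```bash
ls; mkdir -p pics; python3 - <<'E'
from cell import state, eyes
import cv2
print(state())
for n in ["scene","side","wrist"]:
    s=eyes.snapshot(n); cv2.imwrite(f"pics/a_{n}.png",s["color"]); print(n,s["camera_matrix"],s["camera_from_world"])
E
```

```text
pics
{'clock': 0.0, 'q': array([-1.26560273e+00,  4.80854627e-01,  1.59687921e+00,  1.98628864e-05,
        1.06509692e+00, -4.65897505e-02]), 'joint_velocities': array([ 0.00118165,  0.00159514, -0.00107804,  0.00096588, -0.00051996,
        0.00024027]), 'joint_torque': array([ 5.39872795e-03, -9.50628018e+01, -4.30178547e+01,  8.13932115e-05,
        1.16606645e-02,  4.08258813e-05]), 'eef_pos': array([ 0.22388241, -0.60979627,  0.24165561]), 'ee_rot': array([-0.57950456,  0.40513821, -0.404452  ,  0.58004835]), 'wrist_force': array([ 0.84281474, -0.23031831,  0.45563449]), 'ft_torque': array([ 0.05339356, -0.03840553,  0.03684136]), 'grip_width': 1.0041042256284343}
scene [[467.14501813   0.         322.95661432]
 [  0.         467.14501813 196.63108126]
 [  0.           0.           1.        ]] [[ 0.71364898  0.70035009  0.01465882 -0.33966198]
 [ 0.39571985 -0.3857903  -0.83340965 -0.15734077]
 [-0.57802329  0.60056273 -0.55246129  1.71739239]
 [ 0.          0.          0.          1.        ]]
side [[412.07854519   0.         310.49374293]
 [  0.         412.07854519 198.67911942]
 [  0.           0.           1.        ]] [[-0.89207387 -0.45173597 -0.01178231  0.45842969]
 [-0.32056099  0.6509806  -0.68808786  0.33824982]
 [ 0.31850409 -0.61004825 -0.72553172  1.15763292]
 [ 0.          0.          0.          1.        ]]
wrist [[349.88729439   0.         317.2270674 ]
 [  0.         349.88729439 194.85292673]
 [  0.           0.           1.        ]] [[ 3.44202866e-01 -9.38894791e-01 -9.79233311e-04 -6.49142093e-01]
 [-8.94798169e-01 -3.28352377e-01  3.02524302e-01 -3.86783204e-02]
 [-2.84360025e-01 -1.03253516e-01 -9.53141169e-01  3.79844045e-01]
 [ 0.00000000e+00  0.00000000e+00  0.00000000e+00  1.00000000e+00]]
```

View pics/a_scene.png

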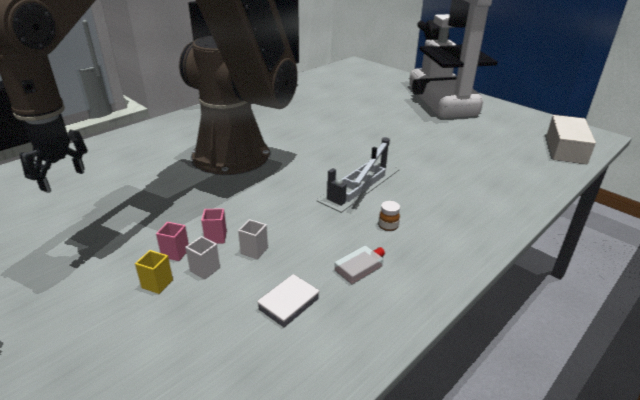

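View pics/a_side.png

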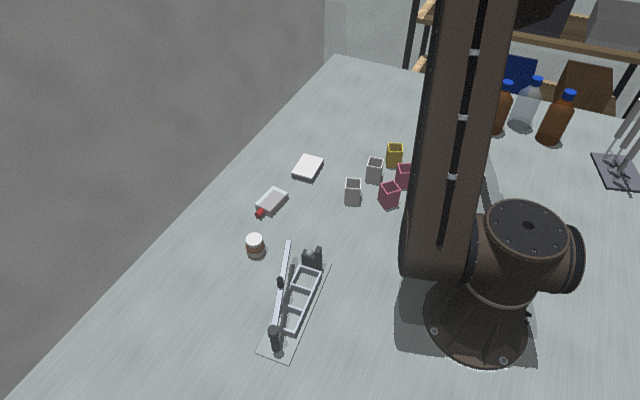

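View pics/a_wrist.png

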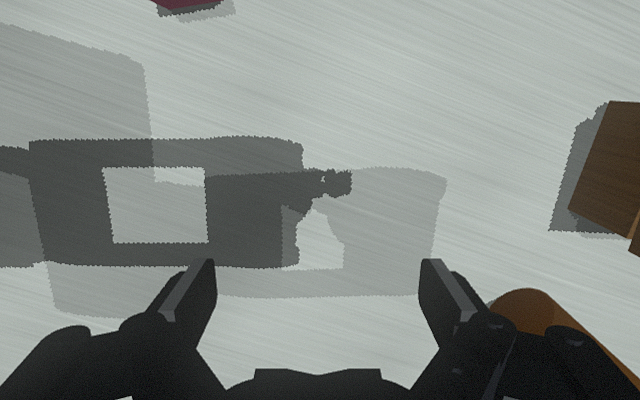

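```bash
cat > h.py <<'E'
import numpy as np, cv2
from cell import state, eyes
def ray(s,u,v):
    K=s["camera_matrix"];T=s["camera_from_world"];R=T[:3,:3];t=T[:3,3]
    d=R.T@np.linalg.inv(K)@np.array([u,v,1.0]); return -R.T@t,d/np.linalg.norm(d)
def onplane(s,u,v,z):
    c,d=ray(s,u,v); return c+d*(z-c[2])/d[2]
def proj(s,p):
    q=s["camera_from_world"]@np.append(p,1); q=s["camera_matrix"]@q[:3]; return q[:2]/q[2]
def tri(*obs):
    A=np.zeros((3,3));b=np.zeros(3)
    for s,u,v in obs:
        c,d=ray(s,u,v);P=np.eye(3)-np.outer(d,d);A+=P;b+=P@c
    return np.linalg.solve(A,b)
def toolR():
    from scipy.spatial.transform import Rotation as Ro
    return Ro.from_quat(state()["ee_rot"]).as_matrix()
def crop(img,x0,y0,x1,y1,k,fn):
    cv2.imwrite("pics/"+fn,cv2.resize(img[y0:y1,x0:x1],None,fx=k,fy=k,interpolation=cv2.INTER_CUBIC))
E
python3 - <<'E'
from h import *
a=cv2.imread("pics/a_scene.png");crop(a,120,130,420,330,2.6,"b1.png")
a=cv2.imread("pics/a_side.png");crop(a,235,130,435,370,2.5,"b2.png")
E
```

```text
(no output)
```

View pics/b1.png

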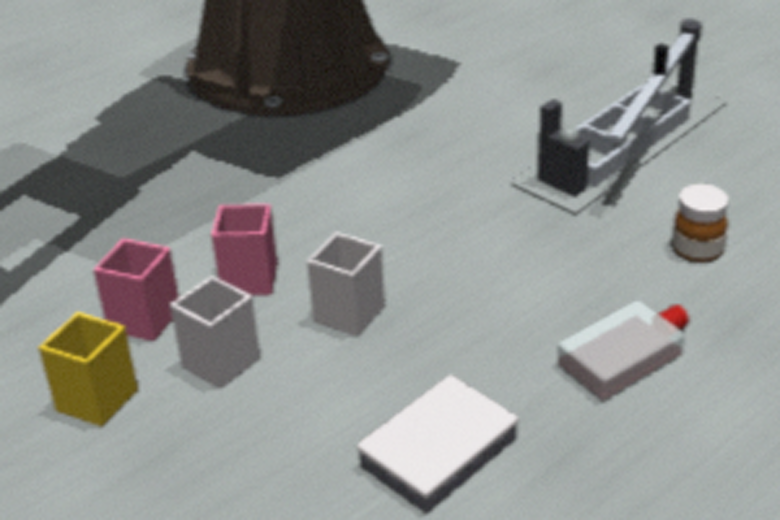

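View pics/b2.png

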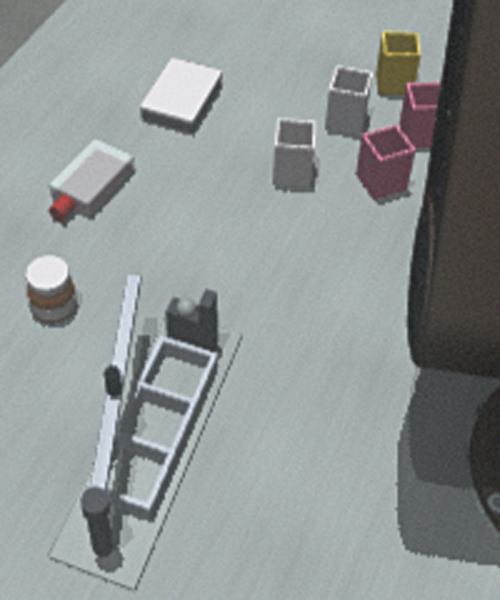

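```bash
python3 - <<'E'
from h import *
np.set_printoptions(precision=4,suppress=True)
sc=eyes.snapshot("scene");si=eyes.snapshot("side")
f=lambda x,y:(120+x/2.6,130+y/2.6); g=lambda x,y:(235+x/2.5,130+y/2.5)
print("knob",onplane(sc,*f(661,46),.144),onplane(si,*g(111,368),.144),tri((sc,*f(661,46)),(si,*g(111,368))))
print("pillar",tri((sc,*f(690,25)),(si,*g(95,497))))
for n,p in dict(near=(577,211),left=(514,182),far=(725,102)).items(): print("sc",n,onplane(sc,*f(*p),.006))
for n,p in dict(bl=(50,556),br=(137,588),tr=(241,335)).items(): print("si",n,onplane(si,*g(*p),.006))
print("bar tip scene",onplane(sc,*f(617,137),.108),"side",onplane(si,*g(134,276),.108))
# jars top rim corners scene
for n,P in dict(A=[(173,303),(210,278),(256,297),(212,321)],B=[(309,257),(342,233),(384,246),(350,270)]).items():
    c=np.array([onplane(sc,*f(*p),.08) for p in P]);print(n,c[:,:2].tolist(),c.mean(0)[:2],[np.linalg.norm(c[i]-c[i-1]) for i in range(4)])
for n,P in dict(A=[(335,68),(372,70),(364,101),(328,98)],B=[(278,119),(315,121),(312,152),(274,151)]).items():
    c=np.array([onplane(si,*g(*p),.08) for p in P]);print("s",n,c[:,:2].tolist(),c.mean(0)[:2],[np.linalg.norm(c[i]-c[i-1]) for i in range(4)])
for n,p in dict(pink1=(137,262),pink2=(243,220),yel=(84,337),bottle=(703,200)).items(): print(n,onplane(sc,*f(*p),.075))
print("flask",onplane(sc,*f(622,345),.03),"slide",onplane(sc,*f(438,430),.03))
E
```

```text
knob [0.5051 0.1967 0.144 ] [0.5031 0.1998 0.144 ] [0.5035 0.199  0.1426]
pillar [0.4554 0.3204 0.1113]
sc near [0.5387 0.0179 0.006 ]
sc left [0.4448 0.0081 0.006 ]
sc far [0.5066 0.3466 0.006 ]
si bl [0.4975 0.3582 0.006 ]
si br [0.3985 0.3465 0.006 ]
si tr [0.4342 0.0131 0.006 ]
bar tip scene [0.568  0.0465 0.108 ] side [0.5558 0.0581 0.108 ]
A [[0.4415865654450053, -0.4461711018914433], [0.43368093535185426, -0.4001276968613811], [0.48901446464450904, -0.3852237768140198], [0.4895444697115391, -0.43460445469563036]] [ 0.4635 -0.4165] [np.float64(0.049333030608208414), np.float64(0.046717171724453666), np.float64(0.05730555205875974), np.float64(0.04938352208397512)]
B [[0.47390590690398227, -0.3112672486757456], [0.4650156810288847, -0.26266899082507744], [0.5121504867573136, -0.2462121917555602], [0.5189525022256768, -0.2952994485039857]] [ 0.4925 -0.2789] [np.float64(0.04779295337601316), np.float64(0.04940472429060085), np.float64(0.04992510537466291), np.float64(0.049556293137377604)]
s A [[0.4886379556248989, -0.4289760012199765], [0.43831857437167304, -0.448617509219133], [0.42555366948823986, -0.3801386803391368], [0.4738098966712136, -0.3635129713495159]] [ 0.4566 -0.4053] [np.float64(0.06712137969495847), np.float64(0.05401693221748557), np.float64(0.06965840079601959), np.float64(0.051039961415956556)]
s B [[0.5205521313331454, -0.29214277145993195], [0.47257743351231263, -0.3111847083039091], [0.45334184640513153, -0.25287102689456487], [0.5003296295514559, -0.23188464031104217]] [ 0.4867 -0.272 ] [np.float64(0.0635609309864734), np.float64(0.05161556925744623), np.float64(0.06140434228023659), np.float64(0.051461443691749105)]
pink1 [ 0.3555 -0.4344  0.075 ]
pink2 [ 0.3691 -0.3182  0.075 ]
yel [ 0.4212 -0.5277  0.075 ]
bottle [0.6843 0.057  0.075 ]
flask [ 0.7446 -0.1431  0.03  ] slide [ 0.7031 -0.3466  0.03  ]
```

```bash
cat >> h.py <<'E'
def psi():
    R=toolR();return np.arctan2(R[1,0],R[0,0])
def plan(wps,vmax=48,ymax=0.14,start=None):
    """wps: (x,y,z,psi[,n]) m; prints rows in tool axes from the current measured pose"""
    s=state();p=s["eef_pos"].copy();a=psi()
    if start is not None: p=np.array(start[:3]);a=start[3]
    rows=[]
    for w in wps:
        q=np.array(w[:3]);b=w[3]
        n=max(1,int(np.ceil(np.linalg.norm(q-p)*1000/vmax)),int(np.ceil(abs(b-a)/ymax)))
        if len(w)>4:n=max(n,w[4])
        p0=p.copy();a0=a
        for i in range(1,n+1):
            t=p0+(q-p0)*i/n;ta=a0+(b-a0)*i/n
            x=np.array([np.cos(a),np.sin(a),0]);z=np.array([np.sin(a)*-1,np.cos(a),0])
            d=(t-p)*1000
            l=[round(float(d@x)),round(float(-d[2])),round(float(d@z))]
            y=round(float(a-ta),2)
            rows.append('{"linear":%s,"yaw":%s}'%(l,y))
            p=p+(l[0]*x+l[2]*z)/1000+np.array([0,0,-l[1]/1000]);a=a-y
    for i in range(0,len(rows),5): print('['+','.join(rows[i:i+5])+']')
    print("end",p.round(4),round(float(a),3),"n",len(rows))
E
python3 - <<'E'
from h import *
R=toolR();print(R.round(3),psi())
a=psi();print([-np.sin(a),np.cos(a)])
sc=eyes.snapshot("scene");si=eyes.snapshot("side");g=lambda x,y:(235+x/2.5,130+y/2.5)
print([onplane(si,*g(*p),.034)[:2].round(3) for p in [(165,340),(216,355),(120,497),(153,515)]])
plan([(.45,-.3,.23,-.8),(.5035,.199,.20,.377)])
E
```

```text
[[ 0.345 -0.     0.939]
 [-0.939  0.     0.345]
 [-0.001 -1.     0.   ]] -1.2190219044744557
[np.float64(0.9387627888013588), np.float64(0.34456411067012704)]
[array([0.506, 0.078]), array([0.441, 0.07 ]), array([0.455, 0.278]), array([0.414, 0.28 ])]
[{"linear":[-27, 2, 40],"yaw":-0.05},{"linear":[-24, 1, 41],"yaw":-0.05},{"linear":[-23, 2, 42],"yaw":-0.06},{"linear":[-20, 1, 44],"yaw":-0.05},{"linear":[-18, 2, 45],"yaw":-0.05}]
[{"linear":[-15, 1, 45],"yaw":-0.05},{"linear":[-13, 2, 46],"yaw":-0.06},{"linear":[-11, 1, 47],"yaw":-0.05},{"linear":[-29, 3, 35],"yaw":-0.11},{"linear":[-25, 2, 38],"yaw":-0.1}]
[{"linear":[-21, 3, 41],"yaw":-0.11},{"linear":[-17, 3, 42],"yaw":-0.11},{"linear":[-12, 3, 44],"yaw":-0.1},{"linear":[-7, 2, 45],"yaw":-0.11},{"linear":[-2, 3, 46],"yaw":-0.11}]
[{"linear":[2, 3, 45],"yaw":-0.11},{"linear":[8, 3, 45],"yaw":-0.1},{"linear":[12, 2, 44],"yaw":-0.11},{"linear":[17, 3, 42],"yaw":-0.11}]
end [0.5038 0.1986 0.2002] 0.381 n 19
```

Candidates in the scene image: whites at (202,257) and (253,238) are the jars; pinks (172,241), (214,225) and yellow (154,271) are look‑alikes (crop b1 confirms). Bar first.

Emit:
drive_tool([
  {"linear": [-27, 2, 40], "yaw": -0.05},
  {"linear": [-24, 1, 41], "yaw": -0.05},
  {"linear": [-23, 2, 42], "yaw": -0.06},
  {"linear": [-20, 1, 44], "yaw": -0.05},
  {"linear": [-18, 2, 45], "yaw": -0.05},
])

```text
clock: 0.85
eef_pos: [0.3662, -0.4142, 0.2345]
ee_rot: [0.628, -0.326, 0.326, -0.628]
wrist_force: [1.4, 0.1, 0.5]
grip_width: 0.997
```

Emit:
drive_tool([
  {"linear": [-15, 1, 45], "yaw": -0.05},
  {"linear": [-13, 2, 46], "yaw": -0.06},
  {"linear": [-11, 1, 47], "yaw": -0.05},
  {"linear": [-29, 3, 35], "yaw": -0.11},
  {"linear": [-25, 2, 38], "yaw": -0.1},
])

```text
clock: 1.35
eef_pos: [0.4601, -0.2075, 0.2251]
ee_rot: [-0.677, 0.204, -0.204, 0.677]
wrist_force: [1.3, -0.1, -0.1]
grip_width: 0.999
```

Emit:
drive_tool([
  {"linear": [-21, 3, 41], "yaw": -0.11},
  {"linear": [-17, 3, 42], "yaw": -0.11},
  {"linear": [-12, 3, 44], "yaw": -0.1},
  {"linear": [-7, 2, 45], "yaw": -0.11},
])

```text
clock: 1.75
eef_pos: [0.479, -0.026, 0.2143]
ee_rot: [0.705, -0.055, 0.055, -0.705]
wrist_force: [1.0, -0.0, 0.3]
grip_width: 0.998
```

```bash
python3 - <<'E'
from h import *
s=state();print(s["clock"],s["eef_pos"],psi(),s["q"])
w=eyes.snapshot("wrist");cv2.imwrite("pics/c1.png",w["color"])
T=w["camera_from_world"];print(-T[:3,:3].T@T[:3,3])
E
```

```text
1.75 [ 0.47898784 -0.02604569  0.21434675] -0.15500169846466189 [-1.17533538e-01  2.78772823e-01  2.00766453e+00  5.93906481e-06
  8.54791793e-01  3.74642594e-02]
[0.49104255 0.05084485 0.3457136 ]
```

View pics/c1.png

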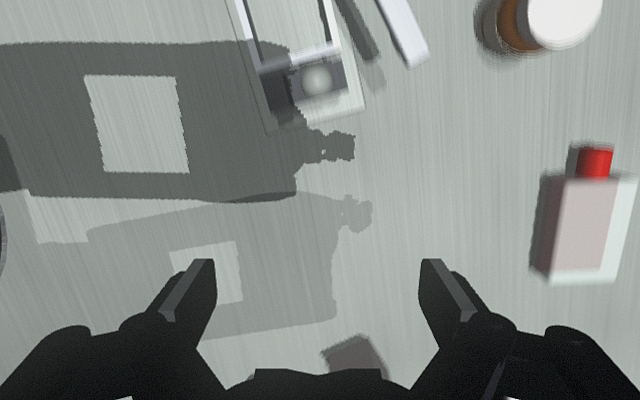

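```bash
python3 - <<'E'
from h import *
plan([(.465,.06,.25,.117)])
E
```

```text
[{"linear":[-13, -18, 39],"yaw":-0.13},{"linear":[-8, -18, 40],"yaw":-0.13}]
end [0.4646 0.0598 0.2501] 0.114 n 2
```

Emit:
drive_tool([
  {"linear": [-13, -18, 39], "yaw": -0.13},
  {"linear": [-8, -18, 40], "yaw": -0.13},
  {"linear": [0, 0, 0], "yaw": 0},
])

```text
clock: 2.1
eef_pos: [0.4658, 0.0566, 0.2523]
ee_rot: [-0.706, -0.04, 0.038, 0.706]
wrist_force: [0.9, 0.2, -0.0]
grip_width: 1.001
```

```bash
python3 - <<'E'
from h import *
s=state();print(s["clock"],s["eef_pos"],psi(),s["q"])
w=eyes.snapshot("wrist");cv2.imwrite("pics/c2.png",w["color"])
E
```

```text
2.1 [0.46583328 0.05655321 0.25229424] 0.10901729804428985 [ 5.54926009e-02  2.13671321e-01  1.98586373e+00  1.13058144e-03
  9.39167335e-01 -5.41920523e-02]
```

View pics/c2.png

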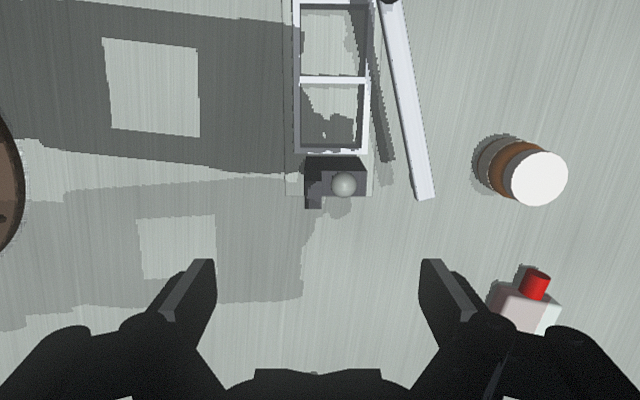

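```bash
python3 - <<'E'
from h import *
s=eyes.snapshot("wrist")
P=lambda u,v,z:onplane(s,u,v,z)[:2].round(4)
print("tip",P(426,197,.108),"tip base", P(384,10,.108),P(402,10,.108))
for n,(u,v) in dict(p1ll=(299,150),p1lr=(362,150),p1ul=(300,84),p1ur=(363,82)).items(): print(n,P(u,v,.034))
print("plate bot corners",P(285,194,.006),P(373,195,.006))
plan([(.5035,.199,.19,.30)])
E
```

```text
tip [0.557  0.0529] tip base [0.5    0.1865] [0.5126 0.1878]
p1ll [0.4469 0.0672]
p1lr [0.5099 0.0738]
p1ul [0.4422 0.1303]
p1ur [0.5015 0.1383]
plate bot corners [0.4348 0.0104] [0.5338 0.0196]
[{"linear":[13, 15, 35],"yaw":-0.05},{"linear":[15, 15, 35],"yaw":-0.05},{"linear":[16, 16, 33],"yaw":-0.05},{"linear":[19, 15, 33],"yaw":-0.05}]
end [0.5038 0.1989 0.1897] 0.302 n 4
```

Emit:
drive_tool([
  {"linear": [13, 15, 35], "yaw": -0.05},
  {"linear": [14, 15, 35], "yaw": -0.05},
  {"linear": [15, 16, 33], "yaw": -0.05},
  {"linear": [17, 15, 33], "yaw": -0.05},
  {"linear": [0, 0, 0], "yaw": 0},
])

```text
clock: 2.7
eef_pos: [0.5004, 0.1991, 0.1868]
ee_rot: [-0.699, -0.106, 0.107, 0.699]
wrist_force: [-0.2, -0.2, -0.4]
grip_width: 0.999
```

```bash
python3 - <<'E'
from h import *
s=state();print(s["clock"],s["eef_pos"],psi(),s["q"])
for n in ("scene","wrist","side"):
    w=eyes.snapshot(n);cv2.imwrite(f"pics/d_{n}.png",w["color"])
a=cv2.imread("pics/d_scene.png");crop(a,300,90,430,220,4,"d1.png")
a=cv2.imread("pics/d_side.png");crop(a,230,220,360,370,4,"d2.png")
E
```

```text
2.7 [0.50037162 0.19907712 0.18680189] 0.3023988026311017 [3.22095233e-01 3.93796266e-01 1.90831802e+00 5.36925273e-04
 8.41592681e-01 1.93386474e-02]
```

View pics/d1.png

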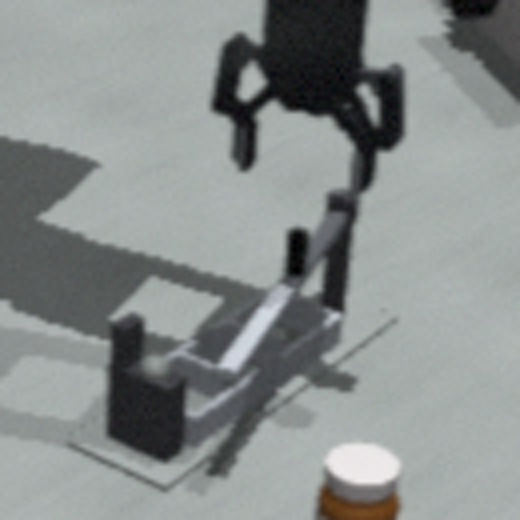

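View pics/d2.png

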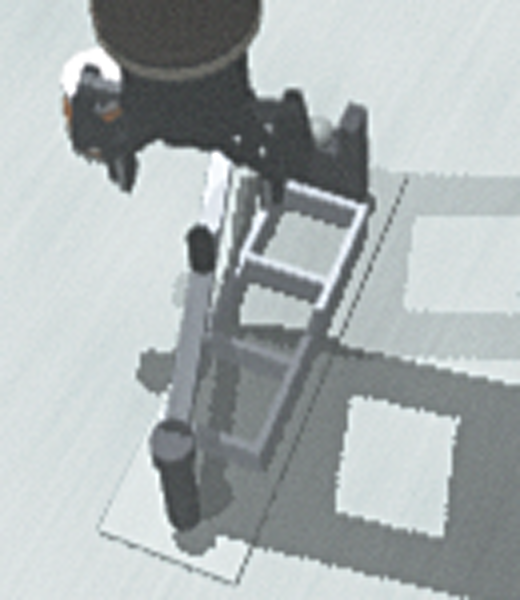

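View pics/d_wrist.png

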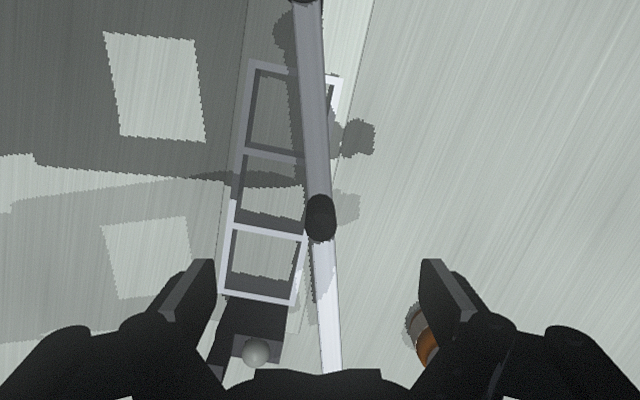

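```bash
python3 - <<'E'
from h import *
s=eyes.snapshot("wrist")
P=lambda u,v,z:onplane(s,u,v,z)[:2].round(4)
im=s["color"];m=(im.max(2)<60).astype(np.uint8)
n,l,st,ce=cv2.connectedComponentsWithStats(m)
for i in range(n):
    if st[i,4]>200: print(st[i],ce[i])
print("knob",P(320.5,231,.144),"base",P(320.5,202,.108))
E
```

```text
[     0      0    640    400 214717] [320.8197907  170.07416274]
[ 305  191   32   47 1165] [320.53991416 214.65751073]
[    0   259   640   141 37130] [317.57891193 359.23775922]
[ 207  294   81   87 2941] [246.47024821 323.94559674]
knob [0.5015 0.1977] base [0.5004 0.202 ]
```

Emit:
drive_tool([
  {"linear": [0, 30, 0], "yaw": 0},
  {"linear": [0, 32, 0], "yaw": 0},
  {"linear": [0, 0, 0], "yaw": 0},
])

```text
clock: 3.2
eef_pos: [0.4982, 0.1953, 0.1249]
ee_rot: [0.7, 0.104, -0.107, -0.699]
wrist_force: [-0.4, 0.1, 0.5]
grip_width: 1.0
```

Emit:
drive_tool([
  {"linear": [0, 0, 0], "yaw": 0},
  {"linear": [0, 0, 0], "yaw": 0},
  {"linear": [0, 0, 0], "yaw": 0},
  {"linear": [0, 0, 0], "yaw": 0},
  {"linear": [0, 0, 0], "yaw": 0},
], claw=255)

```text
clock: 3.7
eef_pos: [0.5005, 0.1974, 0.1282]
ee_rot: [-0.699, -0.107, 0.105, 0.699]
wrist_force: [-1.7, -2.1, 13.7]
grip_width: 0.19
```

```bash
python3 - <<'E'
from h import *
s=state();print(s["clock"],s["eef_pos"],psi(),s["grip_width"],s["wrist_force"])
h=np.array([.4535,.3195]);
p=s["eef_pos"][:2]-h;print("r",np.hypot(*p),np.arctan2(p[1],p[0]))
r=np.hypot(*p);th=np.arctan2(p[1],p[0]);z=s["eef_pos"][2]
wps=[]
import math
k=10
for i in range(1,k+1):
    t=th+i*1.35/k; wps.append((h[0]+r*math.cos(t),h[1]+r*math.sin(t),z,psi()+i*1.35/k))
plan(wps)
E
```

```text
3.7 [0.50054596 0.19744957 0.12819589] 0.301071063696359 0.18957689697926833 [-1.68557617 -2.14074552 13.7291472 ]
r 0.1308037853390045 -1.202884066795373
[{"linear":[17, 0, 2],"yaw":-0.14},{"linear":[18, 0, 3],"yaw":-0.13},{"linear":[17, 0, 2],"yaw":-0.14},{"linear":[18, 0, 2],"yaw":-0.13},{"linear":[17, 0, 3],"yaw":-0.14}]
[{"linear":[18, 0, 2],"yaw":-0.13},{"linear":[17, 0, 2],"yaw":-0.14},{"linear":[18, 0, 2],"yaw":-0.13},{"linear":[17, 0, 3],"yaw":-0.14},{"linear":[18, 0, 2],"yaw":-0.13}]
end [0.5829 0.3389 0.1282] 1.651 n 10
```

Emit:
drive_tool([
  {"linear": [0, -5, 0], "yaw": 0},
  {"linear": [17, 0, 2], "yaw": -0.14},
  {"linear": [18, 0, 3], "yaw": -0.13},
  {"linear": [17, 0, 2], "yaw": -0.14},
  {"linear": [18, 0, 2], "yaw": -0.13},
])

```text
clock: 4.2
eef_pos: [0.5566, 0.2379, 0.1311]
ee_rot: [0.645, 0.29, -0.291, -0.644]
wrist_force: [5.6, -4.9, -21.8]
grip_width: 0.186
```

Emit:
drive_tool([
  {"linear": [17, 0, 3], "yaw": -0.14},
  {"linear": [18, 0, 2], "yaw": -0.13},
  {"linear": [17, 0, 2], "yaw": -0.14},
  {"linear": [18, 0, 2], "yaw": -0.13},
  {"linear": [17, 0, 3], "yaw": -0.14},
])

```text
clock: 4.7
eef_pos: [0.5865, 0.321, 0.1313]
ee_rot: [0.512, 0.49, -0.488, -0.51]
wrist_force: [26.5, -0.8, -32.3]
grip_width: 0.187
```

Emit:
drive_tool([
  {"linear": [10, 0, 2], "yaw": -0.08},
  {"linear": [0, 0, 0], "yaw": 0},
])

```text
clock: 4.9
eef_pos: [0.5861, 0.3326, 0.1314]
ee_rot: [0.493, 0.511, -0.506, -0.49]
wrist_force: [34.1, 3.1, -35.5]
grip_width: 0.186
```

```bash
python3 - <<'E'
from h import *
s=state();print(s["clock"],s["eef_pos"],psi(),s["grip_width"],s["wrist_force"],s["q"])
w=eyes.snapshot("scene");cv2.imwrite("pics/e1.png",w["color"])
crop(w["color"],250,60,450,240,4,"e1.png")
E
```

```text
4.9 [0.5860953  0.33259504 0.1314135 ] 1.6054890549788536 0.18551440691785726 [ 34.13132896   3.13653929 -35.47977548] [ 0.47197875  0.62491804  1.63986201 -0.00194351  0.86915422 -1.13225432]
```

View pics/e1.png

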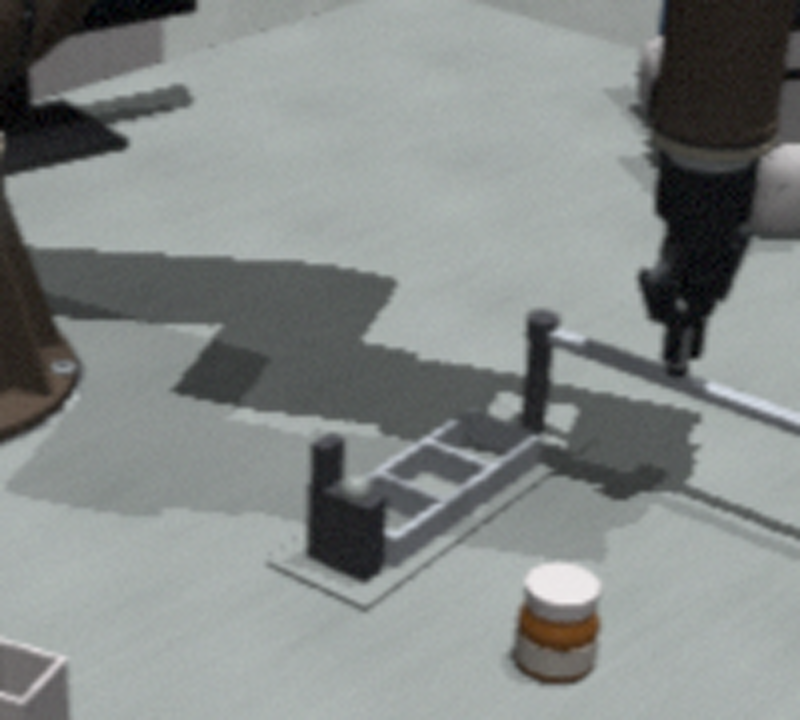

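Emit:
drive_tool([
  {"linear": [0, 0, 0], "yaw": 0},
  {"linear": [0, 0, 0], "yaw": 0},
  {"linear": [0, 0, 0], "yaw": 0},
  {"linear": [0, -45, 0], "yaw": 0.1},
  {"linear": [0, -45, 0], "yaw": 0.14},
], claw=0)

```text
clock: 5.45
eef_pos: [0.5808, 0.3302, 0.2224]
ee_rot: [-0.55, -0.443, 0.445, 0.551]
wrist_force: [0.7, 0.7, 0.4]
grip_width: 0.99
```

```bash
python3 - <<'E'
from h import *
s=state();print(s["clock"],s["eef_pos"],psi(),s["grip_width"],s["wrist_force"])
plan([(.49,.10,.27,.12)])
E
```

```text
5.45 [0.5808139  0.33022829 0.22243632] 1.3571627599022384 0.9903949826933462 [0.71349024 0.67533342 0.38498154]
[{"linear":[-27, -5, 4],"yaw":0.14},{"linear":[-28, -6, 1],"yaw":0.13},{"linear":[-27, -5, -3],"yaw":0.14},{"linear":[-27, -5, -7],"yaw":0.14},{"linear":[-25, -5, -10],"yaw":0.14}]
[{"linear":[-24, -6, -14],"yaw":0.13},{"linear":[-22, -5, -17],"yaw":0.14},{"linear":[-19, -5, -19],"yaw":0.14},{"linear":[-16, -6, -23],"yaw":0.14}]
end [0.4903 0.0996 0.2704] 0.117 n 9
```

Emit:
drive_tool([
  {"linear": [-27, -5, 4], "yaw": 0.14},
  {"linear": [-28, -6, 1], "yaw": 0.13},
  {"linear": [-27, -5, -3], "yaw": 0.14},
  {"linear": [-27, -5, -7], "yaw": 0.14},
  {"linear": [-25, -5, -10], "yaw": 0.14},
])

```text
clock: 5.95
eef_pos: [0.5313, 0.2018, 0.2489]
ee_rot: [-0.668, -0.231, 0.231, 0.668]
wrist_force: [0.0, -0.1, -0.3]
grip_width: 1.001
```

Emit:
drive_tool([
  {"linear": [-24, -6, -14], "yaw": 0.13},
  {"linear": [-22, -5, -17], "yaw": 0.14},
  {"linear": [-19, -5, -19], "yaw": 0.14},
  {"linear": [-16, -6, -23], "yaw": 0.14},
  {"linear": [0, 0, 0], "yaw": 0},
])

```text
clock: 6.45
eef_pos: [0.4912, 0.0975, 0.2714]
ee_rot: [0.706, 0.041, -0.04, -0.706]
wrist_force: [-0.6, -0.2, -0.7]
grip_width: 0.999
```

```bash
python3 - <<'E'
from h import *
s=state();print(s["clock"],s["eef_pos"],psi())
import pickle
w=eyes.snapshot("wrist");cv2.imwrite("pics/f1.png",w["color"]);pickle.dump(w,open("f1.pkl","wb"))
crop(w["color"],180,0,460,240,2.8,"f1c.png")
E
```

```text
6.45 [0.49118735 0.0975495  0.27135633] 0.11441571450706937
```

View pics/f1c.png

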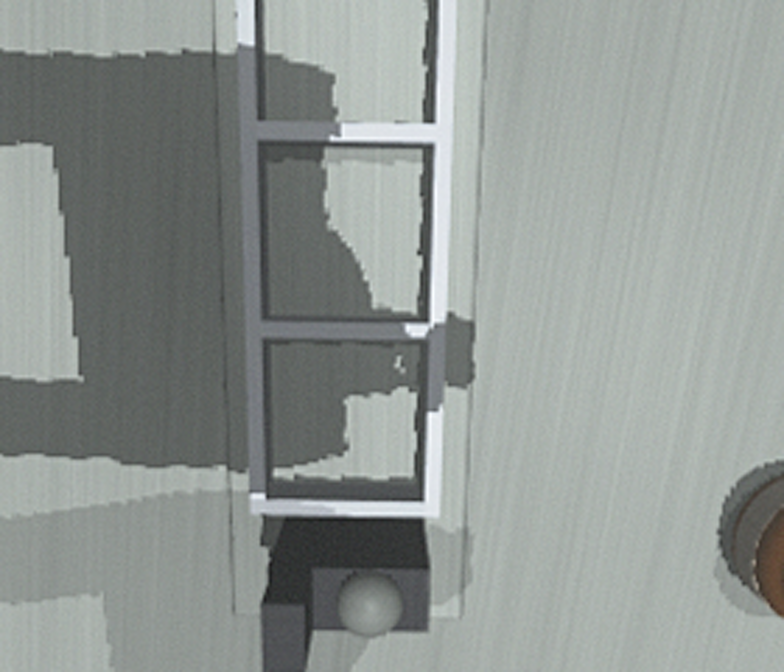

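```bash
python3 - <<'E'
from h import *
import pickle
s=pickle.load(open("f1.pkl","rb"))
f=lambda x,y,z:onplane(s,180+x/2.8,y/2.8,z)[:2]
U=[f(248.5,132,.034),f(444,132,.034)];L=[f(254.5,329,.034),f(438,329,.034)]
for a,b in (U,L): print(a,b,(a+b)/2,np.linalg.norm(b-a),np.arctan2(*(b-a)[::-1]))
c=sum(U+L)/4;d=(sum(U)-sum(L))/2;print("c2",c,"pitch",np.linalg.norm(d),"yaw",np.arctan2(-d[0],d[1]))
# plate edges z=.006
print("plate", f(221,100,.006),f(235,612,.006),f(487,100,.006),f(462,612,.006))
a,b=f(250,506,.034),f(438,508,.034);print("end wall",a,b,(a+b)/2)
print("ball",f(370,604,.092))
E
```

```text
[0.43191992 0.20309906] [0.49953342 0.21084742] [0.46572667 0.20697324] 0.06805602149848744 0.11410003608554124
[0.43896102 0.1362319 ] [0.50622107 0.14392916] [0.47259104 0.14008053] 0.06769905971937591 0.11394459152306434
c2 [0.46915886 0.17352688] pitch 0.06724399331667973 yaw 0.10225976774192355
plate [0.41715729 0.21504436] [0.43615086 0.01207705] [0.51524199 0.22628699] [0.53409244 0.02325982]
end wall [0.4422157  0.06850637] [0.51514469 0.07602702] [0.4786802  0.07226669]
ball [0.49147169 0.05548655]
```

```bash
python3 - <<'E'
from h import *
plan([(.49,-.40,.27,.11)])
E
```

```text
[{"linear":[-6, 0, -45],"yaw":0.0},{"linear":[-5, 0, -45],"yaw":0.0},{"linear":[-6, 0, -45],"yaw":0.0},{"linear":[-5, 0, -45],"yaw":0.0},{"linear":[-6, 1, -45],"yaw":0.0}]
[{"linear":[-5, 0, -45],"yaw":0.01},{"linear":[-6, 0, -45],"yaw":-0.0},{"linear":[-5, 0, -45],"yaw":-0.0},{"linear":[-5, 0, -45],"yaw":-0.0},{"linear":[-5, 0, -45],"yaw":-0.0}]
[{"linear":[-5, 0, -45],"yaw":-0.0}]
end [ 0.49   -0.3998  0.2701] 0.109 n 11
```

Emit:
drive_tool([
  {"linear": [-6, 0, -45], "yaw": 0},
  {"linear": [-5, 0, -45], "yaw": 0},
  {"linear": [-6, 0, -45], "yaw": 0},
  {"linear": [-5, 0, -45], "yaw": 0},
  {"linear": [-6, 1, -45], "yaw": 0},
])

```text
clock: 7.0
eef_pos: [0.4921, -0.1281, 0.2695]
ee_rot: [-0.706, -0.044, 0.044, 0.706]
wrist_force: [0.6, 0.3, -0.3]
grip_width: 0.994
```

Emit:
drive_tool([
  {"linear": [-5, 0, -45], "yaw": 0},
  {"linear": [-6, 0, -45], "yaw": 0},
  {"linear": [-5, 0, -45], "yaw": 0},
  {"linear": [-5, 0, -45], "yaw": 0},
  {"linear": [-5, 0, -45], "yaw": 0},
])

```text
clock: 7.5
eef_pos: [0.4935, -0.3548, 0.2692]
ee_rot: [-0.706, -0.044, 0.044, 0.706]
wrist_force: [0.8, 0.7, -0.4]
grip_width: 1.002
```

Emit:
drive_tool([
  {"linear": [-5, 0, -45], "yaw": 0},
  {"linear": [0, 0, 0], "yaw": 0},
])

```text
clock: 7.7
eef_pos: [0.494, -0.4034, 0.2687]
ee_rot: [0.706, 0.043, -0.042, -0.705]
wrist_force: [0.4, 1.0, -0.8]
grip_width: 1.002
```

```bash
python3 - <<'E'
from h import *
s=state();print(s["clock"],s["eef_pos"],psi())
import pickle
w=eyes.snapshot("wrist");cv2.imwrite("pics/g1.png",w["color"]);pickle.dump(w,open("g1.pkl","wb"))
E
```

```text
7.7 [ 0.49397626 -0.40336737  0.2687453 ] 0.12053807647639471
```

View pics/g1.png

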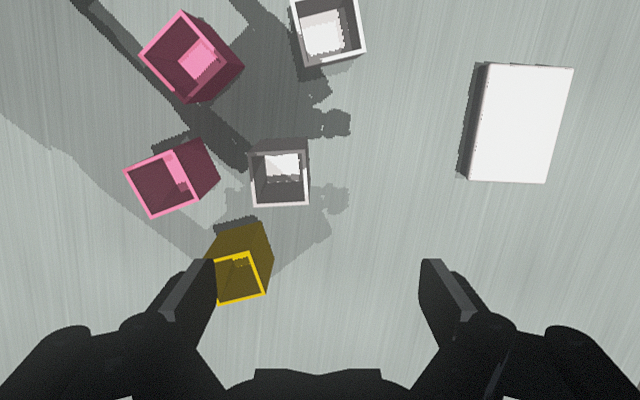

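```bash
python3 - <<'E'
from h import *
import pickle
s=pickle.load(open("g1.pkl","rb"))
crop(s["color"],230,0,400,220,3.5,"g2.png")
E
```

```text
(no output)
```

View pics/g2.png

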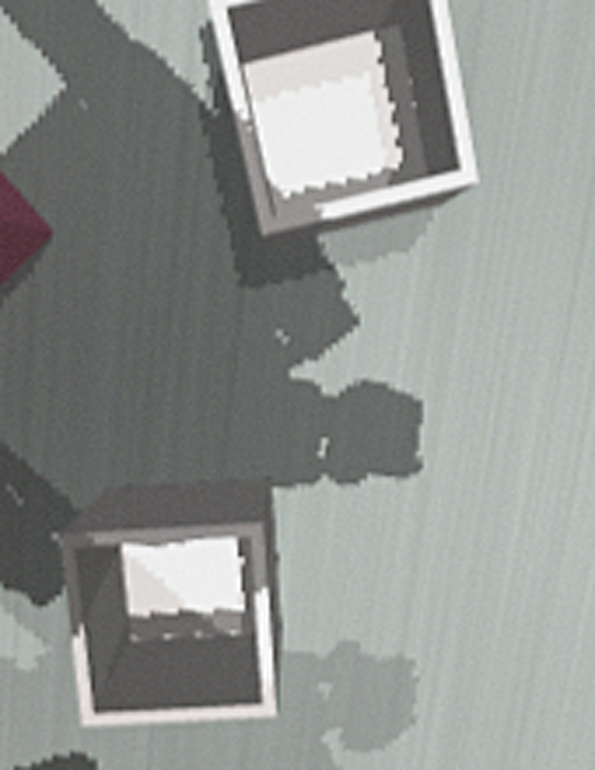

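```bash
python3 - <<'E'
from h import *
import pickle
s=pickle.load(open("g1.pkl","rb"))
f=lambda x,y,z=.08:onplane(s,230+x/3.5,y/3.5,z)[:2]
A=[f(64,535),f(272,522),f(277,715),f(82,725)]
print(np.round(A,4),sum(A)/4,[round(np.linalg.norm(A[i]-A[i-1]),4) for i in range(4)])
d=(A[1]+A[2]-A[0]-A[3]);print("yawA",np.arctan2(d[1],d[0])); d=(A[0]+A[1]-A[2]-A[3]);print(np.arctan2(-d[0],d[1]))
l,r=f(264,224),f(478,182);d=r-l;a=np.arctan2(d[1],d[0]);print("B",l,r,np.linalg.norm(d),a, (l+r)/2+.027*np.array([-np.sin(a),np.cos(a)]))
E
```

```text
[[ 0.4291 -0.3946]
 [ 0.4832 -0.3846]
 [ 0.4906 -0.4379]
 [ 0.4372 -0.4473]] [ 0.46004417 -0.41607068] [np.float64(0.0533), np.float64(0.0551), np.float64(0.0538), np.float64(0.0542)]
yawA 0.17851995336436327
0.1456683937397382
B [ 0.47307366 -0.31167175] [ 0.52358093 -0.29594434] 0.05289930077577134 0.3018724857644354 [ 0.49029996 -0.27802895]
```

```bash
python3 - <<'E'
from h import *
plan([(.5057,-.3286,.16,.30),(.5057,-.3286,.081,.30)])
E
```

```text
[{"linear":[7, 36, 23],"yaw":-0.06},{"linear":[8, 36, 23],"yaw":-0.06},{"linear":[10, 37, 23],"yaw":-0.06},{"linear":[0, 39, 0],"yaw":0.0},{"linear":[0, 40, 0],"yaw":0.0}]
end [ 0.506  -0.3283  0.0806] 0.301 n 5
```

Emit:
drive_tool([
  {"linear": [7, 36, 23], "yaw": -0.06},
  {"linear": [8, 36, 23], "yaw": -0.06},
  {"linear": [10, 15, 23], "yaw": -0.06},
  {"linear": [0, 0, 0], "yaw": 0},
  {"linear": [0, 0, 0], "yaw": 0},
], claw=255)

```text
clock: 8.25
eef_pos: [0.5062, -0.3248, 0.1823]
ee_rot: [-0.699, -0.107, 0.107, 0.699]
wrist_force: [-0.5, -0.2, 0.5]
grip_width: 0.141
```

Emit:
drive_tool([
  {"linear": [0, 30, 0], "yaw": 0},
  {"linear": [0, 40, 0], "yaw": 0},
  {"linear": [0, 30, 0], "yaw": 0},
  {"linear": [0, 0, 0], "yaw": 0},
])

```text
clock: 8.65
eef_pos: [0.5043, -0.3255, 0.0798]
ee_rot: [-0.698, -0.105, 0.107, 0.7]
wrist_force: [-0.6, 0.5, -0.0]
grip_width: -0.002
```

```bash
python3 - <<'E'
from h import *
s=state();print(s["clock"],s["eef_pos"],psi(),s["grip_width"],s["wrist_force"])
import pickle
w=eyes.snapshot("scene");crop(w["color"],120,140,320,300,4,"h1.png")
E
```

```text
8.65 [ 0.50428756 -0.32553     0.07979784] 0.30075012723225225 -0.0018156879605943268 [-0.63887281  0.50849406 -0.03038658]
```

View pics/h1.png

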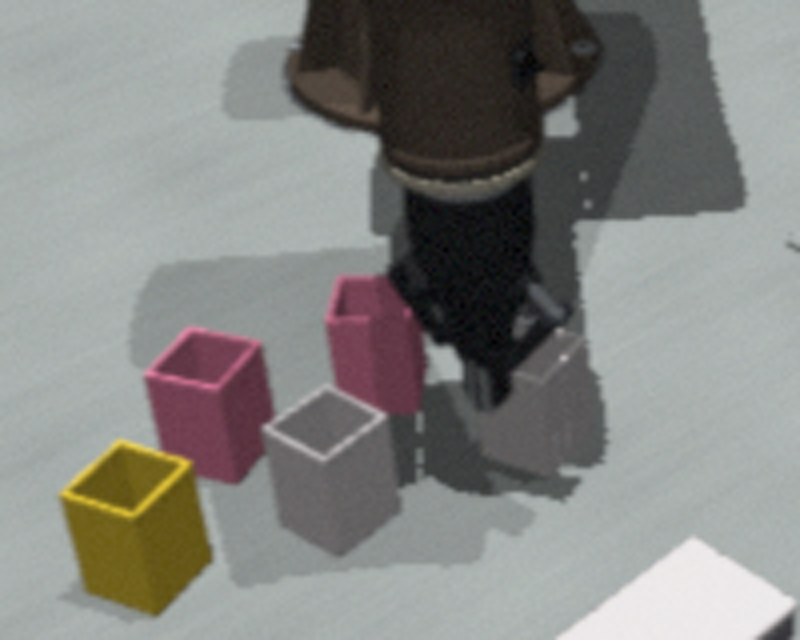

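Jar B's rim (540,355 in the crop) stands just in front of the closed fingers, ready to be pushed over.

Emit:
drive_tool([
  {"linear": [0, 0, 12], "yaw": 0},
  {"linear": [0, 0, 12], "yaw": 0},
  {"linear": [0, 0, 12], "yaw": 0},
  {"linear": [0, 0, 12], "yaw": 0},
])

```text
clock: 9.1
eef_pos: [0.4913, -0.2794, 0.0833]
ee_rot: [0.699, 0.106, -0.106, -0.699]
wrist_force: [-0.7, 0.8, 0.1]
grip_width: 0.0
```

```bash
python3 - <<'E'
from h import *
s=state();print(s["clock"],s["eef_pos"],psi(),s["grip_width"],s["wrist_force"])
w=eyes.snapshot("scene");crop(w["color"],170,160,310,280,4,"h2.png")
w=eyes.snapshot("wrist");crop(w["color"],0,0,640,400,1.2,"h3.png")
E
```

```text
9.1 [ 0.49132723 -0.27939581  0.0833408 ] 0.3012741585458625 4.747976765683705e-05 [-0.66678514  0.84563562  0.11073992]
```

View pics/h2.png

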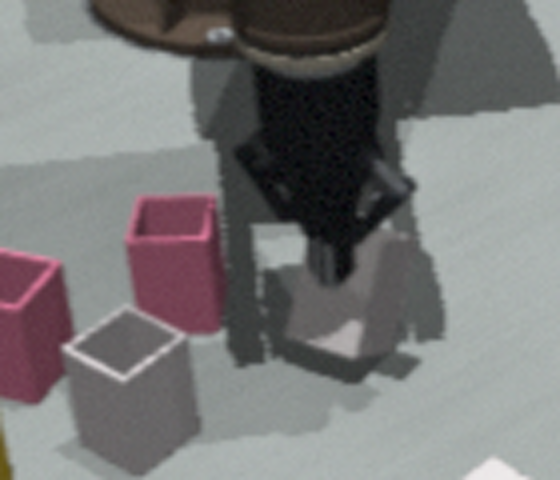

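View pics/h3.png

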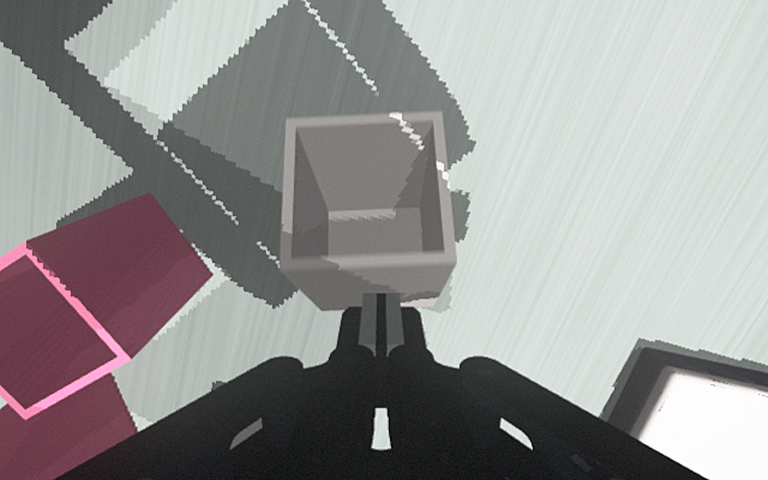

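It is tipping; continue until it topples.

Emit:
drive_tool([
  {"linear": [0, 0, 12], "yaw": 0},
  {"linear": [0, 0, 12], "yaw": 0},
  {"linear": [0, 0, 10], "yaw": 0},
  {"linear": [0, 0, 8], "yaw": 0},
  {"linear": [0, 0, 0], "yaw": 0},
])

```text
clock: 9.7
eef_pos: [0.4784, -0.2392, 0.0822]
ee_rot: [-0.699, -0.106, 0.107, 0.699]
wrist_force: [0.4, -0.7, -0.4]
grip_width: 0.002
```

Emit:
drive_tool([
  {"linear": [0, -50, 0], "yaw": 0},
  {"linear": [0, -50, -30], "yaw": 0},
  {"linear": [0, -50, -50], "yaw": 0},
  {"linear": [0, -20, -40], "yaw": 0},
  {"linear": [0, 0, 0], "yaw": 0},
], claw=0)

```text
clock: 10.2
eef_pos: [0.5117, -0.3423, 0.2342]
ee_rot: [0.701, 0.107, -0.103, -0.697]
wrist_force: [1.0, -0.4, 0.3]
grip_width: 0.848
```

```bash
python3 - <<'E'
from h import *
import pickle
s=state();print(s["clock"],s["eef_pos"],psi(),s["grip_width"],s["wrist_force"])
w=eyes.snapshot("wrist");cv2.imwrite("pics/i1.png",w["color"]);pickle.dump(w,open("i1.pkl","wb"))
E
```

```text
10.2 [ 0.51168172 -0.34234658  0.23419945] 0.29912518477248956 0.8484139168311695 [ 1.04108876 -0.44115893  0.25793581]
```

View pics/i1.png

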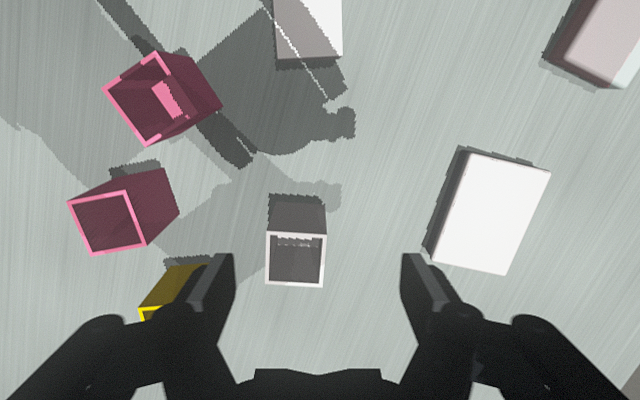

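```bash
python3 - <<'E'
from h import *
import pickle
s=pickle.load(open("i1.pkl","rb"))
crop(s["color"],240,0,380,100,5,"i2.png")
E
```

```text
(no output)
```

View pics/i2.png

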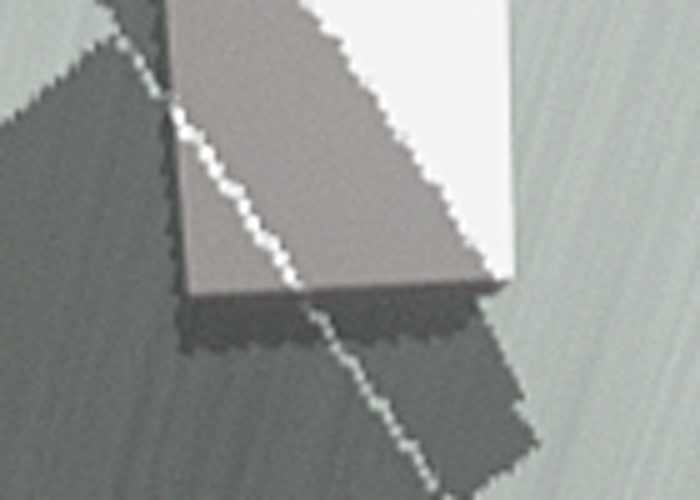

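```bash
python3 - <<'E'
from h import *
import pickle
s=pickle.load(open("i1.pkl","rb"))
f=lambda x,y,z=.054:onplane(s,240+x/5,y/5,z)[:2]
l,r=f(187,296),f(512,280);d=r-l;a=np.arctan2(d[1],d[0])
u=f(163,0)-f(187,296);print(l,r,np.linalg.norm(d),a,np.arctan2(-u[0],u[1]))
v=f(516,100)-f(512,280);print(np.arctan2(-v[0],v[1]))
a=.5*(a+np.arctan2(-u[0],u[1]))
g=(l+r)/2+.022*np.array([-np.sin(a),np.cos(a)]);print("grasp",g,a)
plan([(g[0],g[1],.10,a),(g[0],g[1],.020,a)])
E
```

```text
[ 0.45296503 -0.2602164 ] [ 0.50373814 -0.241978  ] 0.05394949517725051 0.3448594769770281 0.3502093876957324
0.29714038116887886
grasp [ 0.47085881 -0.23041246] 0.34753443233638026
[{"linear":[-1, 33, 29],"yaw":-0.01},{"linear":[-1, 33, 29],"yaw":-0.01},{"linear":[-1, 33, 29],"yaw":-0.02},{"linear":[0, 33, 29],"yaw":-0.01},{"linear":[0, 40, 0],"yaw":0.0}]
[{"linear":[0, 40, 0],"yaw":0.0}]
end [ 0.4711 -0.2304  0.02  ] 0.349 n 6
```

Emit:
drive_tool([
  {"linear": [-1, 33, 29], "yaw": -0.01},
  {"linear": [-1, 33, 29], "yaw": -0.01},
  {"linear": [-1, 33, 29], "yaw": -0.01},
  {"linear": [0, 33, 29], "yaw": 0},
  {"linear": [0, 0, 0], "yaw": 0},
])

```text
clock: 10.75
eef_pos: [0.4649, -0.2225, 0.0944]
ee_rot: [-0.695, -0.114, 0.12, 0.7]
wrist_force: [0.2, -0.1, 0.7]
grip_width: 0.997
```

```bash
python3 - <<'E'
from h import *
s=state();print(s["clock"],s["eef_pos"],psi(),s["grip_width"])
w=eyes.snapshot("wrist");cv2.imwrite("pics/j1.png",w["color"])
plan([(.4709,-.2304,.02,.34)])
E
```

```text
10.75 [ 0.46493681 -0.22251521  0.09440582] 0.3327610675959374 0.9974082387212521
[{"linear":[1, 38, -3],"yaw":-0.0},{"linear":[1, 38, -4],"yaw":-0.01}]
end [ 0.4715 -0.2307  0.0203] 0.343 n 2
```

View pics/j1.png

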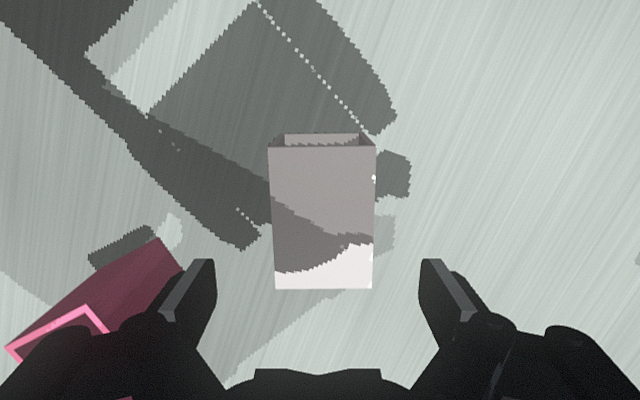

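```bash
python3 - <<'E'
from h import *
s=eyes.snapshot("wrist")
f=lambda x,y,z=.054:onplane(s,x,y,z)[:2]
l,r,t1,t2=f(275,289.5),f(372,289),f(268,147),f(376,147)
d=r-l;a=np.arctan2(d[1],d[0]);u=(t1+t2-l-r)/2;print(l,r,np.linalg.norm(d),a,np.arctan2(-u[0],u[1]),np.linalg.norm(u))
a=np.arctan2(-u[0],u[1]);g=(l+r)/2+.022*np.array([-np.sin(a),np.cos(a)]);print("grasp",g)
print(state()["eef_pos"])
plan([(g[0],g[1],.02,a)])
E
```

```text
[ 0.45565885 -0.26449922] [ 0.50769399 -0.24605168] 0.05520840282646578 0.3406965500493038 0.3468754666910418 0.0813638869567358
grasp [ 0.47419728 -0.23458578]
[ 0.46912174 -0.2263795   0.09769207]
[{"linear":[1, 39, -5],"yaw":-0.01},{"linear":[1, 39, -4],"yaw":-0.0}]
end [ 0.474  -0.2342  0.0197] 0.342 n 2
```

Emit:
drive_tool([
  {"linear": [1, 39, -5], "yaw": -0.01},
  {"linear": [1, 38, -4], "yaw": 0},
  {"linear": [0, 0, 0], "yaw": 0},
  {"linear": [0, 0, 0], "yaw": 0},
])

```text
clock: 11.25
eef_pos: [0.4749, -0.2358, 0.0222]
ee_rot: [-0.697, -0.12, 0.12, 0.697]
wrist_force: [0.7, 0.2, 0.5]
grip_width: 0.998
```

Emit:
drive_tool([
  {"linear": [0, 0, 0], "yaw": 0},
  {"linear": [0, 0, 0], "yaw": 0},
  {"linear": [0, 0, 0], "yaw": 0},
  {"linear": [0, 0, 0], "yaw": 0},
  {"linear": [0, 0, 0], "yaw": 0},
], claw=255)

```text
clock: 11.75
eef_pos: [0.4757, -0.2359, 0.0235]
ee_rot: [0.697, 0.121, -0.119, -0.696]
wrist_force: [-2.5, 0.7, 18.2]
grip_width: 0.623
```

Emit:
drive_tool([
  {"linear": [0, -20, 0], "yaw": 0},
  {"linear": [0, -40, 0], "yaw": 0},
  {"linear": [0, -40, 0], "yaw": 0},
  {"linear": [0, 0, 0], "yaw": 0},
])

```text
clock: 12.15
eef_pos: [0.4774, -0.2368, 0.1271]
ee_rot: [0.699, 0.122, -0.118, -0.695]
wrist_force: [-0.1, 0.2, -2.3]
grip_width: 0.627
```

```bash
python3 - <<'E'
from h import *
s=state();print(s["clock"],s["eef_pos"],psi(),s["grip_width"],s["wrist_force"])
w=eyes.snapshot("wrist");cv2.imwrite("pics/k1.png",w["color"])
w=eyes.snapshot("scene");crop(w["color"],150,120,350,280,4,"k2.png")
E
```

```text
12.15 [ 0.47737615 -0.23676924  0.12705574] 0.341196889754733 0.6269988296942385 [-0.11707372  0.23721631 -2.27754585]
```

View pics/k2.png

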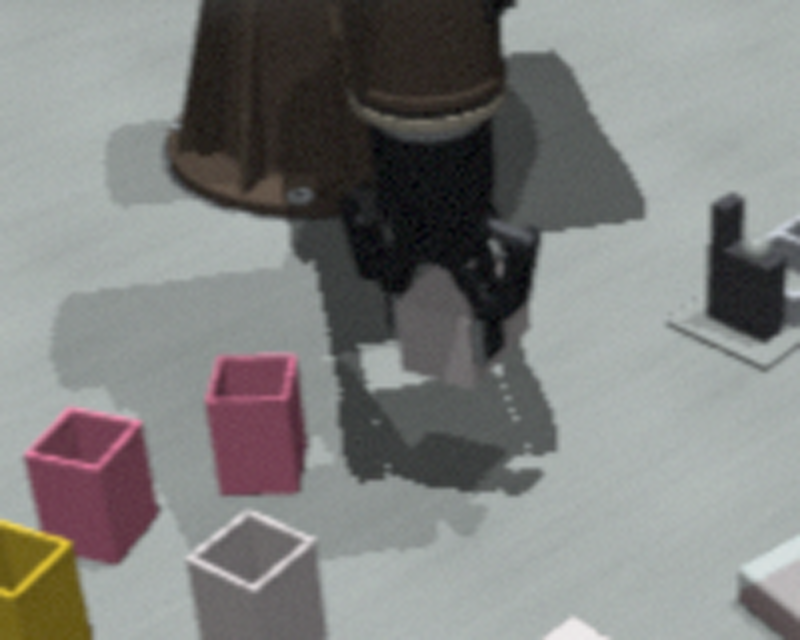

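View pics/k1.png

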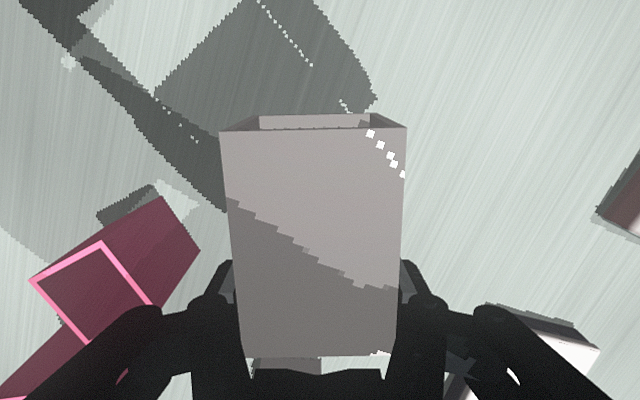

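```bash
python3 - <<'E'
from h import *
plan([(.52,-.16,.16,.32),(.68,.235,.16,.18),(.68,.235,.092,.18)])
E
```

```text
[{"linear":[34, -18, 28],"yaw":0.01},{"linear":[33, -19, 29],"yaw":0.01},{"linear":[31, 0, 36],"yaw":0.02},{"linear":[30, 0, 37],"yaw":0.01},{"linear":[29, 0, 37],"yaw":0.02}]
[{"linear":[29, 0, 37],"yaw":0.01},{"linear":[29, 0, 38],"yaw":0.02},{"linear":[27, 0, 38],"yaw":0.01},{"linear":[28, 0, 39],"yaw":0.02},{"linear":[26, 0, 39],"yaw":0.02}]
[{"linear":[26, 0, 40],"yaw":0.01},{"linear":[0, 34, 0],"yaw":0.0},{"linear":[0, 34, 0],"yaw":0.0}]
end [0.6798 0.2352 0.0922] 0.181 n 13
```

Emit:
drive_tool([
  {"linear": [34, -18, 28], "yaw": 0.01},
  {"linear": [33, -19, 29], "yaw": 0.01},
  {"linear": [31, 0, 36], "yaw": 0.02},
  {"linear": [30, 0, 37], "yaw": 0.01},
  {"linear": [29, 0, 37], "yaw": 0.02},
])

```text
clock: 12.75
eef_pos: [0.5719, -0.0256, 0.1576]
ee_rot: [-0.701, -0.095, 0.096, 0.701]
wrist_force: [0.4, -1.3, -1.0]
grip_width: 0.623
```

Emit:
drive_tool([
  {"linear": [29, 0, 37], "yaw": 0.01},
  {"linear": [29, 0, 38], "yaw": 0.02},
  {"linear": [27, 0, 38], "yaw": 0.01},
  {"linear": [28, 0, 39], "yaw": 0.02},
  {"linear": [26, 0, 39], "yaw": 0.02},
])

```text
clock: 13.25
eef_pos: [0.6608, 0.1933, 0.1571]
ee_rot: [0.704, 0.067, -0.068, -0.704]
wrist_force: [1.1, -1.0, -1.9]
grip_width: 0.626
```

Emit:
drive_tool([
  {"linear": [26, 0, 40], "yaw": 0.01},
  {"linear": [0, 0, 0], "yaw": 0},
  {"linear": [0, 0, 0], "yaw": 0},
])

```text
clock: 13.55
eef_pos: [0.6782, 0.2365, 0.1567]
ee_rot: [0.704, 0.064, -0.065, -0.704]
wrist_force: [-0.2, -0.4, -0.7]
grip_width: 0.628
```

```bash
python3 - <<'E'
from h import *
import pickle
s=state();print(s["clock"],s["eef_pos"],psi(),s["grip_width"],s["wrist_force"])
w=eyes.snapshot("wrist");cv2.imwrite("pics/l1.png",w["color"]);pickle.dump(w,open("l1.pkl","wb"))
w=eyes.snapshot("scene");crop(w["color"],300,60,500,240,4,"l2.png")
E
```

```text
13.55 [0.67817498 0.23652118 0.15666351] 0.18305972869752718 0.627569025152445 [-0.18639939 -0.36284107 -0.71588573]
```

View pics/l1.png

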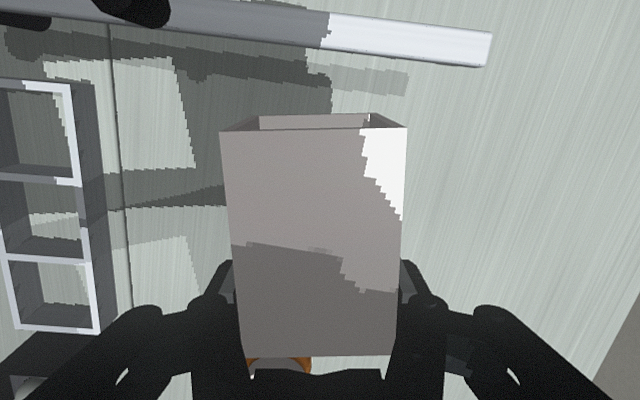

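View pics/l2.png

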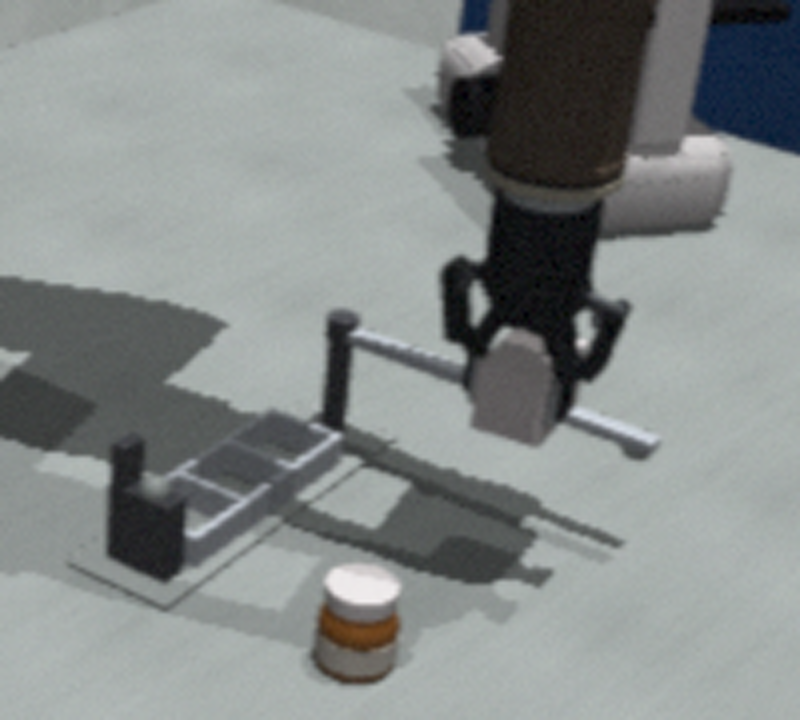

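```bash
python3 - <<'E'
from h import *
import pickle
s=pickle.load(open("l1.pkl","rb"))
crop(s["color"],100,0,520,100,1.9,"l3.png")
f=lambda x,y,z=.108:onplane(s,x,y,z)[:2]
for p in [(490,32),(486,62),(330,13),(330,46),(180,28)]: print(p,f(*p))
h=np.array([.4547,.3223])
t=(f(490,32)+f(486,62))/2;d=t-h;print(t,np.linalg.norm(d),np.arctan2(d[1],d[0]))
E
```

```text
(490, 32) [0.7397289  0.35048004]
(486, 62) [0.7421755  0.33751594]
(330, 13) [0.66428121 0.34474563]
(330, 46) [0.66700069 0.33088258]
(180, 28) [0.59631699 0.32577743]
[0.7409522  0.34399799] 0.28707337980005165 0.07565557043535233
```

View pics/l3.png

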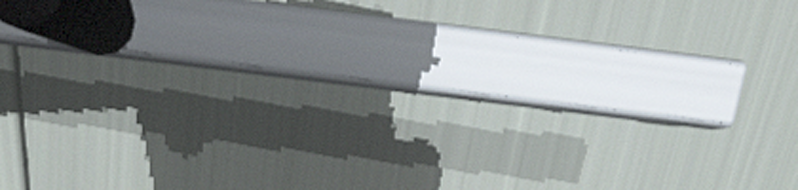

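Emit:
drive_tool([
  {"linear": [0, 32, 0], "yaw": 0},
  {"linear": [0, 33, 0], "yaw": 0},
  {"linear": [0, 0, 20], "yaw": 0},
  {"linear": [0, 0, 20], "yaw": 0},
  {"linear": [0, 0, 10], "yaw": 0},
])

```text
clock: 14.15
eef_pos: [0.6703, 0.2867, 0.0948]
ee_rot: [-0.704, -0.065, 0.064, 0.704]
wrist_force: [-0.1, -6.6, -0.5]
grip_width: 0.625
```

Emit:
drive_tool([
  {"linear": [0, 0, 8], "yaw": 0},
  {"linear": [0, 0, 4], "yaw": 0},
])

```text
clock: 14.35
eef_pos: [0.6685, 0.2894, 0.0948]
ee_rot: [0.708, 0.064, -0.065, -0.7]
wrist_force: [8.5, -83.4, 12.2]
grip_width: 0.627
```

Emit:
drive_tool([
  {"linear": [0, 0, 4], "yaw": 0},
  {"linear": [0, 0, 3], "yaw": 0},
])

```text
clock: 14.55
eef_pos: [0.6675, 0.2946, 0.0946]
ee_rot: [0.708, 0.063, -0.065, -0.7]
wrist_force: [7.9, -76.2, 8.1]
grip_width: 0.626
```

Emit:
drive_tool([
  {"linear": [0, 0, -15], "yaw": 0},
  {"linear": [0, 0, -15], "yaw": 0},
  {"linear": [0, 0, 0], "yaw": 0},
])

```text
clock: 14.85
eef_pos: [0.6729, 0.2728, 0.0947]
ee_rot: [-0.704, -0.064, 0.063, 0.704]
wrist_force: [0.2, 0.7, -1.8]
grip_width: 0.625
```

```bash
python3 - <<'E'
from h import *
import pickle
s=state();print(s["clock"],s["eef_pos"],psi(),s["grip_width"],s["wrist_force"])
w=eyes.snapshot("wrist");cv2.imwrite("pics/m1.png",w["color"]);pickle.dump(w,open("m1.pkl","wb"))
w=eyes.snapshot("scene");crop(w["color"],300,60,500,240,4,"m2.png")
w=eyes.snapshot("side");crop(w["color"],140,220,340,400,4,"m3.png")
E
```

```text
14.85 [0.67291093 0.27278678 0.09474015] 0.18010241886951364 0.6246539473925695 [ 0.18608133  0.71410578 -1.83627545]
```

View pics/m1.png

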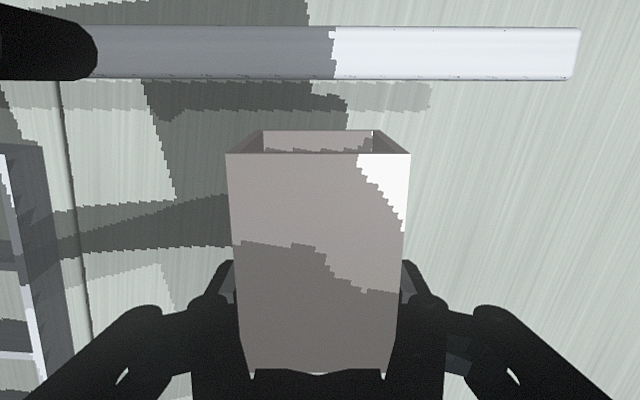

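View pics/m2.png

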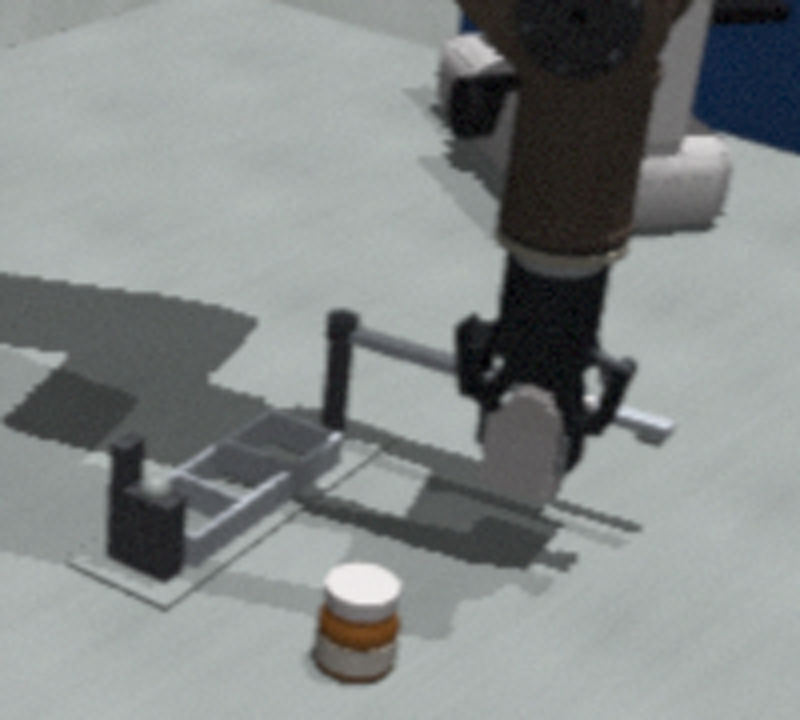

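View pics/m3.png

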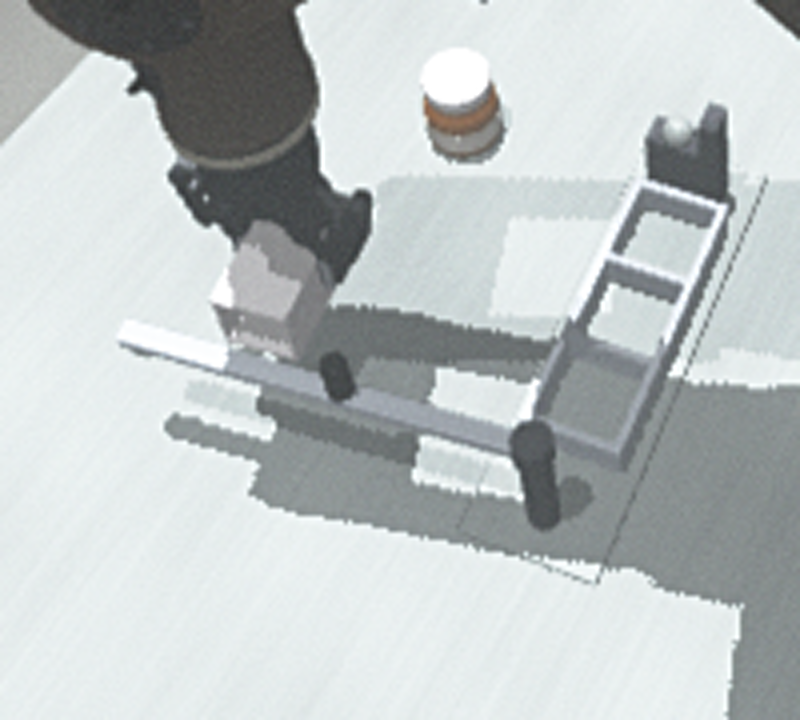

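```bash
python3 - <<'E'
from h import *
import pickle
for n,pts,tz in (("l1.pkl",[(220,130),(407,127),(242,356),(398,355)],.157),("m1.pkl",[(225,153),(410,153),(252,374),(386,374)],.0947)):
    s=pickle.load(open(n,"rb"))
    z=tz+.008+.027
    # tool-frame offsets
    T=s["camera_from_world"];c=-T[:3,:3].T@T[:3,3]
    P=[onplane(s,*p,z) for p in pts]
    a=.181;zx=np.array([-np.sin(a),np.cos(a),0]);tcp={"l1.pkl":np.array([.67817,.2365,0]),"m1.pkl":np.array([.6729,.2728,0])}[n]
    print(n,[round(float((p-tcp)@zx)*1000,1) for p in P],np.linalg.norm(P[0]-P[1]),np.linalg.norm(P[2]-P[3]))
s=pickle.load(open("m1.pkl","rb"))
f=lambda x,y,z=.108:onplane(s,x,y,z)[:2]
for p in [(580,27),(576,79),(330,26),(330,79),(120,79)]: print(p,f(*p))
E
```

```text
l1.pkl [65.8, 66.7, -9.8, -9.2] 0.05077649335086125 0.05259073597605468
m1.pkl [59.4, 59.3, -17.7, -17.9] 0.0515421322670726 0.04628153119443741
(580, 27) [0.73583815 0.38016512]
(576, 79) [0.74069327 0.36560167]
(330, 26) [0.66006618 0.36666787]
(330, 79) [0.66299609 0.35149011]
(120, 79) [0.59682929 0.33947273]
```

```bash
python3 - <<'E'
from h import *
import pickle
for n,pts,tz in (("l1.pkl",[(220,130),(407,127),(242,356),(398,355)],.157),("m1.pkl",[(225,153),(410,153),(252,374),(386,374)],.0947)):
    s=pickle.load(open(n,"rb"))
    z=tz+.0305
    P=[onplane(s,*p,z) for p in pts]
    a=.181;zx=np.array([-np.sin(a),np.cos(a),0]);tcp={"l1.pkl":np.array([.67817,.2365,0]),"m1.pkl":np.array([.6729,.2728,0])}[n]
    print(n,[round(float((p-tcp)@zx)*1000,1) for p in P],np.linalg.norm(P[0]-P[1]),np.linalg.norm(P[2]-P[3]))
E
```

```text
l1.pkl [65.2, 66.1, -13.9, -13.3] 0.053157327879197976 0.055056637652589134
m1.pkl [58.5, 58.5, -22.2, -22.3] 0.05394727953155566 0.04844119928056926
```

Emit:
drive_tool([
  {"linear": [0, 34, 0], "yaw": 0},
  {"linear": [0, 0, 18], "yaw": 0},
  {"linear": [0, 0, 18], "yaw": 0},
  {"linear": [0, 0, 0], "yaw": 0},
  {"linear": [0, 0, 0], "yaw": 0},
])

```text
clock: 15.5
eef_pos: [0.6658, 0.3113, 0.0607]
ee_rot: [-0.704, -0.065, 0.064, 0.704]
wrist_force: [0.2, -0.2, -2.1]
grip_width: 0.626
```

```bash
python3 - <<'E'
from h import *
s=state();print(s["clock"],s["eef_pos"],psi(),s["wrist_force"])
w=eyes.snapshot("wrist");cv2.imwrite("pics/n1.png",w["color"])
E
```

```text
15.5 [0.66576713 0.3112943  0.06071491] 0.1830724400813745 [ 0.23053188 -0.16249159 -2.07859934]
```

View pics/n1.png

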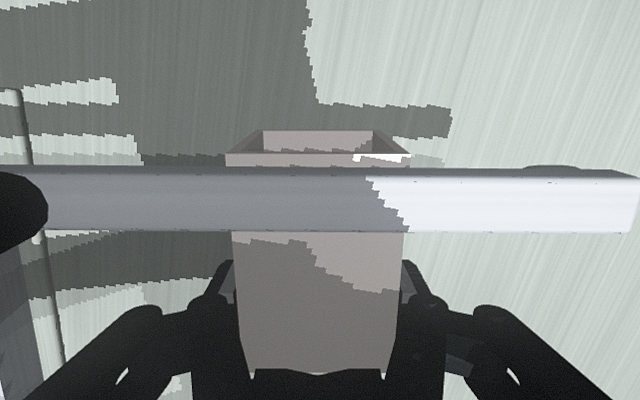

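Emit:
drive_tool([
  {"linear": [0, -6, -3], "yaw": 0},
  {"linear": [0, -6, -3], "yaw": 0},
  {"linear": [0, -6, -2], "yaw": 0},
  {"linear": [0, -6, -2], "yaw": 0},
])

```text
clock: 15.95
eef_pos: [0.6669, 0.2986, 0.0834]
ee_rot: [0.704, 0.063, -0.064, -0.704]
wrist_force: [-0.7, 1.9, -15.9]
grip_width: 0.621
```

Emit:
drive_tool([
  {"linear": [0, -6, -1], "yaw": 0},
  {"linear": [0, -6, 0], "yaw": 0},
  {"linear": [0, -6, 0], "yaw": 0},
])

```text
clock: 16.25
eef_pos: [0.6677, 0.2981, 0.1021]
ee_rot: [0.704, 0.064, -0.064, -0.704]
wrist_force: [0.2, -1.2, -12.6]
grip_width: 0.622
```

```bash
python3 - <<'E'
from h import *
s=state();print(s["clock"],s["eef_pos"],psi(),s["wrist_force"])
w=eyes.snapshot("wrist");crop(w["color"],100,50,540,400,1.3,"o1.png")
w=eyes.snapshot("side");crop(w["color"],140,220,340,400,4,"o2.png")
E
```

```text
16.25 [0.66770516 0.29813952 0.10211667] 0.18100917403922057 [  0.23530648  -1.23941678 -12.60585121]
```

View pics/o1.png

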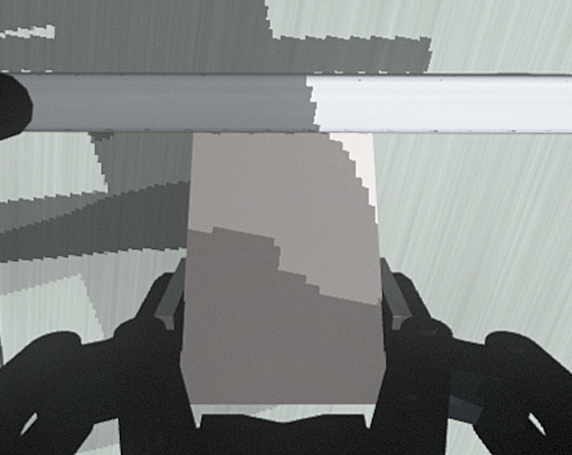

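View pics/o2.png

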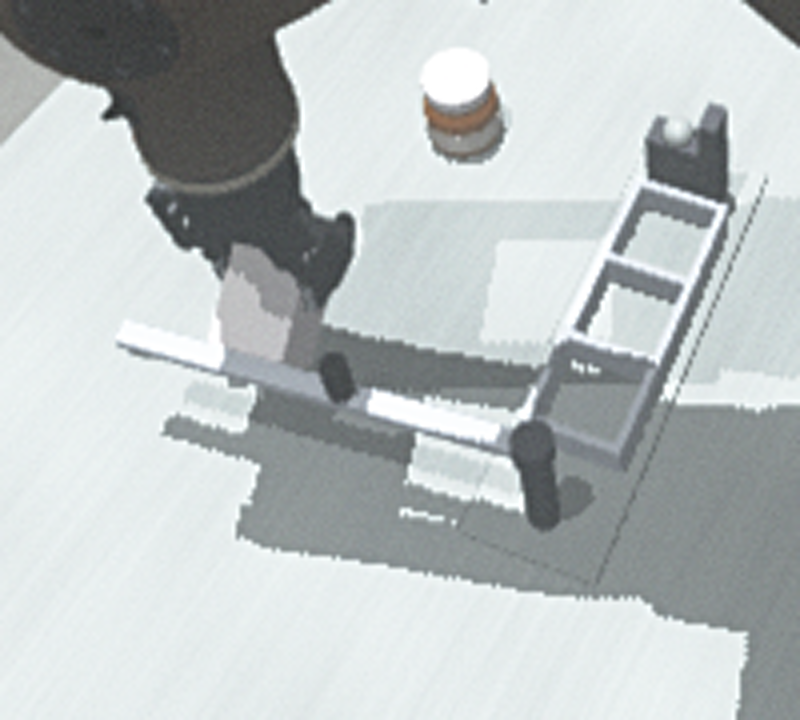

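Works: the bar is levering the jar mouth-down (now ~40°). Continue the arc.

Emit:
drive_tool([
  {"linear": [0, -6, 1], "yaw": 0},
  {"linear": [0, -6, 2], "yaw": 0},
  {"linear": [0, -6, 2], "yaw": 0},
  {"linear": [0, -5, 3], "yaw": 0},
])

```text
clock: 16.75
eef_pos: [0.6668, 0.3056, 0.1259]
ee_rot: [0.705, 0.064, -0.064, -0.704]
wrist_force: [1.9, -10.1, -5.4]
grip_width: 0.624
```

Emit:
drive_tool([
  {"linear": [0, -5, 4], "yaw": 0},
  {"linear": [0, -4, 5], "yaw": 0},
  {"linear": [0, -3, 5], "yaw": 0},
])

```text
clock: 17.05
eef_pos: [0.6643, 0.3195, 0.1382]
ee_rot: [0.705, 0.064, -0.063, -0.704]
wrist_force: [0.9, -12.4, -2.3]
grip_width: 0.627
```

```bash
python3 - <<'E'
from h import *
s=state();print(s["clock"],s["eef_pos"],psi(),s["wrist_force"],s["ft_torque"])
w=eyes.snapshot("wrist");crop(w["color"],100,50,540,400,1.3,"p1.png")
w=eyes.snapshot("side");crop(w["color"],140,220,340,400,4,"p2.png")
E
```

```text
17.05 [0.6643362  0.31949828 0.13820084] 0.18106217764309204 [  0.92881232 -12.42708055  -2.33672   ] [-2.42214245 -0.16900495  0.03564672]
```

View pics/p1.png

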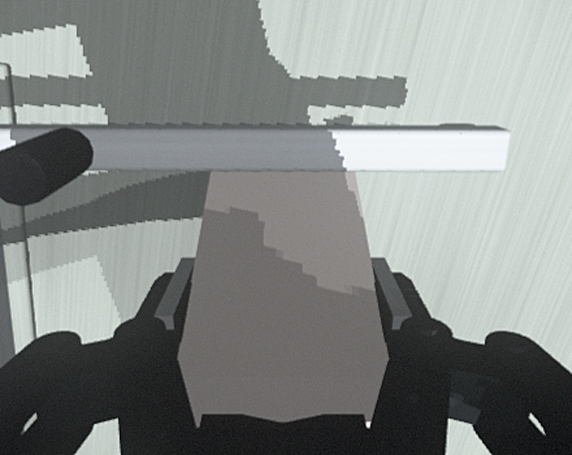

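View pics/p2.png

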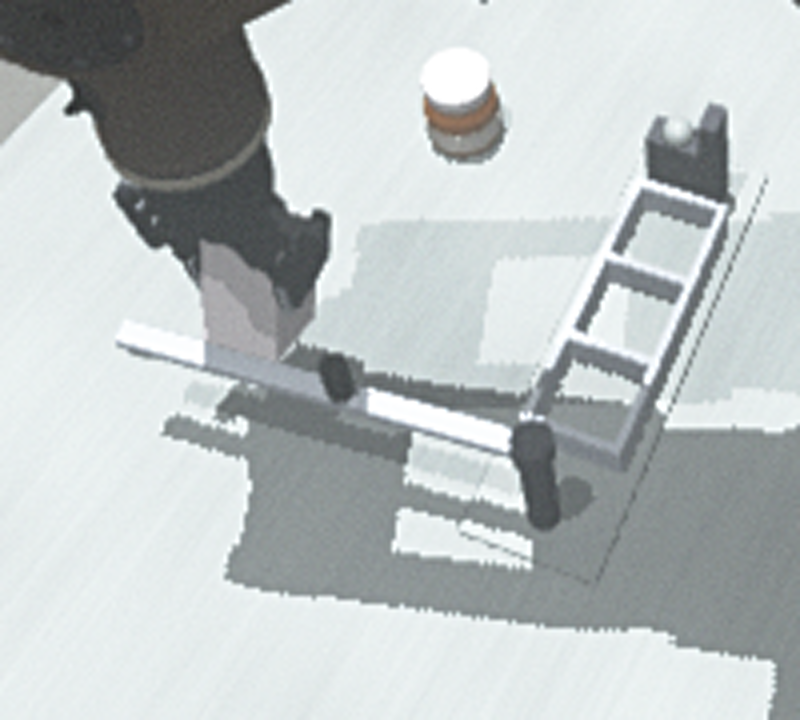

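Emit:
drive_tool([
  {"linear": [0, -1, 4], "yaw": 0},
  {"linear": [0, 0, 3], "yaw": 0},
  {"linear": [0, 0, 0], "yaw": 0},
])

```text
clock: 17.45
eef_pos: [0.6635, 0.3264, 0.1397]
ee_rot: [0.705, 0.065, -0.063, -0.704]
wrist_force: [0.2, -14.1, 4.1]
grip_width: 0.626
```

```bash
python3 - <<'E'
from h import *
s=state();print(s["clock"],s["eef_pos"],psi(),s["wrist_force"],s["ft_torque"])
w=eyes.snapshot("scene");crop(w["color"],300,60,500,240,4,"q1.png")
w=eyes.snapshot("side");crop(w["color"],140,220,340,400,4,"q2.png")
E
```

```text
17.45 [0.66346104 0.32637719 0.13974773] 0.18130939249931044 [  0.1718941  -14.11663233   4.06602552] [-2.44079407 -0.03223585  0.01759303]
```

View pics/q1.png

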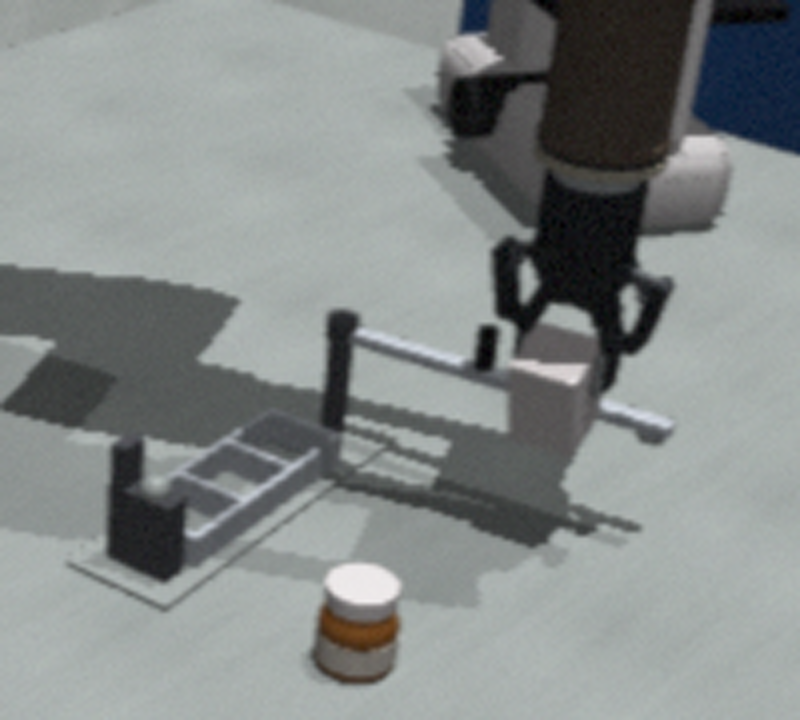

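View pics/q2.png

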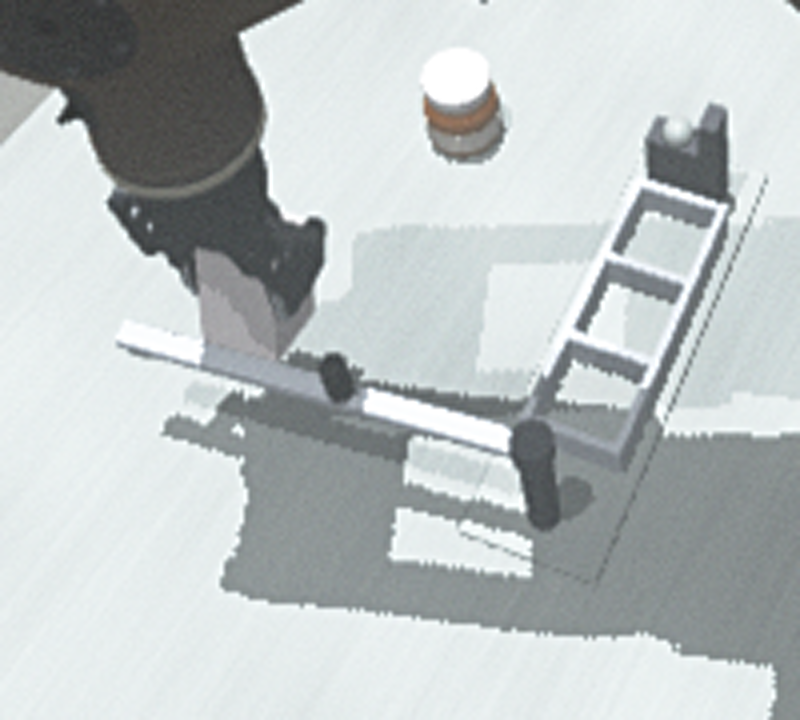

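Emit:
drive_tool([
  {"linear": [0, -3, -15], "yaw": 0},
  {"linear": [0, -20, -25], "yaw": 0.03},
  {"linear": [0, -20, -30], "yaw": 0.05},
  {"linear": [0, 0, 0], "yaw": 0},
])

```text
clock: 17.95
eef_pos: [0.6769, 0.2554, 0.1851]
ee_rot: [-0.706, -0.036, 0.032, 0.707]
wrist_force: [1.6, 0.1, -1.2]
grip_width: 0.625
```

```bash
cat >> h.py <<'E'
def drawjar(s,img,c,top,a,k,x0,y0,col=(0,255,0)):
    """reference wireframe of an upright jar, for the eye only"""
    for dx,dy in ((-27,-27),(27,-27),(27,27),(-27,27)):
        p=np.array([c[0]+(dx*np.cos(a)-dy*np.sin(a))/1000,c[1]+(dx*np.sin(a)+dy*np.cos(a))/1000])
        u=proj(s,[*p,top]);v=proj(s,[*p,top-.08])
        cv2.line(img,tuple(int(t) for t in (u-[x0,y0])*k),tuple(int(t) for t in (v-[x0,y0])*k),col,1)
E
python3 - <<'E'
from h import *
s=state();print(s["clock"],s["eef_pos"],psi(),s["wrist_force"],s["ft_torque"])
for n,b,fn in (("scene",(320,60,480,220),"r1.png"),("side",(140,200,300,360),"r2.png")):
    w=eyes.snapshot(n);crop(w["color"],*b,4,fn);im=cv2.imread("pics/"+fn)
    p=s["eef_pos"];drawjar(w,im,p[:2],p[2]+.0035+.0215,psi(),4,b[0],b[1]);cv2.imwrite("pics/"+fn,im)
E
```

```text
17.95 [0.67690555 0.25537786 0.18507584] 0.09696411561323477 [ 1.62374197  0.11067606 -1.18813223] [0.03951734 0.01098726 0.03349051]
```

View pics/r1.png

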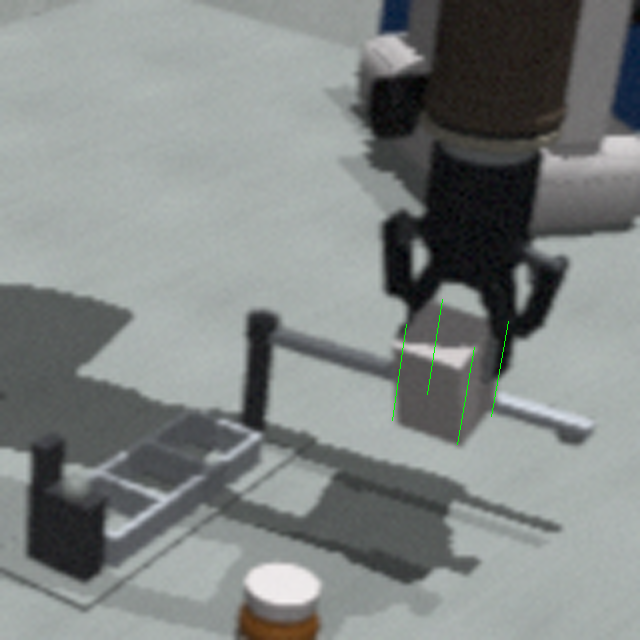

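View pics/r2.png

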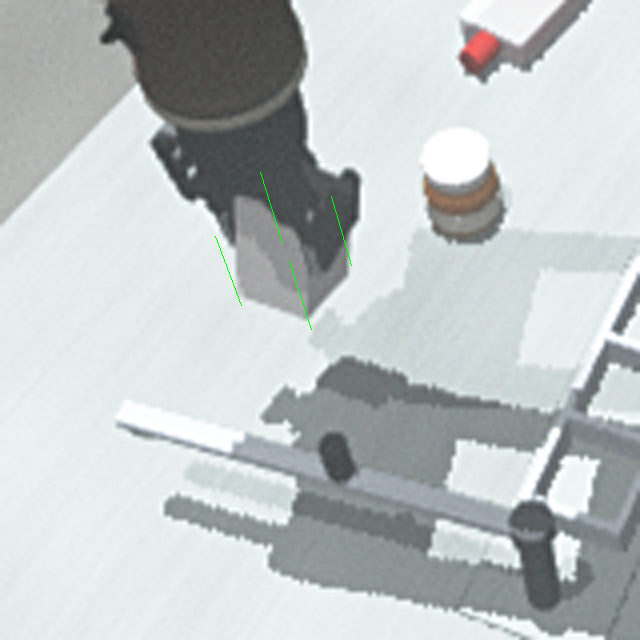

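```bash
python3 - <<'E'
from h import *
plan([(.4626,.2407,.17,.104),(.4626,.2407,.12,.104)])
E
```

```text
[{"linear":[-43, 2, 1],"yaw":-0.0},{"linear":[-42, 3, 1],"yaw":-0.0},{"linear":[-43, 2, 1],"yaw":-0.0},{"linear":[-43, 3, 0],"yaw":-0.0},{"linear":[-42, 2, 1],"yaw":-0.0}]
[{"linear":[0, 25, 0],"yaw":-0.0},{"linear":[0, 25, 0],"yaw":-0.0}]
end [0.4628 0.2404 0.1203] 0.1 n 7
```

Emit:
drive_tool([
  {"linear": [-43, 2, 1], "yaw": 0},
  {"linear": [-42, 3, 1], "yaw": 0},
  {"linear": [-43, 2, 1], "yaw": 0},
  {"linear": [-43, 3, 0], "yaw": 0},
  {"linear": [-42, 2, 1], "yaw": 0},
])

```text
clock: 18.55
eef_pos: [0.4596, 0.2409, 0.1683]
ee_rot: [-0.706, -0.036, 0.036, 0.706]
wrist_force: [0.1, 0.1, -1.7]
grip_width: 0.625
```

Emit:
drive_tool([
  {"linear": [0, 25, 0], "yaw": 0},
  {"linear": [0, 25, 0], "yaw": 0},
  {"linear": [0, 0, 0], "yaw": 0},
  {"linear": [0, 0, 0], "yaw": 0},
])

```text
clock: 18.95
eef_pos: [0.4616, 0.241, 0.1186]
ee_rot: [0.706, 0.036, -0.036, -0.706]
wrist_force: [0.4, -0.1, -0.9]
grip_width: 0.622
```

```bash
python3 - <<'E'
from h import *
s=state();print(s["clock"],s["eef_pos"],psi(),s["wrist_force"],s["ft_torque"])
for n,b,fn in (("scene",(300,80,460,220),"s1.png"),("side",(220,200,380,360),"s2.png")):
    w=eyes.snapshot(n);crop(w["color"],*b,4,fn);im=cv2.imread("pics/"+fn)
    p=s["eef_pos"];drawjar(w,im,p[:2],p[2]+.0035+.0235,psi(),4,b[0],b[1]);cv2.imwrite("pics/"+fn,im)
w=eyes.snapshot("wrist");cv2.imwrite("pics/s3.png",w["color"])
plan([(.4626,.2407,.12,.104)])
E
```

```text
18.95 [0.46164238 0.24099837 0.11864209] 0.10175468199272254 [ 0.36922106 -0.05550641 -0.86364253] [ 0.02388853 -0.04943086 -0.0102499 ]
[{"linear":[0, -1, 0],"yaw":-0.0}]
end [0.4625 0.241  0.1205] 0.101 n 1
```

View pics/s1.png

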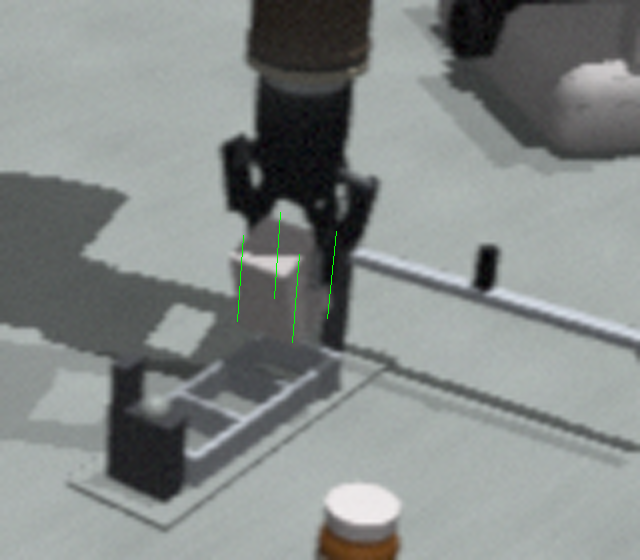

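View pics/s2.png

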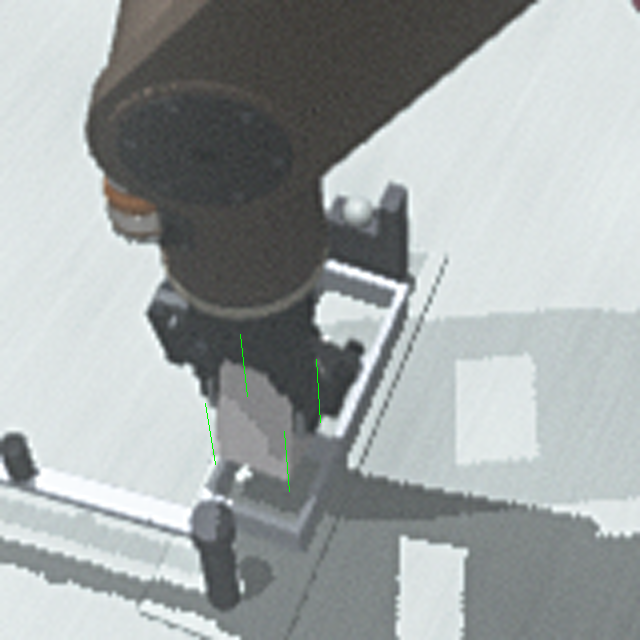

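View pics/s3.png

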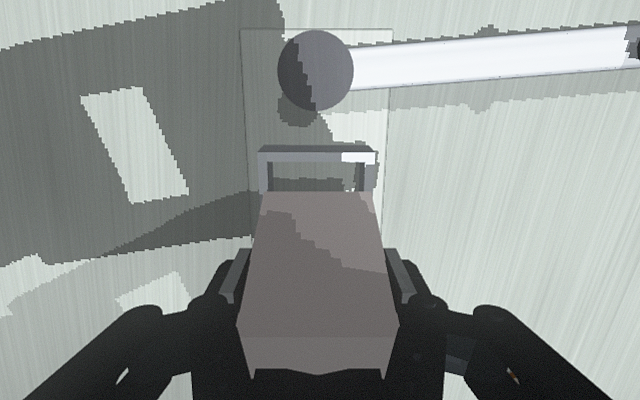

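```bash
python3 - <<'E'
from h import *
crop(cv2.imread("pics/s3.png"),220,130,420,390,3,"s4.png")
crop(cv2.imread("pics/s3.png"),220,130,420,390,2.3,"s4.png")
E
```

```text
(no output)
```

View pics/s4.png

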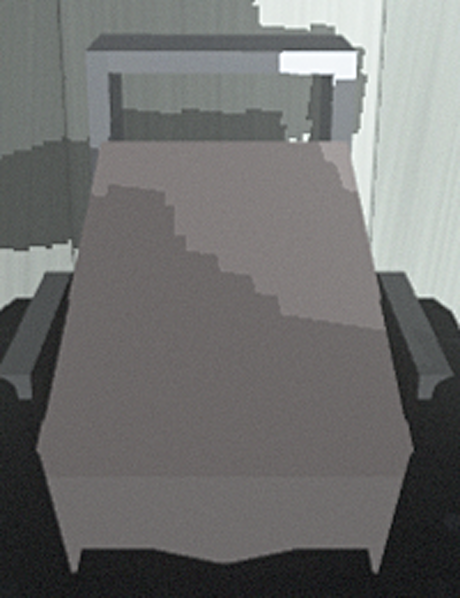

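```bash
python3 - <<'E'
from h import *
w=eyes.snapshot("wrist")
K=w["camera_matrix"];T=w["camera_from_world"]
def up(u,v,width):
    Z=K[0,0]*.054/width; c=np.linalg.inv(K)@np.array([u,v,1])*Z
    return T[:3,:3].T@(c-T[:3,3])
a=up(317.5,325.7,163);b=up(317.4,191.3,109.6)
tcp=state()["eef_pos"];y=psi();zx=np.array([-np.sin(y),np.cos(y)]);xx=np.array([np.cos(y),np.sin(y)])
for p in (a,b): print(p,"u",(p[:2]-tcp[:2])@zx,"x",(p[:2]-tcp[:2])@xx,"dz",p[2]-tcp[2])
print(np.linalg.norm(a-b))
E
```

```text
[0.4625731  0.24238559 0.15354228] u 0.001461401169138831 x 0.00025984846468243735 dz 0.03407044179412186
[0.46007987 0.26817677 0.08607347] u 0.027372532798431017 x 0.0003799759670959211 dz -0.033398372534968884
0.07227338431193507
```

```bash
python3 - <<'E'
from h import *
w=eyes.snapshot("wrist")
tcp=state()["eef_pos"];y=psi();zx=np.array([-np.sin(y),np.cos(y),0]);xx=np.array([np.cos(y),np.sin(y),0]);up=np.array([0,0,1.])
for d in (.0215,.027):
  for off in (0,.004):
    for t in (0,10,20):
        t_=np.radians(t); ax=np.sin(t_)*zx-np.cos(t_)*up; n=np.cos(t_)*zx+np.sin(t_)*up  # axis to mouth, +y face normal
        P=tcp+up*(.0035+off)
        top=P-ax*d+n*.027; m=P+ax*(.08-d)+n*.027
        print(d,off,t,proj(w,top-xx*.027).round(),proj(w,top+xx*.027).round(),proj(w,m-xx*.027).round(),proj(w,m+xx*.027).round())
E
```

```text
0.0215 0 0 [236. 244.] [397. 243.] [268. 180.] [365. 180.]
0.0215 0 10 [234. 261.] [399. 261.] [265. 165.] [368. 165.]
0.0215 0 20 [232. 280.] [401. 280.] [263. 152.] [370. 152.]
0.0215 0.004 0 [233. 249.] [400. 249.] [267. 182.] [366. 182.]
0.0215 0.004 10 [231. 267.] [402. 267.] [264. 167.] [369. 167.]
0.0215 0.004 20 [229. 287.] [404. 287.] [261. 153.] [371. 153.]
0.027 0 0 [232. 251.] [401. 251.] [266. 183.] [367. 183.]
0.027 0 10 [230. 272.] [403. 272.] [264. 170.] [369. 169.]
0.027 0 20 [229. 294.] [404. 294.] [261. 158.] [372. 157.]
0.027 0.004 0 [229. 257.] [404. 257.] [265. 185.] [368. 185.]
0.027 0.004 10 [227. 279.] [406. 279.] [263. 171.] [370. 171.]
0.027 0.004 20 [225. 302.] [407. 302.] [260. 159.] [373. 159.]
```

```bash
cat >> h.py <<'E'
def jarfit(w,rt,wt,rm,wm):
    """held jar: +z face's closed-end edge row/width and mouth edge row/width -> edge positions in tool (u,z), tilt"""
    from scipy.optimize import least_squares
    tcp=state()["eef_pos"];y=psi();zx=np.array([-np.sin(y),np.cos(y),0]);xx=np.array([np.cos(y),np.sin(y),0]);up=np.array([0,0,1.])
    def pts(v):
        u,z,t=v; ax=np.sin(t)*zx-np.cos(t)*up
        top=tcp+u*zx+z*up; return top,top+ax*.08
    def res(v):
        r=[]
        for p,row,wd in zip(pts(v),(rt,rm),(wt,wm)):
            a=proj(w,p-xx*.027);b=proj(w,p+xx*.027); r+=[(a[1]+b[1])/2-row,(b[0]-a[0])-wd]
        return r
    s=least_squares(res,[.02,.025,.1]);u,z,t=s.x
    n=np.array([np.cos(t),np.sin(t)]);c=np.array([u,z])-.027*n+.04*np.array([np.sin(t),-np.cos(t)])
    m=np.array([u,z])-.027*n+.08*np.array([np.sin(t),-np.cos(t)])
    print("edge u,z mm",(s.x[:2]*1000).round(1),"tilt deg",round(np.degrees(t),1),"res",s.fun.round(1),"centre",(c*1000).round(1),"mouth",(m*1000).round(1))
E
python3 - <<'E'
from h import *
w=eyes.snapshot("wrist")
jarfit(w,325.7,163,191.3,109.6)
E
```

```text
edge u,z mm [ 1.9 35.1] tilt deg 17.1 res [ 0.7  1.5 -1.  -5. ] centre [-12.1 -11.1] mouth [ -0.4 -49.3]
```

```bash
python3 - <<'E'
from h import *
plan([(.475,.235,.165,.104),(.60,.175,.165,.104),(.60,.175,.070,.104)])
E
```

```text
[{"linear":[12, -46, -7],"yaw":-0.0},{"linear":[39, 0, -24],"yaw":-0.0},{"linear":[40, 0, -24],"yaw":-0.0},{"linear":[39, 0, -24],"yaw":-0.0},{"linear":[0, 48, 0],"yaw":-0.0}]
[{"linear":[0, 47, 0],"yaw":-0.0}]
end [0.5995 0.1752 0.0702] 0.101 n 6
```

Emit:
drive_tool([
  {"linear": [12, -46, -7], "yaw": 0},
  {"linear": [39, 0, -24], "yaw": 0},
  {"linear": [40, 0, -24], "yaw": 0},
  {"linear": [39, 0, -24], "yaw": 0},
  {"linear": [0, 45, 0], "yaw": 0},
])

```text
clock: 19.75
eef_pos: [0.6086, 0.1737, 0.1247]
ee_rot: [-0.706, -0.04, 0.03, 0.707]
wrist_force: [0.6, 1.2, -2.5]
grip_width: 0.623
```

Emit:
drive_tool([
  {"linear": [0, 45, 0], "yaw": 0},
  {"linear": [0, 5, 0], "yaw": 0},
  {"linear": [0, 4, 0], "yaw": 0},
])

```text
clock: 20.05
eef_pos: [0.5987, 0.175, 0.0656]
ee_rot: [0.706, 0.035, -0.036, -0.706]
wrist_force: [0.8, 0.6, -0.7]
grip_width: 0.626
```

Emit:
drive_tool([
  {"linear": [0, 4, 0], "yaw": 0},
  {"linear": [0, 4, 0], "yaw": 0},
])

```text
clock: 20.25
eef_pos: [0.6003, 0.1756, 0.0594]
ee_rot: [-0.706, -0.037, 0.035, 0.706]
wrist_force: [0.1, 0.1, -0.7]
grip_width: 0.624
```

Emit:
drive_tool([
  {"linear": [0, 2, 0], "yaw": 0},
  {"linear": [0, 2, 0], "yaw": 0},
])

```text
clock: 20.45
eef_pos: [0.5995, 0.1753, 0.0543]
ee_rot: [-0.706, -0.036, 0.035, 0.706]
wrist_force: [-0.1, -0.4, -0.9]
grip_width: 0.622
```

Emit:
drive_tool([
  {"linear": [0, 2, 0], "yaw": 0},
  {"linear": [0, 2, 0], "yaw": 0},
])

```text
clock: 20.65
eef_pos: [0.5999, 0.1764, 0.0527]
ee_rot: [-0.706, -0.036, 0.035, 0.707]
wrist_force: [-6.7, 10.4, 46.8]
grip_width: 0.63
```

```bash
python3 - <<'E'
from h import *
s=state();print(s["clock"],s["eef_pos"],psi(),s["wrist_force"],s["ft_torque"])
w=eyes.snapshot("scene");crop(w["color"],330,100,490,240,4,"t1.png")
w=eyes.snapshot("wrist");cv2.imwrite("pics/t2.png",w["color"])
E
```

```text
20.65 [0.59987162 0.17641761 0.05271853] 0.10056523864969004 [-6.74141833 10.38510126 46.76923666] [1.3053079  1.30802763 0.0788696 ]
```

View pics/t1.png

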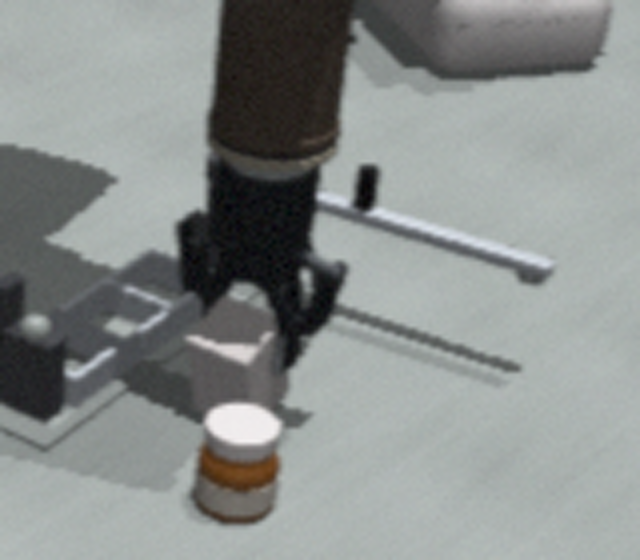

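View pics/t2.png

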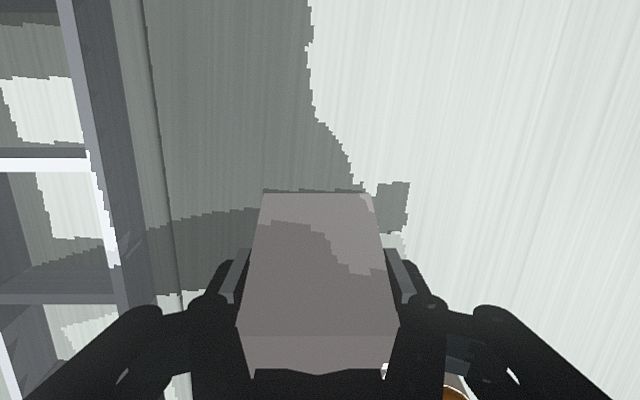

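Emit:
drive_tool([
  {"linear": [0, 0, 0], "yaw": 0},
  {"linear": [0, 0, 0], "yaw": 0},
  {"linear": [0, 0, 0], "yaw": 0},
  {"linear": [0, -40, 0], "yaw": 0},
  {"linear": [0, -40, 0], "yaw": 0},
], claw=0)

```text
clock: 21.25
eef_pos: [0.5981, 0.1747, 0.1292]
ee_rot: [0.706, 0.035, -0.037, -0.706]
wrist_force: [0.4, 0.4, 0.0]
grip_width: 1.001
```

Emit:
drive_tool([
  {"linear": [0, -40, -30], "yaw": 0},
  {"linear": [0, -20, -40], "yaw": 0},
  {"linear": [0, 0, 0], "yaw": 0},
])

```text
clock: 21.55
eef_pos: [0.6082, 0.102, 0.1929]
ee_rot: [0.706, 0.037, -0.033, -0.706]
wrist_force: [-0.3, 1.6, -0.0]
grip_width: 1.002
```

```bash
python3 - <<'E'
from h import *
import pickle
s=state();print(s["clock"],s["eef_pos"],psi(),s["wrist_force"],s["ft_torque"])
w=eyes.snapshot("scene");crop(w["color"],330,100,490,240,4,"u1.png")
w=eyes.snapshot("wrist");cv2.imwrite("pics/u2.png",w["color"]);pickle.dump(w,open("u2.pkl","wb"))
E
```

```text
21.55 [0.60818714 0.10197222 0.19286522] 0.09885371792593292 [-0.27606221  1.60319649 -0.04175364] [ 0.05939002  0.00084384 -0.03331214]
```

View pics/u1.png

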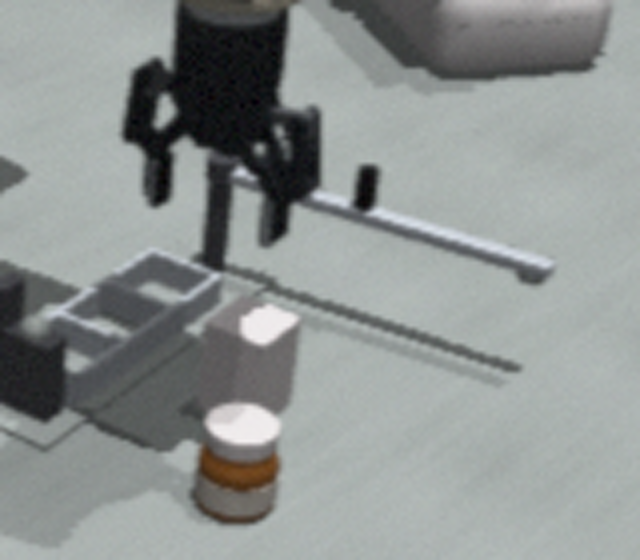

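View pics/u2.png

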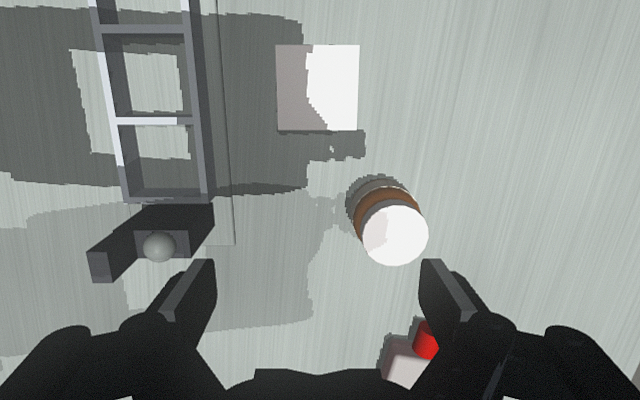

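```bash
python3 - <<'E'
from h import *
import pickle
s=pickle.load(open("u2.pkl","rb"))
P=np.array([onplane(s,*p,.08)[:2] for p in [(276,45),(358.5,45),(358.5,130),(277,130)]])
c=P.mean(0);d=P[1]+P[2]-P[0]-P[3];e=P[0]+P[1]-P[2]-P[3];a1=np.arctan2(d[1],d[0]);a2=np.arctan2(-e[0],e[1])
print(P,c,a1,a2,[np.linalg.norm(P[i]-P[i-1]) for i in range(4)])
a=(a1+a2)/2
print(state()["eef_pos"])
plan([(c[0],c[1],.15,a),(c[0],c[1],.054,a)])
E
```

```text
[[0.57155517 0.20183384]
 [0.62411236 0.20701737]
 [0.6313098  0.15352643]
 [0.57559727 0.14807106]] [0.60064365 0.17761218] 0.09794850452781967 0.10441290354181071 [np.float64(0.05391452372046399), np.float64(0.052812196498791826), np.float64(0.05397299124871396), np.float64(0.0559789883441134)]
[0.60638668 0.10454545 0.18998236]
[{"linear":[1, 20, 37],"yaw":-0.0},{"linear":[1, 20, 36],"yaw":-0.0},{"linear":[0, 48, 0],"yaw":-0.0},{"linear":[0, 48, 0],"yaw":-0.0}]
end [0.6012 0.1774 0.054 ] 0.099 n 4
```

Emit:
drive_tool([
  {"linear": [1, 20, 37], "yaw": 0},
  {"linear": [1, 20, 36], "yaw": 0},
  {"linear": [0, 25, 0], "yaw": 0},
  {"linear": [0, 40, 0], "yaw": 0},
  {"linear": [0, 30, 0], "yaw": 0},
])

```text
clock: 22.15
eef_pos: [0.5991, 0.1794, 0.0515]
ee_rot: [0.706, 0.035, -0.037, -0.706]
wrist_force: [0.1, 0.2, 0.6]
grip_width: 1.001
```

Emit:
drive_tool([
  {"linear": [0, 0, 0], "yaw": 0},
  {"linear": [0, 0, 0], "yaw": 0},
  {"linear": [0, 0, 0], "yaw": 0},
  {"linear": [0, 0, 0], "yaw": 0},
  {"linear": [0, 0, 0], "yaw": 0},
], claw=255)

```text
clock: 22.65
eef_pos: [0.6014, 0.1784, 0.0558]
ee_rot: [-0.706, -0.036, 0.035, 0.706]
wrist_force: [-0.2, -0.1, -1.6]
grip_width: 0.619
```

Emit:
drive_tool([
  {"linear": [0, -35, 0], "yaw": 0},
  {"linear": [0, -45, 0], "yaw": 0},
  {"linear": [0, 0, 0], "yaw": 0},
])

```text
clock: 22.95
eef_pos: [0.6041, 0.179, 0.1406]
ee_rot: [-0.706, -0.039, 0.033, 0.707]
wrist_force: [-0.1, -0.5, -0.8]
grip_width: 0.627
```

```bash
python3 - <<'E'
from h import *
s=state();print(s["clock"],s["eef_pos"],psi(),s["wrist_force"],s["grip_width"])
plan([(.490,.235,s["eef_pos"][2]+.02,.104),(.4626,.2407,.12,.104)])
E
```

```text
22.95 [0.60407713 0.17899426 0.14063271] 0.10082917361650903 [-0.14672899 -0.48796247 -0.78710142] 0.6267427291672784
[{"linear":[-36, -7, 22],"yaw":-0.0},{"linear":[-36, -6, 23],"yaw":-0.0},{"linear":[-36, -7, 22],"yaw":-0.0},{"linear":[-13, 20, 4],"yaw":-0.0},{"linear":[-14, 21, 5],"yaw":-0.0}]
end [0.4621 0.241  0.1196] 0.101 n 5
```

Emit:
drive_tool([
  {"linear": [-36, -7, 22], "yaw": 0},
  {"linear": [-36, -6, 23], "yaw": 0},
  {"linear": [-36, -7, 22], "yaw": 0},
  {"linear": [-14, 20, 4], "yaw": 0},
  {"linear": [-14, 21, 5], "yaw": 0},
])

```text
clock: 23.45
eef_pos: [0.4573, 0.2409, 0.1143]
ee_rot: [-0.706, -0.037, 0.035, 0.707]
wrist_force: [0.4, -0.7, -1.6]
grip_width: 0.62
```

Emit:
drive_tool([
  {"linear": [0, 0, 0], "yaw": 0},
  {"linear": [0, 0, 0], "yaw": 0},
])

```text
clock: 23.65
eef_pos: [0.4582, 0.2402, 0.1139]
ee_rot: [-0.706, -0.036, 0.036, 0.706]
wrist_force: [0.7, -0.6, -0.9]
grip_width: 0.624
```

```bash
python3 - <<'E'
from h import *
s=state();print(s["clock"],s["eef_pos"],psi(),s["wrist_force"],s["grip_width"])
for n,b,fn in (("scene",(300,80,460,220),"v1.png"),("side",(220,200,380,360),"v2.png")):
    w=eyes.snapshot(n);crop(w["color"],*b,4,fn);im=cv2.imread("pics/"+fn)
    p=s["eef_pos"];drawjar(w,im,p[:2],p[2]-.0558+.08,psi(),4,b[0],b[1]);cv2.imwrite("pics/"+fn,im)
w=eyes.snapshot("wrist");crop(w["color"],180,0,460,400,1.5,"v3.png")
E
```

```text
23.65 [0.45817902 0.24020862 0.11388916] 0.10140425408365994 [ 0.70188592 -0.62975799 -0.90165431] 0.6236143477521093
```

View pics/v1.png

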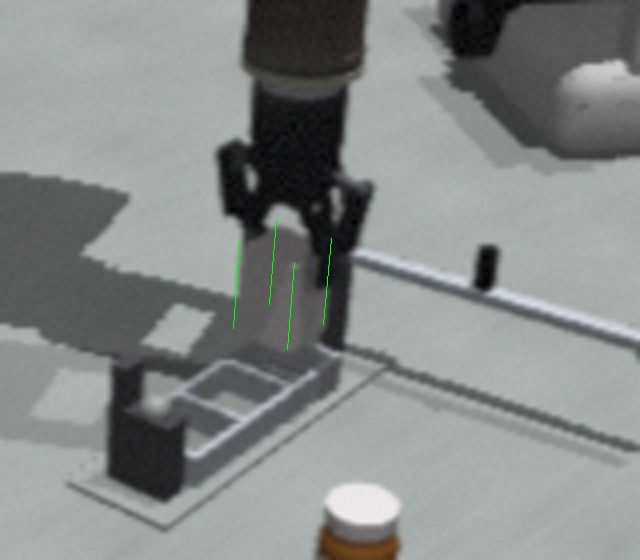

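View pics/v3.png

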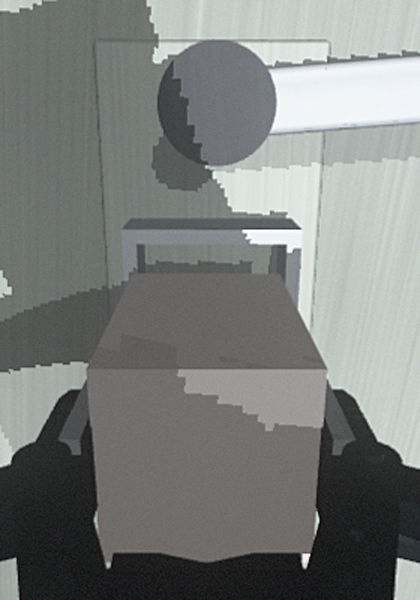

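```bash
python3 - <<'E'
from h import *
w=eyes.snapshot("wrist");s=state();t=s["eef_pos"];y=psi();zx=np.array([-np.sin(y),np.cos(y)]);xx=np.array([np.cos(y),np.sin(y)])
def loc(x,yy,z):
    p=onplane(w,180+x/1.5,yy/1.5,z)[:2]-t[:2];return ((p@xx)*1000).round(1),((p@zx)*1000).round(1)
print("endwall far top",loc(122,229,.034),loc(302,229,.034),"inner",loc(137,244,.034),loc(287,244,.034))
print("mouth",loc(123,275,t[2]-.0558),loc(281,274,t[2]-.0558),"top edge",loc(88,369,t[2]+.0242),loc(327,369,t[2]+.0242))
print("pillar",loc(217,102,.112), "plate",loc(96,40,.006),loc(329,40,.006))
O=np.array([.470,.173]);R=np.array([[np.cos(.104),-np.sin(.104)],[np.sin(.104),np.cos(.104)]])
p=O+R@[0,.068];d=p-t[:2];print("pocket3 rel",d@xx*1000,d@zx*1000,p)
E
```

```text
endwall far top (np.float64(-33.7), np.float64(37.7)) (np.float64(39.8), np.float64(37.6)) inner (np.float64(-27.8), np.float64(31.4)) (np.float64(33.9), np.float64(31.4))
mouth (np.float64(-30.2), np.float64(25.1)) (np.float64(28.3), np.float64(25.4)) top edge (np.float64(-26.2), np.float64(25.7)) (np.float64(27.6), np.float64(25.6))
pillar (np.float64(3.0), np.float64(83.2)) plate (np.float64(-45.1), np.float64(111.8)) (np.float64(51.9), np.float64(111.8))
pocket3 rel 3.8773207565905285 0.05619687475295968 [0.46294074 0.24063259]
```

Emit:
drive_tool([
  {"linear": [3, 0, 2], "yaw": 0},
  {"linear": [0, 15, 0], "yaw": 0},
  {"linear": [0, 12, 0], "yaw": 0},
  {"linear": [0, 0, 0], "yaw": 0},
])

```text
clock: 24.25
eef_pos: [0.46, 0.242, 0.0852]
ee_rot: [0.707, 0.035, -0.036, -0.706]
wrist_force: [-0.1, 0.9, -1.4]
grip_width: 0.624
```

Emit:
drive_tool([
  {"linear": [0, 8, 0], "yaw": 0},
  {"linear": [0, 8, 0], "yaw": 0},
  {"linear": [0, 4, 0], "yaw": 0},
])

```text
clock: 24.55
eef_pos: [0.4604, 0.2423, 0.0658]
ee_rot: [0.706, 0.036, -0.036, -0.706]
wrist_force: [0.1, -0.8, -1.2]
grip_width: 0.627
```

Emit:
drive_tool([
  {"linear": [0, 2, 0], "yaw": 0},
  {"linear": [0, 1, 0], "yaw": 0},
  {"linear": [0, 0, 0], "yaw": 0},
])

```text
clock: 24.85
eef_pos: [0.4606, 0.2425, 0.0636]
ee_rot: [-0.706, -0.036, 0.036, 0.706]
wrist_force: [-0.3, 0.1, -1.6]
grip_width: 0.624
```

Emit:
drive_tool([
  {"linear": [0, 0, 0], "yaw": 0},
  {"linear": [0, 0, 0], "yaw": 0},
  {"linear": [0, 0, 0], "yaw": 0},
  {"linear": [0, -30, 0], "yaw": 0},
  {"linear": [0, -45, 0], "yaw": 0},
], claw=0)

```text
clock: 25.35
eef_pos: [0.4591, 0.2417, 0.1376]
ee_rot: [0.707, 0.034, -0.037, -0.706]
wrist_force: [0.4, 1.4, -0.2]
grip_width: 0.999
```

```bash
python3 - <<'E'
from h import *
s=state();print(s["clock"],s["eef_pos"],psi(),s["wrist_force"],s["grip_width"])
plan([(.478,.11,.19,.104)])
E
```

```text
25.35 [0.45906704 0.24171436 0.1376226 ] 0.10095354847205618 [ 0.44959235  1.39429263 -0.20126512] 0.9990478610979695
[{"linear":[2, -17, -44],"yaw":-0.0},{"linear":[2, -18, -45],"yaw":-0.0},{"linear":[2, -17, -44],"yaw":-0.0}]
end [0.4784 0.11   0.1896] 0.101 n 3
```

Emit:
drive_tool([
  {"linear": [2, -30, -35], "yaw": 0},
  {"linear": [2, -30, -45], "yaw": 0},
  {"linear": [2, -20, -44], "yaw": 0},
  {"linear": [0, 0, -10], "yaw": 0},
  {"linear": [0, 0, 0], "yaw": 0},
])

```text
clock: 25.85
eef_pos: [0.4799, 0.1118, 0.2168]
ee_rot: [-0.706, -0.035, 0.034, 0.706]
wrist_force: [-0.8, 0.9, -0.8]
grip_width: 0.998
```

```bash
python3 - <<'E'
from h import *
import pickle
s=state();print(s["clock"],s["eef_pos"])
w=eyes.snapshot("wrist");cv2.imwrite("pics/w1.png",w["color"]);pickle.dump(w,open("w1.pkl","wb"))
w=eyes.snapshot("scene");cv2.imwrite("pics/w2.png",w["color"])
E
```

```text
25.85 [0.47989763 0.11180261 0.21675863]
```

View pics/w1.png

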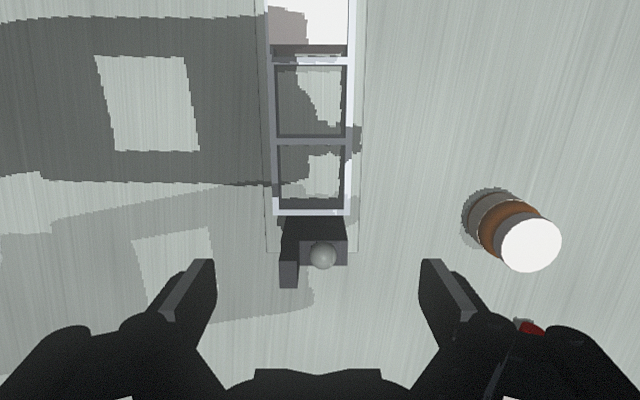

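View pics/w2.png

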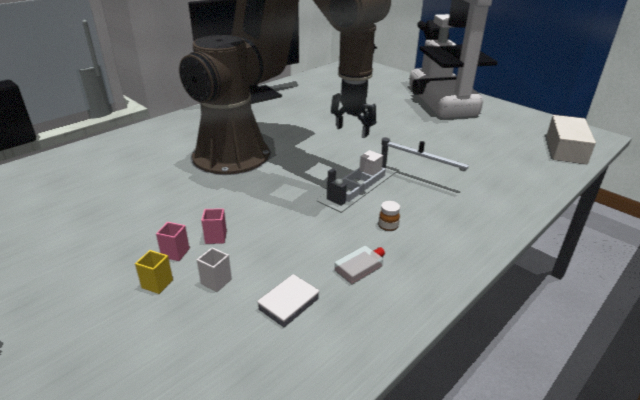

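```bash
python3 - <<'E'
from h import *
w=eyes.snapshot("scene");p=onplane(w,214,257,.08);print(p)
crop(w["color"],130,190,330,330,3.8,"w3.png")
plan([(.52,-.10,.25,.104),(p[0]+.02,p[1]-.06,.25,.104)])
E
```

```text
[ 0.5214133  -0.42071107  0.08      ]
[{"linear":[4, -7, -43],"yaw":-0.0},{"linear":[4, -7, -44],"yaw":-0.0},{"linear":[3, -7, -43],"yaw":-0.0},{"linear":[4, -7, -44],"yaw":-0.0},{"linear":[4, -6, -43],"yaw":-0.0}]
[{"linear":[-2, 0, -48],"yaw":-0.0},{"linear":[-2, 0, -47],"yaw":-0.0},{"linear":[-2, 0, -48],"yaw":-0.0},{"linear":[-3, 0, -47],"yaw":-0.0},{"linear":[-2, 0, -48],"yaw":-0.0}]
[{"linear":[-2, 0, -48],"yaw":-0.0},{"linear":[-2, 0, -47],"yaw":-0.0},{"linear":[-2, 0, -48],"yaw":-0.0}]
end [ 0.5415 -0.4809  0.2496] 0.101 n 13
```

View pics/w3.png

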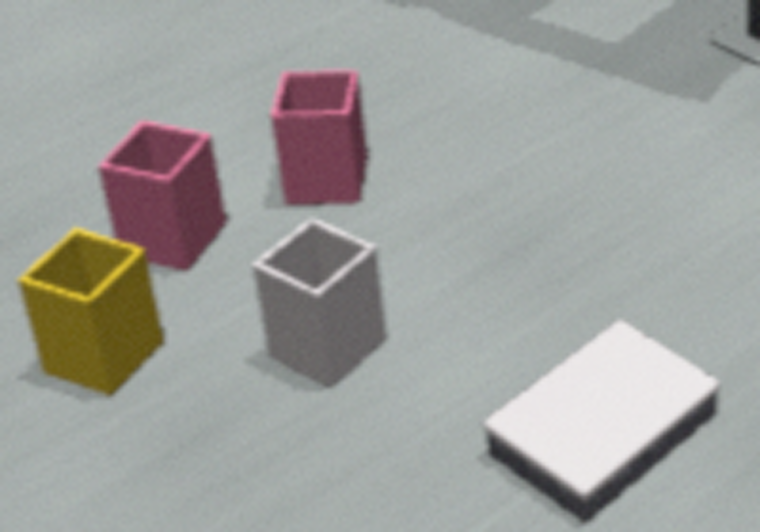

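Emit:
drive_tool([
  {"linear": [4, -7, -43], "yaw": 0},
  {"linear": [4, -7, -44], "yaw": 0},
  {"linear": [3, -7, -43], "yaw": 0},
  {"linear": [4, -7, -44], "yaw": 0},
  {"linear": [4, -6, -43], "yaw": 0},
])

```text
clock: 26.5
eef_pos: [0.5206, -0.1012, 0.2498]
ee_rot: [-0.706, -0.036, 0.037, 0.706]
wrist_force: [0.4, -0.8, 0.3]
grip_width: 1.002
```

Emit:
drive_tool([
  {"linear": [-4, 0, -48], "yaw": 0},
  {"linear": [-4, 0, -47], "yaw": 0},
  {"linear": [-4, 0, -48], "yaw": 0},
  {"linear": [-5, 0, -47], "yaw": 0},
  {"linear": [-4, 0, -48], "yaw": 0},
])

```text
clock: 27.0
eef_pos: [0.5238, -0.3401, 0.2492]
ee_rot: [-0.706, -0.036, 0.037, 0.707]
wrist_force: [1.0, 0.3, -0.2]
grip_width: 0.999
```

Emit:
drive_tool([
  {"linear": [-4, 0, -48], "yaw": 0},
  {"linear": [-4, 0, -47], "yaw": 0},
  {"linear": [-4, 0, -48], "yaw": 0},
  {"linear": [0, 0, 0], "yaw": 0},
  {"linear": [0, 0, 0], "yaw": 0},
])

```text
clock: 27.5
eef_pos: [0.5264, -0.4828, 0.2484]
ee_rot: [-0.706, -0.035, 0.036, 0.707]
wrist_force: [0.2, -0.1, 0.0]
grip_width: 0.997
```

```bash
python3 - <<'E'
from h import *
import pickle
s=state();print(s["clock"],s["eef_pos"])
w=eyes.snapshot("wrist");cv2.imwrite("pics/x1.png",w["color"]);pickle.dump(w,open("x1.pkl","wb"))
E
```

```text
27.5 [ 0.52637282 -0.48278258  0.2483775 ]
```

View pics/x1.png

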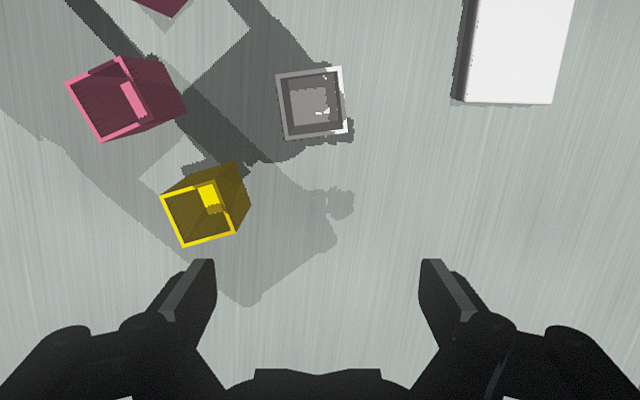

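```bash
python3 - <<'E'
from h import *
import pickle
s=pickle.load(open("x1.pkl","rb"))
P=np.array([onplane(s,*p,.08)[:2] for p in [(276,74.5),(340,66.5),(348,132),(284,140)]])
c=P.mean(0);d=P[1]+P[2]-P[0]-P[3];e=P[0]+P[1]-P[2]-P[3];a1=np.arctan2(d[1],d[0]);a2=np.arctan2(-e[0],e[1])
print(c,a1,a2,[np.linalg.norm(P[i]-P[i-1]) for i in range(4)])
a=(a1+a2)/2;D=np.array([-np.sin(a),np.cos(a)])
q=c-D*.055;print(q,a)
plan([(q[0],q[1],.16,a),(q[0],q[1],.083,a)])
E
```

```text
[ 0.51585796 -0.4215947 ] 0.2211040358302795 0.22127473937506603 [np.float64(0.0532982145926744), np.float64(0.052128823276300244), np.float64(0.052936116516983156), np.float64(0.05505226978655593)]
[ 0.52792442 -0.47525474] 0.22118938760267276
[{"linear":[1, 44, 3],"yaw":-0.06},{"linear":[1, 45, 3],"yaw":-0.06},{"linear":[0, 38, 0],"yaw":0.0},{"linear":[0, 39, 0],"yaw":0.0}]
end [ 0.5276 -0.4756  0.0828] 0.222 n 4
```

Emit:
drive_tool([
  {"linear": [1, 44, 3], "yaw": -0.06},
  {"linear": [1, 20, 3], "yaw": -0.06},
  {"linear": [0, 0, 0], "yaw": 0},
  {"linear": [0, 0, 0], "yaw": 0},
  {"linear": [0, 0, 0], "yaw": 0},
], claw=255)

```text
clock: 28.05
eef_pos: [0.5282, -0.4771, 0.188]
ee_rot: [0.703, 0.078, -0.077, -0.702]
wrist_force: [0.6, 0.2, 0.4]
grip_width: 0.145
```

Emit:
drive_tool([
  {"linear": [0, 0, 0], "yaw": 0},
  {"linear": [0, 40, 0], "yaw": 0},
  {"linear": [0, 40, 0], "yaw": 0},
  {"linear": [0, 22, 0], "yaw": 0},
  {"linear": [0, 0, 0], "yaw": 0},
])

```text
clock: 28.55
eef_pos: [0.5258, -0.4759, 0.0817]
ee_rot: [-0.702, -0.077, 0.079, 0.704]
wrist_force: [-0.8, 0.5, 0.9]
grip_width: -0.002
```

Emit:
drive_tool([
  {"linear": [0, 0, 12], "yaw": 0},
  {"linear": [0, 0, 12], "yaw": 0},
  {"linear": [0, 0, 12], "yaw": 0},
  {"linear": [0, 0, 12], "yaw": 0},
  {"linear": [0, 0, 12], "yaw": 0},
])

```text
clock: 29.05
eef_pos: [0.514, -0.4174, 0.0851]
ee_rot: [0.703, 0.078, -0.078, -0.703]
wrist_force: [0.2, -1.3, 0.4]
grip_width: 0.004
```

Emit:
drive_tool([
  {"linear": [0, 0, 12], "yaw": 0},
  {"linear": [0, 0, 10], "yaw": 0},
  {"linear": [0, 0, 10], "yaw": 0},
  {"linear": [0, 0, 0], "yaw": 0},
  {"linear": [0, -20, 0], "yaw": 0},
])

```text
clock: 29.55
eef_pos: [0.5059, -0.3862, 0.1024]
ee_rot: [-0.702, -0.077, 0.079, 0.704]
wrist_force: [-0.1, -0.6, -0.1]
grip_width: 0.001
```

Emit:
drive_tool([
  {"linear": [0, -50, -20], "yaw": 0},
  {"linear": [0, -50, -40], "yaw": 0},
  {"linear": [0, -30, -40], "yaw": 0},
  {"linear": [0, 0, 0], "yaw": 0},
  {"linear": [0, 0, 0], "yaw": 0},
], claw=0)

```text
clock: 30.05
eef_pos: [0.5266, -0.4759, 0.2199]
ee_rot: [0.703, 0.078, -0.077, -0.703]
wrist_force: [-0.8, 1.3, -0.6]
grip_width: 0.842
```

```bash
python3 - <<'E'
from h import *
import pickle
s=state();print(s["clock"],s["eef_pos"],psi())
w=eyes.snapshot("wrist");cv2.imwrite("pics/y1.png",w["color"]);pickle.dump(w,open("y1.pkl","wb"))
E
```

```text
30.05 [ 0.52655225 -0.4758582   0.21986027] 0.21974888538908663
```

View pics/y1.png

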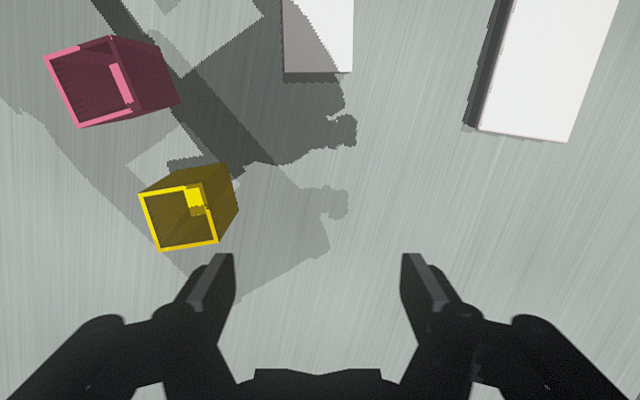

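```bash
python3 - <<'E'
from h import *
import pickle
s=pickle.load(open("y1.pkl","rb"))
f=lambda x,y,z=.054:onplane(s,x,y,z)[:2]
l,r=f(283.5,72),f(351.5,72);d=r-l;a=np.arctan2(d[1],d[0])
u=f(354,5)-r;v=f(282,5)-l;print(l,r,np.linalg.norm(d),a,np.arctan2(-u[0],u[1]),np.arctan2(-v[0],v[1]))
g=(l+r)/2+.025*np.array([-np.sin(a),np.cos(a)]);print("grasp",g,a)
plan([(g[0],g[1],.10,a)])
E
```

```text
[ 0.48169469 -0.39720452] [ 0.53490354 -0.3853412 ] 0.05451532381029967 0.2193696278838541 0.20956376838419752 0.21378411462747374
grasp [ 0.50285875 -0.36687199] 0.2193696278838541
[{"linear":[0, 30, 28],"yaw":0.0},{"linear":[0, 29, 27],"yaw":0.0},{"linear":[1, 30, 28],"yaw":0.0},{"linear":[0, 30, 27],"yaw":0.0}]
end [ 0.503  -0.367   0.0997] 0.22 n 4
```

Emit:
drive_tool([
  {"linear": [0, 30, 28], "yaw": 0},
  {"linear": [0, 29, 27], "yaw": 0},
  {"linear": [1, 30, 28], "yaw": 0},
  {"linear": [0, 30, 27], "yaw": 0},
  {"linear": [0, 0, 0], "yaw": 0},
])

```text
clock: 30.6
eef_pos: [0.4993, -0.3609, 0.0957]
ee_rot: [-0.7, -0.076, 0.081, 0.706]
wrist_force: [-1.2, 0.7, 0.0]
grip_width: 1.002
```

```bash
python3 - <<'E'
from h import *
w=eyes.snapshot("wrist");s=state();print(s["eef_pos"],psi());cv2.imwrite("pics/z1.png",w["color"])
E
```

```text
[ 0.50114068 -0.36351753  0.09781002] 0.22302392654525424
```

View pics/z1.png

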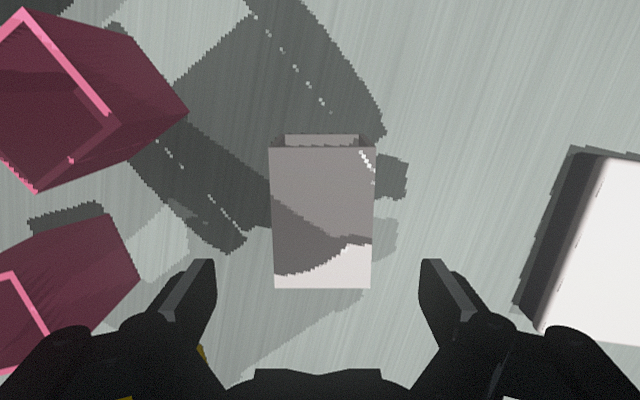

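Emit:
drive_tool([
  {"linear": [2, 37, 0], "yaw": 0},
  {"linear": [0, 36, 0], "yaw": 0},
  {"linear": [0, 0, 0], "yaw": 0},
  {"linear": [0, 0, 0], "yaw": 0},
])

```text
clock: 31.05
eef_pos: [0.5053, -0.3669, 0.028]
ee_rot: [-0.703, -0.078, 0.078, 0.703]
wrist_force: [-0.4, -0.5, 0.0]
grip_width: 1.001
```

Emit:
drive_tool([
  {"linear": [0, 0, 0], "yaw": 0},
  {"linear": [0, 0, 0], "yaw": 0},
  {"linear": [0, 0, 0], "yaw": 0},
  {"linear": [0, 0, 0], "yaw": 0},
  {"linear": [0, 0, 0], "yaw": 0},
], claw=255)

```text
clock: 31.55
eef_pos: [0.5062, -0.3677, 0.0296]
ee_rot: [0.703, 0.079, -0.077, -0.702]
wrist_force: [-1.4, 0.4, 11.0]
grip_width: 0.625
```

Emit:
drive_tool([
  {"linear": [0, -20, 0], "yaw": 0},
  {"linear": [0, -40, 0], "yaw": 0},
  {"linear": [0, -45, 0], "yaw": 0},
  {"linear": [0, -30, 0], "yaw": 0},
  {"linear": [0, 0, 0], "yaw": 0},
])

```text
clock: 32.05
eef_pos: [0.5076, -0.3687, 0.1684]
ee_rot: [0.705, 0.08, -0.076, -0.701]
wrist_force: [0.6, 0.3, -1.8]
grip_width: 0.623
```

```bash
python3 - <<'E'
from h import *
w=eyes.snapshot("wrist");s=state();print(s["clock"],s["eef_pos"],psi(),s["grip_width"]);cv2.imwrite("pics/aa1.png",w["color"])
# target pre-lever pose: first TCP was (.6729,.2728) with C 79 ahead; go 10 back of that
plan([(.56,-.15,.17,.2),(.678,.235,.165,.181)])
E
```

```text
32.1 [ 0.50662214 -0.36788918  0.16586096] 0.22101388125235163 0.6225541038783277
[{"linear":[20, -1, 40],"yaw":0.0},{"linear":[20, -1, 40],"yaw":0.01},{"linear":[20, 0, 41],"yaw":0.0},{"linear":[19, -1, 40],"yaw":0.01},{"linear":[19, -1, 41],"yaw":0.0}]
[{"linear":[21, 1, 39],"yaw":0.0},{"linear":[22, 0, 40],"yaw":0.0},{"linear":[21, 1, 39],"yaw":0.01},{"linear":[21, 0, 39],"yaw":-0.0},{"linear":[21, 1, 40],"yaw":0.0}]
[{"linear":[21, 0, 39],"yaw":0.0},{"linear":[21, 1, 40],"yaw":0.01},{"linear":[21, 0, 39],"yaw":-0.0},{"linear":[21, 1, 40],"yaw":0.0}]
end [0.6784 0.235  0.1649] 0.181 n 14
```

View pics/aa1.png

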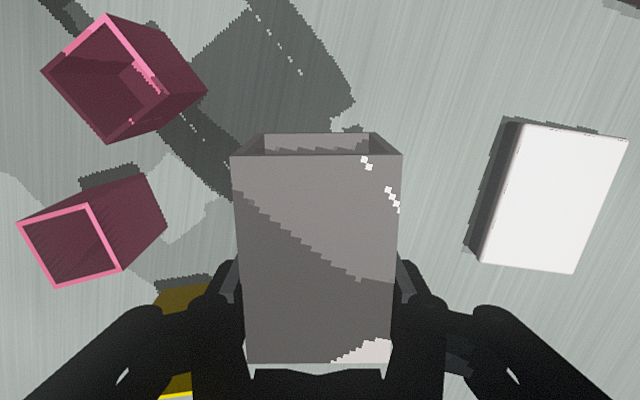

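Emit:
drive_tool([
  {"linear": [20, -1, 40], "yaw": 0},
  {"linear": [20, -1, 40], "yaw": 0.01},
  {"linear": [20, 0, 41], "yaw": 0},
  {"linear": [19, -1, 40], "yaw": 0.01},
  {"linear": [19, -1, 41], "yaw": 0},
])

```text
clock: 32.6
eef_pos: [0.558, -0.1469, 0.1659]
ee_rot: [-0.703, -0.07, 0.071, 0.704]
wrist_force: [0.5, -0.5, -1.8]
grip_width: 0.625
```

Emit:
drive_tool([
  {"linear": [21, 1, 39], "yaw": 0},
  {"linear": [22, 0, 40], "yaw": 0},
  {"linear": [21, 1, 39], "yaw": 0.01},
  {"linear": [21, 0, 39], "yaw": 0},
  {"linear": [21, 1, 40], "yaw": 0},
])

```text
clock: 33.1
eef_pos: [0.6236, 0.0669, 0.1628]
ee_rot: [-0.704, -0.067, 0.068, 0.704]
wrist_force: [0.4, -1.1, -0.7]
grip_width: 0.626
```

Emit:
drive_tool([
  {"linear": [21, 0, 39], "yaw": 0},
  {"linear": [21, 1, 40], "yaw": 0.01},
  {"linear": [21, 0, 39], "yaw": 0},
  {"linear": [21, 1, 40], "yaw": 0},
  {"linear": [0, 0, 0], "yaw": 0},
])

```text
clock: 33.6
eef_pos: [0.6776, 0.2412, 0.1603]
ee_rot: [-0.704, -0.065, 0.065, 0.705]
wrist_force: [0.2, -0.6, -1.6]
grip_width: 0.622
```

```bash
python3 - <<'E'
from h import *
w=eyes.snapshot("wrist");s=state();t=s["eef_pos"];print(s["clock"],t,psi(),s["grip_width"]);cv2.imwrite("pics/ab1.png",w["color"])
E
```

```text
33.65 [0.67675714 0.23862764 0.16003581] 0.18408040070157458 0.6268991881072661
```

View pics/ab1.png

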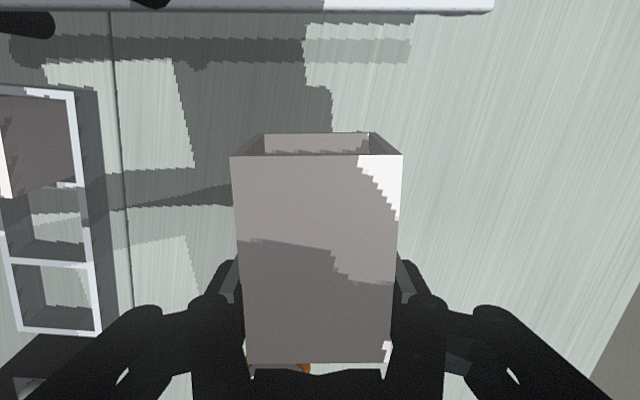

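```bash
python3 - <<'E'
from h import *
w=eyes.snapshot("wrist");s=state();t=s["eef_pos"];y=psi();zx=np.array([-np.sin(y),np.cos(y)]);xx=np.array([np.cos(y),np.sin(y)])
def loc(x,yy,z):
    p=onplane(w,x,yy,z)[:2]-t[:2];return ((p@xx)*1000).round(1),((p@zx)*1000).round(1)
print(t)
print("mouth",loc(230,156,t[2]+.0244),loc(403,155,t[2]+.0244),"bot",loc(244,363,t[2]+.0244),loc(391,363,t[2]+.0244))
print("bar near",loc(200,12,.108),loc(400,11,.108),loc(490,10,.108))
E
```

```text
[0.67638386 0.23692189 0.16015176]
mouth (np.float64(-26.1), np.float64(58.0)) (np.float64(27.4), np.float64(58.4)) bot (np.float64(-26.8), np.float64(-21.3)) (np.float64(28.8), np.float64(-21.2))
bar near (np.float64(-54.5), np.float64(111.6)) (np.float64(39.8), np.float64(112.1)) (np.float64(82.1), np.float64(112.5))
```

Emit:
drive_tool([
  {"linear": [0, 48, 0], "yaw": 0},
  {"linear": [0, 47, 0], "yaw": 0},
  {"linear": [0, 0, 25], "yaw": 0},
  {"linear": [0, 0, 0], "yaw": 0},
])

```text
clock: 34.1
eef_pos: [0.6707, 0.2607, 0.0644]
ee_rot: [0.704, 0.062, -0.065, -0.704]
wrist_force: [0.7, 0.7, -0.7]
grip_width: 0.626
```

Emit:
drive_tool([
  {"linear": [0, 0, 23], "yaw": 0},
  {"linear": [0, 0, 21], "yaw": 0},
  {"linear": [0, 0, 0], "yaw": 0},
])

```text
clock: 34.4
eef_pos: [0.6644, 0.3059, 0.0671]
ee_rot: [-0.704, -0.065, 0.064, 0.704]
wrist_force: [-0.0, -0.4, -1.1]
grip_width: 0.622
```

```bash
python3 - <<'E'
from h import *
s=state();print(s["clock"],s["eef_pos"],psi(),s["wrist_force"])
w=eyes.snapshot("wrist");cv2.imwrite("pics/ac1.png",w["color"])
E
```

```text
34.4 [0.66437719 0.30586785 0.06711992] 0.18224074394052397 [-0.03127914 -0.41934429 -1.08342837]
```

View pics/ac1.png

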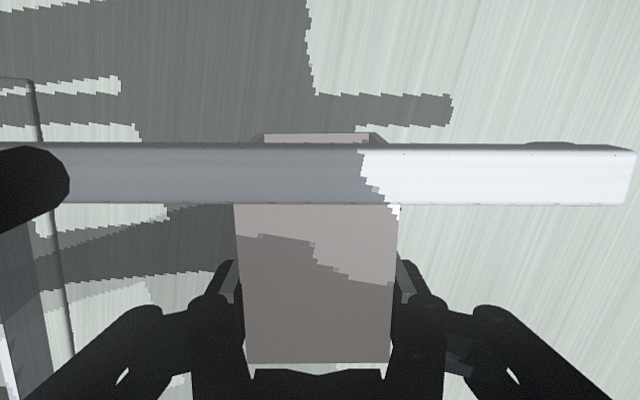

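Good overlap, similar to before. Lever up along the same arc.

Emit:
drive_tool([
  {"linear": [0, -6, -2], "yaw": 0},
  {"linear": [0, -6, -2], "yaw": 0},
  {"linear": [0, -6, -2], "yaw": 0},
  {"linear": [0, -6, -1], "yaw": 0},
])

```text
clock: 34.85
eef_pos: [0.6655, 0.2959, 0.0906]
ee_rot: [0.704, 0.063, -0.064, -0.704]
wrist_force: [-2.4, -0.4, -13.5]
grip_width: 0.627
```

Emit:
drive_tool([
  {"linear": [0, -6, -1], "yaw": 0},
  {"linear": [0, -6, 0], "yaw": 0},
  {"linear": [0, -6, 0], "yaw": 0},
  {"linear": [0, -6, 1], "yaw": 0},
])

```text
clock: 35.25
eef_pos: [0.6672, 0.2973, 0.1165]
ee_rot: [-0.704, -0.065, 0.063, 0.705]
wrist_force: [0.1, 0.8, -1.1]
grip_width: 0.62
```

Emit:
drive_tool([
  {"linear": [0, -6, 2], "yaw": 0},
  {"linear": [0, -6, 2], "yaw": 0},
  {"linear": [0, -5, 3], "yaw": 0},
  {"linear": [0, -5, 4], "yaw": 0},
])

```text
clock: 35.65
eef_pos: [0.6641, 0.3081, 0.1373]
ee_rot: [-0.704, -0.064, 0.064, 0.704]
wrist_force: [0.5, 0.3, -0.9]
grip_width: 0.622
```

Emit:
drive_tool([
  {"linear": [0, -4, 5], "yaw": 0},
  {"linear": [0, -3, 5], "yaw": 0},
  {"linear": [0, -1, 4], "yaw": 0},
  {"linear": [0, 0, 4], "yaw": 0},
])

```text
clock: 36.05
eef_pos: [0.6615, 0.3233, 0.146]
ee_rot: [0.705, 0.064, -0.064, -0.703]
wrist_force: [-0.9, -22.6, 22.9]
grip_width: 0.623
```

```bash
python3 - <<'E'
from h import *
s=state();print(s["clock"],s["eef_pos"],psi(),s["wrist_force"])
w=eyes.snapshot("wrist");cv2.imwrite("pics/ad1.png",w["color"])
w=eyes.snapshot("scene");crop(w["color"],300,60,500,240,4,"ad2.png")
E
```

```text
36.05 [0.66148431 0.32328026 0.14602812] 0.18153158486974413 [ -0.93170878 -22.56924773  22.91865008]
```

View pics/ad1.png

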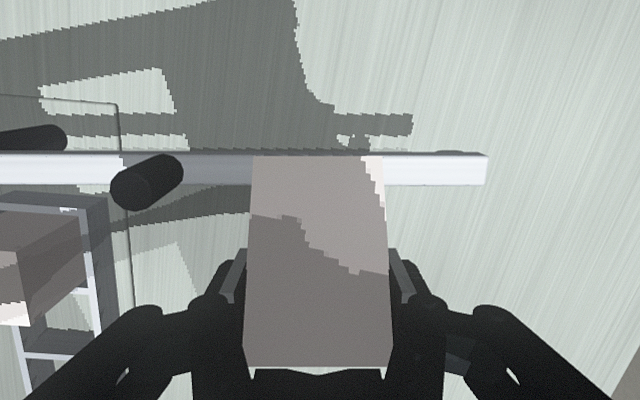

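View pics/ad2.png

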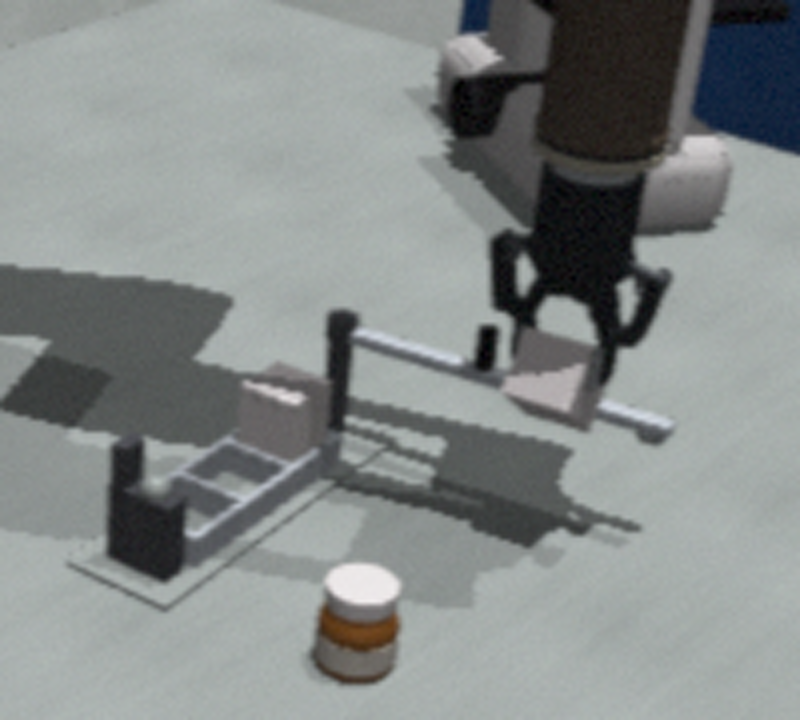

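Emit:
drive_tool([
  {"linear": [0, 0, -20], "yaw": 0},
  {"linear": [0, 0, -25], "yaw": 0},
  {"linear": [0, 0, 0], "yaw": 0},
  {"linear": [0, 0, 0], "yaw": 0},
])

```text
clock: 36.55
eef_pos: [0.6691, 0.2808, 0.1447]
ee_rot: [-0.704, -0.063, 0.064, 0.704]
wrist_force: [-0.2, 0.5, -0.9]
grip_width: 0.623
```

```bash
python3 - <<'E'
from h import *
s=state();print(s["clock"],s["eef_pos"],psi(),s["wrist_force"])
w=eyes.snapshot("wrist");cv2.imwrite("pics/ae1.png",w["color"])
w=eyes.snapshot("scene");crop(w["color"],300,60,500,240,4,"ae2.png")
E
```

```text
36.55 [0.6691024  0.28077154 0.14467621] 0.17981499346540153 [-0.17631957  0.54912541 -0.85624819]
```

View pics/ae1.png

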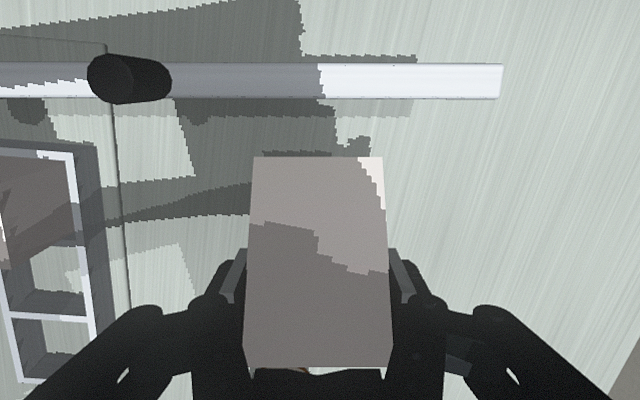

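View pics/ae2.png

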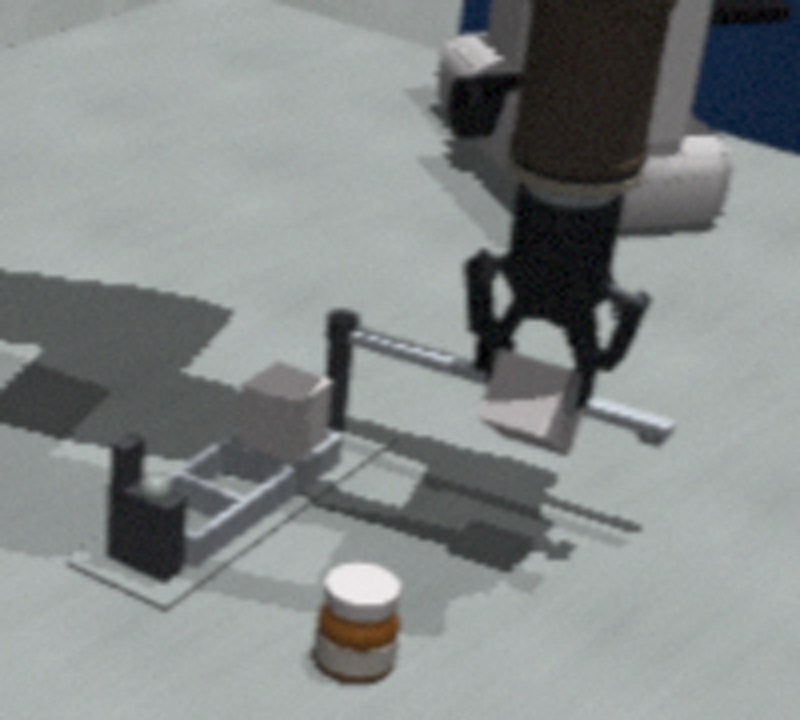

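```bash
python3 - <<'E'
from h import *
w=eyes.snapshot("wrist")
jarfit(w,345,150,156.5,129.5)
s=state();t=s["eef_pos"];y=psi();zx=np.array([-np.sin(y),np.cos(y)])
print("bar near u",[((onplane(w,x,97,.108)[:2]-t[:2])@zx*1000).round(1) for x in (250,450)],t)
E
```

```text
edge u,z mm [-13.9  27.7] tilt deg 51.9 res [ 4.1 -0.7 -5.1 -7.2] centre [  0.9 -18.2] mouth [ 32.4 -42.9]
bar near u [np.float64(71.7), np.float64(71.7)] [0.66882297 0.2818978  0.14464687]
```

Emit:
drive_tool([
  {"linear": [0, 30, 0], "yaw": 0},
  {"linear": [0, 30, 0], "yaw": 0},
  {"linear": [0, 0, 16], "yaw": 0},
  {"linear": [0, 0, 16], "yaw": 0},
  {"linear": [0, 0, 0], "yaw": 0},
])

```text
clock: 37.2
eef_pos: [0.6633, 0.3163, 0.0862]
ee_rot: [-0.704, -0.065, 0.064, 0.705]
wrist_force: [1.0, -0.4, 0.1]
grip_width: 0.624
```

Emit:
drive_tool([
  {"linear": [0, -7, 0], "yaw": 0},
  {"linear": [0, -7, 0], "yaw": 0},
  {"linear": [0, -7, 0], "yaw": 0},
])

```text
clock: 37.5
eef_pos: [0.6633, 0.3122, 0.1067]
ee_rot: [0.704, 0.064, -0.064, -0.704]
wrist_force: [2.2, -3.5, -16.8]
grip_width: 0.623
```

```bash
python3 - <<'E'
from h import *
s=state();print(s["clock"],s["eef_pos"],psi(),s["wrist_force"])
w=eyes.snapshot("wrist");cv2.imwrite("pics/af1.png",w["color"])
E
```

```text
37.5 [0.66332189 0.31224006 0.10667281] 0.18101706127025982 [  2.18500564  -3.45587712 -16.8098075 ]
```

View pics/af1.png

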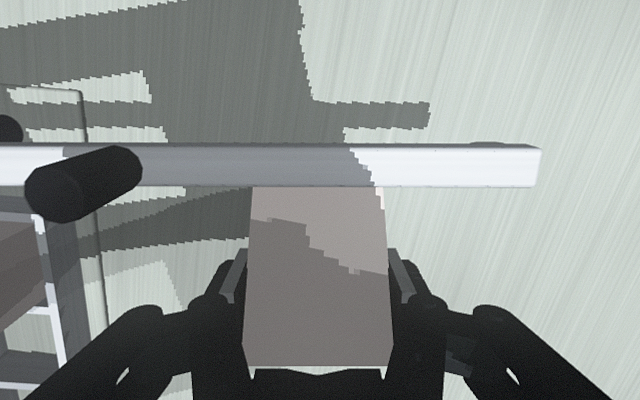

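Emit:
drive_tool([
  {"linear": [0, -5, 2], "yaw": 0},
  {"linear": [0, -5, 3], "yaw": 0},
  {"linear": [0, -5, 3], "yaw": 0},
])

```text
clock: 37.85
eef_pos: [0.6614, 0.3191, 0.1204]
ee_rot: [0.705, 0.063, -0.064, -0.704]
wrist_force: [1.4, -6.5, -11.8]
grip_width: 0.623
```

Emit:
drive_tool([
  {"linear": [0, -4, 4], "yaw": 0},
  {"linear": [0, -4, 5], "yaw": 0},
  {"linear": [0, -3, 5], "yaw": 0},
])

```text
clock: 38.15
eef_pos: [0.659, 0.3327, 0.1317]
ee_rot: [0.705, 0.063, -0.064, -0.704]
wrist_force: [1.1, -8.9, -9.9]
grip_width: 0.62
```

Emit:
drive_tool([
  {"linear": [0, -2, 5], "yaw": 0},
  {"linear": [0, -1, 5], "yaw": 0},
  {"linear": [0, 0, 5], "yaw": 0},
])

```text
clock: 38.45
eef_pos: [0.6566, 0.3471, 0.1353]
ee_rot: [0.705, 0.063, -0.064, -0.703]
wrist_force: [-0.4, -12.5, 0.9]
grip_width: 0.619
```

```bash
python3 - <<'E'
from h import *
s=state();print(s["clock"],s["eef_pos"],psi(),s["wrist_force"])
w=eyes.snapshot("wrist");cv2.imwrite("pics/ag1.png",w["color"])
w=eyes.snapshot("scene");crop(w["color"],300,60,500,240,4,"ag2.png")
E
```

```text
38.45 [0.65660828 0.34706277 0.13528963] 0.18042117486756812 [ -0.37676739 -12.45418982   0.86145077]
```

View pics/ag1.png

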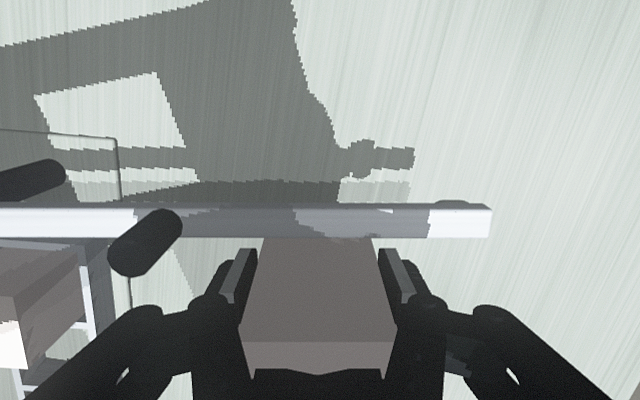

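View pics/ag2.png

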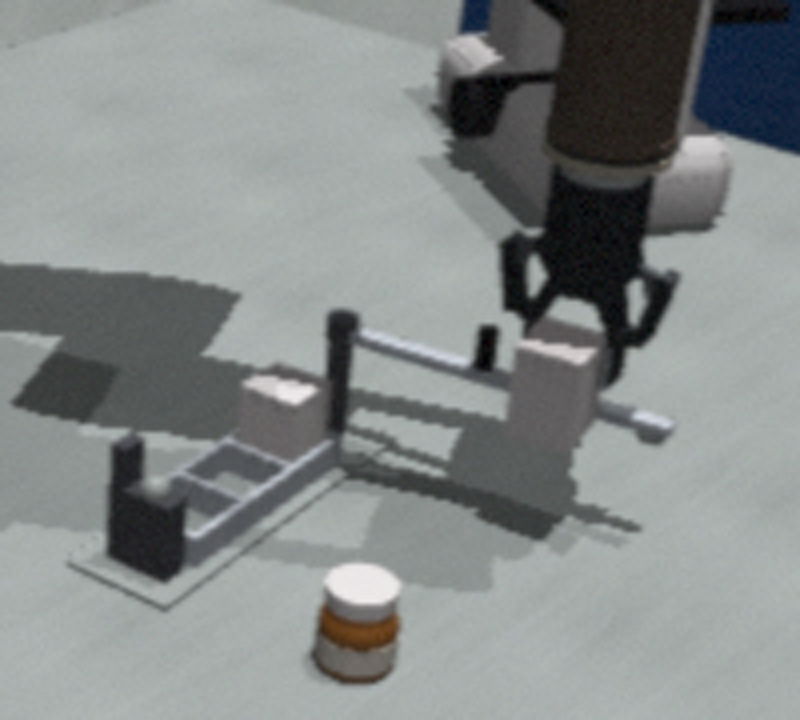

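Emit:
drive_tool([
  {"linear": [0, 0, 4], "yaw": 0},
  {"linear": [0, 0, 3], "yaw": 0},
  {"linear": [0, 0, 0], "yaw": 0},
  {"linear": [0, -3, -20], "yaw": 0},
  {"linear": [0, -5, -40], "yaw": 0},
])

```text
clock: 39.05
eef_pos: [0.6661, 0.2976, 0.1433]
ee_rot: [-0.704, -0.065, 0.064, 0.704]
wrist_force: [0.9, -1.0, -1.3]
grip_width: 0.623
```

Emit:
drive_tool([
  {"linear": [0, 0, 0], "yaw": 0},
  {"linear": [0, 0, 0], "yaw": 0},
])

```text
clock: 39.25
eef_pos: [0.6671, 0.2953, 0.1438]
ee_rot: [-0.704, -0.064, 0.063, 0.705]
wrist_force: [0.1, 0.4, -1.7]
grip_width: 0.622
```

```bash
python3 - <<'E'
from h import *
s=state();print(s["clock"],s["eef_pos"],psi(),s["wrist_force"])
w=eyes.snapshot("wrist");crop(w["color"],220,130,420,390,2.3,"ah1.png")
w=eyes.snapshot("scene");crop(w["color"],300,60,500,240,4,"ah2.png")
E
```

```text
39.25 [0.66706118 0.29525591 0.1438402 ] 0.17852149228231312 [ 0.13495103  0.37060106 -1.68686203]
```

View pics/ah1.png

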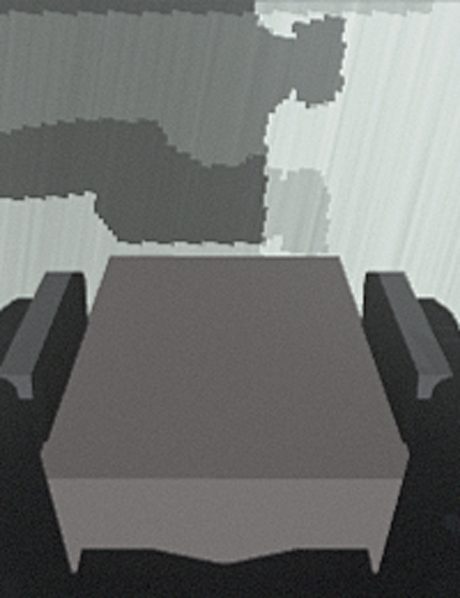

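View pics/ah2.png

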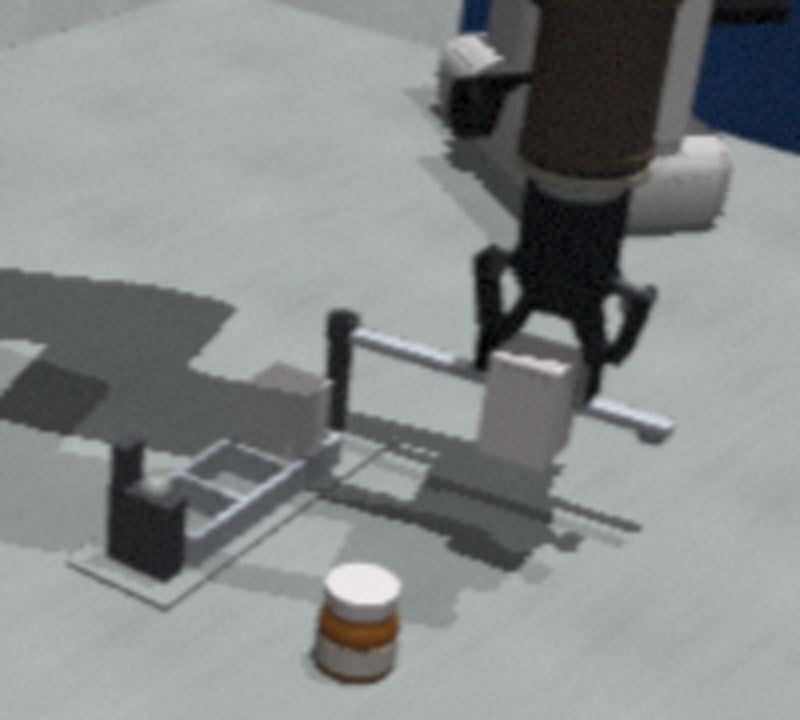

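```bash
python3 - <<'E'
from h import *
w=eyes.snapshot("wrist")
jarfit(w,337,156,130+256/2.3,101)
jarfit(w,326,160,130+256/2.3,101)
plan([(.605,.185,.145,.104),(.605,.185,.075,.104)])
E
```

```text
edge u,z mm [-5.4 32.1] tilt deg -1.0 res [ 0.3  1.6 -0.4 -4.8] centre [-33.1  -7.4] mouth [-33.8 -47.4]
edge u,z mm [ 0.  33.3] tilt deg -4.5 res [ 0.2  1.4 -0.3 -4.1] centre [-30.   -4.5] mouth [-33.1 -44.3]
[{"linear":[-27, -1, -33],"yaw":0.03},{"linear":[-26, 0, -34],"yaw":0.02},{"linear":[-25, -1, -34],"yaw":0.03},{"linear":[0, 35, 0],"yaw":-0.0},{"linear":[0, 35, 0],"yaw":-0.0}]
end [0.6046 0.1854 0.075 ] 0.101 n 5
```

Emit:
drive_tool([
  {"linear": [-27, -1, -27], "yaw": 0.03},
  {"linear": [-26, 0, -28], "yaw": 0.02},
  {"linear": [-25, -1, -28], "yaw": 0.03},
  {"linear": [0, 30, 0], "yaw": 0},
  {"linear": [0, 30, 0], "yaw": 0},
])

```text
clock: 39.9
eef_pos: [0.6022, 0.203, 0.0854]
ee_rot: [-0.706, -0.037, 0.035, 0.706]
wrist_force: [0.8, 0.4, -2.5]
grip_width: 0.62
```

Emit:
drive_tool([
  {"linear": [0, 10, 0], "yaw": 0},
  {"linear": [0, 5, 0], "yaw": 0},
  {"linear": [0, 5, 0], "yaw": 0},
])

```text
clock: 40.2
eef_pos: [0.6023, 0.2036, 0.0651]
ee_rot: [-0.706, -0.036, 0.036, 0.706]
wrist_force: [-0.6, -0.3, -0.7]
grip_width: 0.62
```

Emit:
drive_tool([
  {"linear": [0, 4, 0], "yaw": 0},
  {"linear": [0, 3, 0], "yaw": 0},
])

```text
clock: 40.4
eef_pos: [0.6023, 0.2032, 0.0582]
ee_rot: [-0.706, -0.036, 0.035, 0.706]
wrist_force: [-0.4, 1.0, -1.6]
grip_width: 0.624
```

```bash
python3 - <<'E'
from h import *
s=state();print(s["clock"],s["eef_pos"],psi(),s["wrist_force"])
w=eyes.snapshot("scene");crop(w["color"],330,100,490,240,4,"ai1.png")
E
```

```text
40.4 [0.60226776 0.20323917 0.05817424] 0.10124256196297439 [-0.41150959  1.0046556  -1.63359694]
```

View pics/ai1.png

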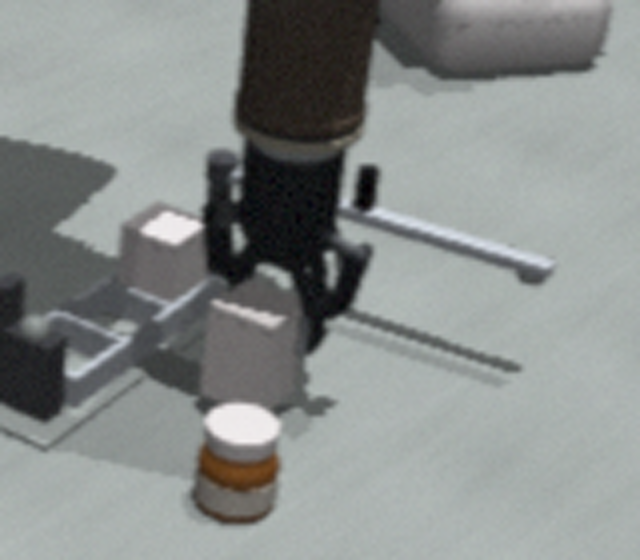

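Emit:
drive_tool([
  {"linear": [0, 3, 0], "yaw": 0},
  {"linear": [0, 2, 0], "yaw": 0},
])

```text
clock: 40.65
eef_pos: [0.602, 0.203, 0.0528]
ee_rot: [-0.706, -0.036, 0.036, 0.706]
wrist_force: [-0.4, 1.0, -1.0]
grip_width: 0.622
```

Emit:
drive_tool([
  {"linear": [0, 2, 0], "yaw": 0},
  {"linear": [0, 2, 0], "yaw": 0},
])

```text
clock: 40.85
eef_pos: [0.6018, 0.2029, 0.0486]
ee_rot: [-0.706, -0.036, 0.036, 0.706]
wrist_force: [0.1, -0.0, -1.2]
grip_width: 0.625
```

Emit:
drive_tool([
  {"linear": [0, 2, 0], "yaw": 0},
  {"linear": [0, 1, 0], "yaw": 0},
])

```text
clock: 41.05
eef_pos: [0.6017, 0.2029, 0.0455]
ee_rot: [0.706, 0.036, -0.036, -0.706]
wrist_force: [0.8, -0.5, -0.9]
grip_width: 0.626
```

Emit:
drive_tool([
  {"linear": [0, 2, 0], "yaw": 0},
  {"linear": [0, 1, 0], "yaw": 0},
])

```text
clock: 41.25
eef_pos: [0.6017, 0.2029, 0.0425]
ee_rot: [0.706, 0.036, -0.036, -0.706]
wrist_force: [0.1, -0.3, -0.7]
grip_width: 0.62
```

```bash
python3 - <<'E'
from h import *
s=state();print(s["clock"],s["eef_pos"],psi(),s["wrist_force"])
w=eyes.snapshot("scene");crop(w["color"],330,100,490,240,4,"aj1.png")
w=eyes.snapshot("wrist");cv2.imwrite("pics/aj2.png",w["color"])
E
```

```text
41.25 [0.60171575 0.20291341 0.04251944] 0.10097736214634515 [ 0.07434549 -0.25493569 -0.66530701]
```

View pics/aj1.png

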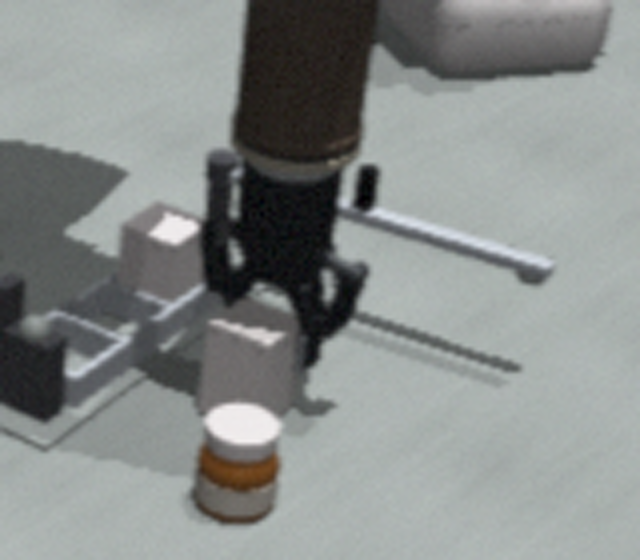

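View pics/aj2.png

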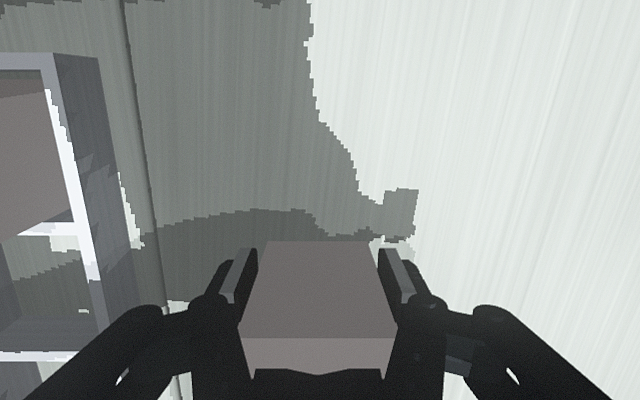

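Emit:
drive_tool([
  {"linear": [0, 2, 0], "yaw": 0},
  {"linear": [0, 1, 0], "yaw": 0},
])

```text
clock: 41.55
eef_pos: [0.6021, 0.203, 0.0412]
ee_rot: [-0.706, -0.036, 0.035, 0.706]
wrist_force: [-10.5, -2.9, 41.2]
grip_width: 0.616
```

Emit:
drive_tool([
  {"linear": [0, 2, 0], "yaw": 0},
  {"linear": [0, 1, 0], "yaw": 0},
])

```text
clock: 41.75
eef_pos: [0.6022, 0.2031, 0.0409]
ee_rot: [-0.706, -0.036, 0.035, 0.706]
wrist_force: [-24.2, -5.4, 88.1]
grip_width: 0.621
```

Emit:
drive_tool([
  {"linear": [0, -4, 0], "yaw": 0},
  {"linear": [0, 0, 0], "yaw": 0},
])

```text
clock: 41.95
eef_pos: [0.6023, 0.2031, 0.0417]
ee_rot: [-0.706, -0.036, 0.035, 0.706]
wrist_force: [-0.4, 0.5, -1.3]
grip_width: 0.621
```

Emit:
drive_tool([
  {"linear": [0, 0, 0], "yaw": 0},
  {"linear": [0, 0, 0], "yaw": 0},
  {"linear": [0, 0, 0], "yaw": 0},
  {"linear": [0, -40, 0], "yaw": 0},
  {"linear": [0, -40, 0], "yaw": 0},
], claw=0)

```text
clock: 42.45
eef_pos: [0.6007, 0.2026, 0.1202]
ee_rot: [0.706, 0.035, -0.037, -0.706]
wrist_force: [0.7, 0.3, 0.3]
grip_width: 0.997
```

Emit:
drive_tool([
  {"linear": [0, -40, -40], "yaw": 0},
  {"linear": [0, -30, -50], "yaw": 0},
  {"linear": [0, 0, -30], "yaw": 0},
  {"linear": [0, 0, 0], "yaw": 0},
  {"linear": [0, 0, 0], "yaw": 0},
])

```text
clock: 42.95
eef_pos: [0.6126, 0.0947, 0.1816]
ee_rot: [-0.706, -0.035, 0.035, 0.706]
wrist_force: [0.6, 0.1, 0.0]
grip_width: 1.001
```

```bash
python3 - <<'E'
from h import *
import pickle
s=state();print(s["clock"],s["eef_pos"],psi(),s["wrist_force"],s["ft_torque"])
w=eyes.snapshot("scene");crop(w["color"],330,100,490,240,4,"ak1.png")
w=eyes.snapshot("wrist");cv2.imwrite("pics/ak2.png",w["color"]);pickle.dump(w,open("ak2.pkl","wb"))
E
```

```text
42.95 [0.61263554 0.0947137  0.18161881] 0.09936991881736404 [0.59992604 0.12198508 0.00655057] [0.04364905 0.00261683 0.02771852]
```

View pics/ak1.png

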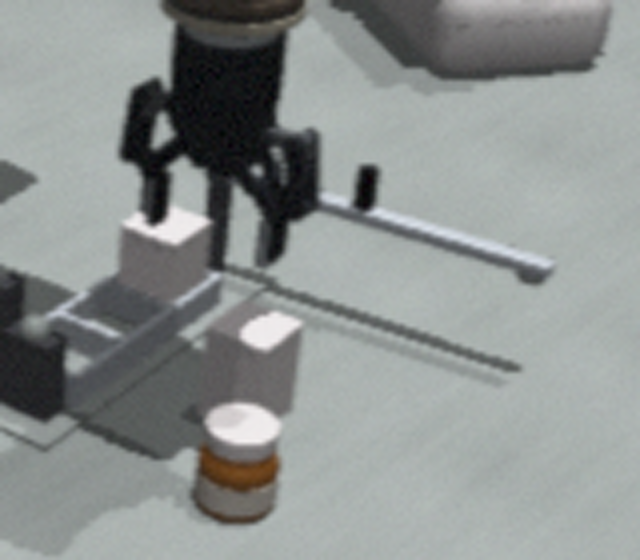

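View pics/ak2.png

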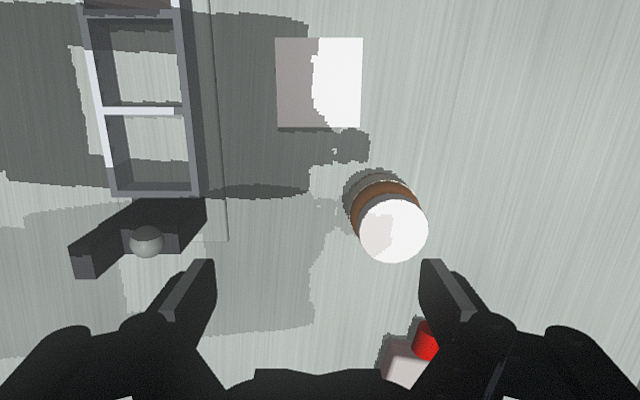

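Jar A now stands mouth-down on the bench: top corners (275,38), (362,38), (360,129), (278,128).

```bash
python3 - <<'E'
from h import *
import pickle
s=pickle.load(open("ak2.pkl","rb"))
P=np.array([onplane(s,*p,.08)[:2] for p in [(275.5,38),(362.5,38.5),(360.5,129),(278,128)]])
c=P.mean(0);d=P[1]+P[2]-P[0]-P[3];e=P[0]+P[1]-P[2]-P[3];a1=np.arctan2(d[1],d[0]);a2=np.arctan2(-e[0],e[1])
print(P,c,a1,a2,[np.linalg.norm(P[i]-P[i-1]) for i in range(4)])
a=.105
plan([(c[0],c[1],.15,a),(c[0],c[1],.054,a)])
E
```

```text
[[0.57680747 0.19679541]
 [0.62973786 0.20182308]
 [0.6360298  0.14741509]
 [0.58192246 0.14263764]] [0.6061244  0.17216781] 0.09134946397999695 0.10468527143091051 [np.float64(0.054398781630148094), np.float64(0.05316862995092743), np.float64(0.05477059479874704), np.float64(0.05431784445530675)]
[{"linear":[1, 16, 38],"yaw":-0.0},{"linear":[0, 15, 39],"yaw":-0.0},{"linear":[0, 32, 0],"yaw":-0.0},{"linear":[0, 32, 0],"yaw":-0.0},{"linear":[0, 32, 0],"yaw":-0.0}]
end [0.6056 0.1726 0.0542] 0.101 n 5
```

Emit:
drive_tool([
  {"linear": [1, 16, 38], "yaw": 0},
  {"linear": [0, 15, 38], "yaw": 0},
  {"linear": [0, 25, 0], "yaw": 0},
  {"linear": [0, 40, 0], "yaw": 0},
  {"linear": [0, 30, 0], "yaw": 0},
])

```text
clock: 43.55
eef_pos: [0.6049, 0.1726, 0.0535]
ee_rot: [0.706, 0.036, -0.037, -0.706]
wrist_force: [-0.1, 0.1, -0.1]
grip_width: 1.0
```

Emit:
drive_tool([
  {"linear": [0, 0, 0], "yaw": 0},
  {"linear": [0, 0, 0], "yaw": 0},
  {"linear": [0, 0, 0], "yaw": 0},
  {"linear": [0, 0, 0], "yaw": 0},
  {"linear": [0, 0, 0], "yaw": 0},
], claw=255)

```text
clock: 44.05
eef_pos: [0.6067, 0.1712, 0.0571]
ee_rot: [-0.706, -0.036, 0.035, 0.706]
wrist_force: [0.1, -0.8, -0.6]
grip_width: 0.624
```

Emit:
drive_tool([
  {"linear": [0, -35, 0], "yaw": 0},
  {"linear": [0, -45, 0], "yaw": 0},
  {"linear": [0, -20, 0], "yaw": 0},
  {"linear": [0, 0, 0], "yaw": 0},
])

```text
clock: 44.45
eef_pos: [0.6081, 0.1714, 0.1599]
ee_rot: [-0.706, -0.038, 0.033, 0.707]
wrist_force: [0.6, 0.4, -1.2]
grip_width: 0.621
```

```bash
python3 - <<'E'
from h import *
s=state();print(s["clock"],s["eef_pos"],psi(),s["wrist_force"],s["grip_width"])
O=np.array([.470,.173]);y=.102
p=O-.068*np.array([-np.sin(y),np.cos(y)]);print(p)
plan([(p[0]+.005,p[1],.165,y),(p[0],p[1],.115,y)])
E
```

```text
44.45 [0.60811207 0.17138083 0.15991696] 0.10087587736780065 [ 0.61441809  0.41873898 -1.22837005] 0.6206929885417104
[0.47692398 0.10535343]
[{"linear":[-44, -2, -18],"yaw":-0.0},{"linear":[-44, -1, -17],"yaw":-0.0},{"linear":[-44, -2, -18],"yaw":-0.0},{"linear":[-3, 25, 0],"yaw":-0.0},{"linear":[-2, 25, 1],"yaw":-0.0}]
end [0.477  0.1058 0.1149] 0.101 n 5
```

Emit:
drive_tool([
  {"linear": [-44, -2, -18], "yaw": 0},
  {"linear": [-44, -1, -17], "yaw": 0},
  {"linear": [-43, -2, -18], "yaw": 0},
  {"linear": [0, 24, 0], "yaw": 0},
  {"linear": [0, 24, 0], "yaw": 0},
])

```text
clock: 44.95
eef_pos: [0.4802, 0.1044, 0.1128]
ee_rot: [-0.706, -0.036, 0.035, 0.706]
wrist_force: [0.8, -0.2, -1.1]
grip_width: 0.624
```

Emit:
drive_tool([
  {"linear": [0, 0, 0], "yaw": 0},
  {"linear": [0, 0, 0], "yaw": 0},
])

```text
clock: 45.15
eef_pos: [0.4806, 0.1049, 0.1126]
ee_rot: [0.706, 0.035, -0.036, -0.706]
wrist_force: [0.6, -0.2, -1.4]
grip_width: 0.627
```

```bash
python3 - <<'E'
from h import *
import pickle
s=state();print(s["clock"],s["eef_pos"],psi(),s["wrist_force"],s["grip_width"])
w=eyes.snapshot("wrist");crop(w["color"],180,0,460,400,1.5,"al3.png");pickle.dump((w,s["eef_pos"],psi()),open("al.pkl","wb"))
E
```

```text
45.15 [0.48063452 0.10493664 0.11257127] 0.10091802486599886 [ 0.61486844 -0.18028629 -1.40072562] 0.6268498634853653
```

View pics/al3.png

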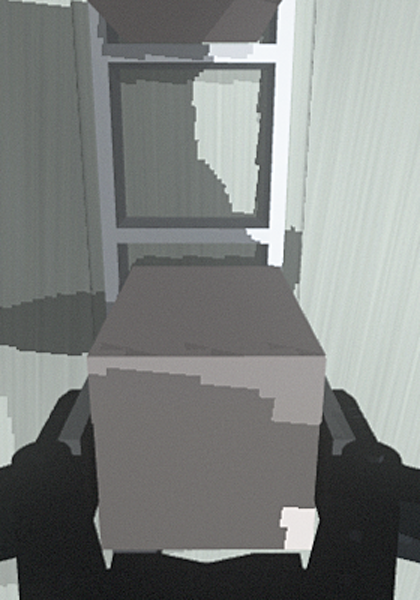

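```bash
python3 - <<'E'
from h import *
import pickle
w,t,y=pickle.load(open("al.pkl","rb"));zx=np.array([-np.sin(y),np.cos(y)]);xx=np.array([np.cos(y),np.sin(y)])
def loc(x,yy,z):
    p=onplane(w,180+x/1.5,yy/1.5,z)[:2]-t[:2];return ((p@xx)*1000).round(1),((p@zx)*1000).round(1)
print("divider top outer",loc(104,236,.034),loc(284,236,.034),"inner",loc(118,243,.034),loc(269,243,.034),"far edge",loc(190,228,.034))
print("mouth",loc(132,266,t[2]-.0571),loc(280,266,t[2]-.0571),"top edge",loc(88,355,t[2]+.0229),loc(325,355,t[2]+.0229))
print("upper divider",loc(100,45,.034),loc(190,45,.034),loc(190,60,.034))
E
```

```text
divider top outer (np.float64(-41.2), np.float64(35.1)) (np.float64(31.8), np.float64(35.1)) inner (np.float64(-35.7), np.float64(32.2)) (np.float64(25.9), np.float64(32.2)) far edge (np.float64(-6.3), np.float64(38.3))
mouth (np.float64(-27.2), np.float64(28.1)) (np.float64(27.7), np.float64(28.1)) top edge (np.float64(-26.3), np.float64(28.5)) (np.float64(27.1), np.float64(28.5))
upper divider (np.float64(-38.5), np.float64(105.8)) (np.float64(-5.6), np.float64(105.8)) (np.float64(-5.7), np.float64(100.8))
```

Emit:
drive_tool([
  {"linear": [-5, 0, 0], "yaw": 0},
  {"linear": [0, 14, 0], "yaw": 0},
  {"linear": [0, 12, 0], "yaw": 0},
  {"linear": [0, 0, 0], "yaw": 0},
])

```text
clock: 45.6
eef_pos: [0.4753, 0.1045, 0.0859]
ee_rot: [0.706, 0.035, -0.036, -0.706]
wrist_force: [-0.3, -0.2, -0.8]
grip_width: 0.621
```

Emit:
drive_tool([
  {"linear": [0, 8, 0], "yaw": 0},
  {"linear": [0, 7, 0], "yaw": 0},
  {"linear": [0, 4, 0], "yaw": 0},
])

```text
clock: 45.9
eef_pos: [0.4759, 0.1045, 0.0672]
ee_rot: [0.706, 0.036, -0.036, -0.706]
wrist_force: [0.6, -0.4, -0.9]
grip_width: 0.621
```

Emit:
drive_tool([
  {"linear": [0, 2, 0], "yaw": 0},
  {"linear": [0, 0, 0], "yaw": 0},
])

```text
clock: 46.1
eef_pos: [0.476, 0.1045, 0.0655]
ee_rot: [0.706, 0.036, -0.036, -0.706]
wrist_force: [-0.2, 0.5, -1.5]
grip_width: 0.624
```

Inside the pocket without contact; release just above the floor.

Emit:
drive_tool([
  {"linear": [0, 1, 0], "yaw": 0},
  {"linear": [0, 0, 0], "yaw": 0},
])

```text
clock: 46.3
eef_pos: [0.4762, 0.1045, 0.0649]
ee_rot: [-0.706, -0.036, 0.036, 0.706]
wrist_force: [-0.5, -0.7, -1.9]
grip_width: 0.623
```

Emit:
drive_tool([
  {"linear": [0, 0, 0], "yaw": 0},
  {"linear": [0, 0, 0], "yaw": 0},
  {"linear": [0, 0, 0], "yaw": 0},
  {"linear": [0, -30, 0], "yaw": 0},
  {"linear": [0, -45, 0], "yaw": 0},
], claw=0)

```text
clock: 46.8
eef_pos: [0.4745, 0.1043, 0.139]
ee_rot: [0.706, 0.034, -0.037, -0.706]
wrist_force: [1.0, 0.0, -0.5]
grip_width: 0.997
```

Emit:
drive_tool([
  {"linear": [0, -45, 0], "yaw": 0},
  {"linear": [0, -45, -20], "yaw": 0},
  {"linear": [0, 0, 0], "yaw": 0},
])

```text
clock: 47.1
eef_pos: [0.481, 0.0838, 0.2352]
ee_rot: [-0.706, -0.039, 0.033, 0.706]
wrist_force: [-0.1, -0.4, -0.8]
grip_width: 1.002
```

```bash
python3 - <<'E'
from h import *
import pickle
s=state();print(s["clock"],s["eef_pos"],psi(),s["wrist_force"],s["grip_width"])
w=eyes.snapshot("wrist");cv2.imwrite("pics/am1.png",w["color"]);pickle.dump(w,open("am.pkl","wb"))
w=eyes.snapshot("scene");crop(w["color"],300,80,500,230,4,"am2.png")
w=eyes.snapshot("side");crop(w["color"],200,200,360,370,4,"am3.png")
E
```

```text
47.1 [0.48102123 0.08379946 0.23523354] 0.10077168576648986 [-0.08685089 -0.35838968 -0.80779696] 1.0023149507293527
```

View pics/am1.png

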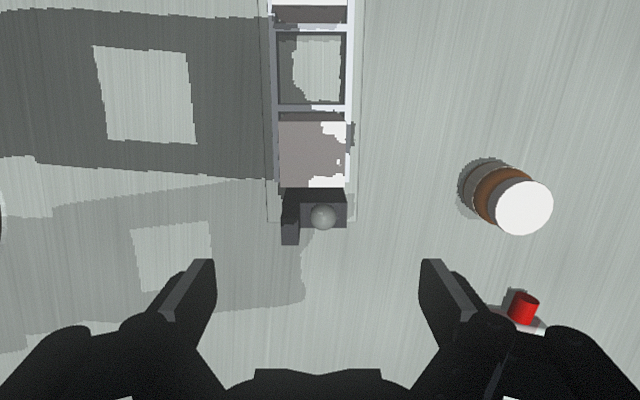

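View pics/am2.png

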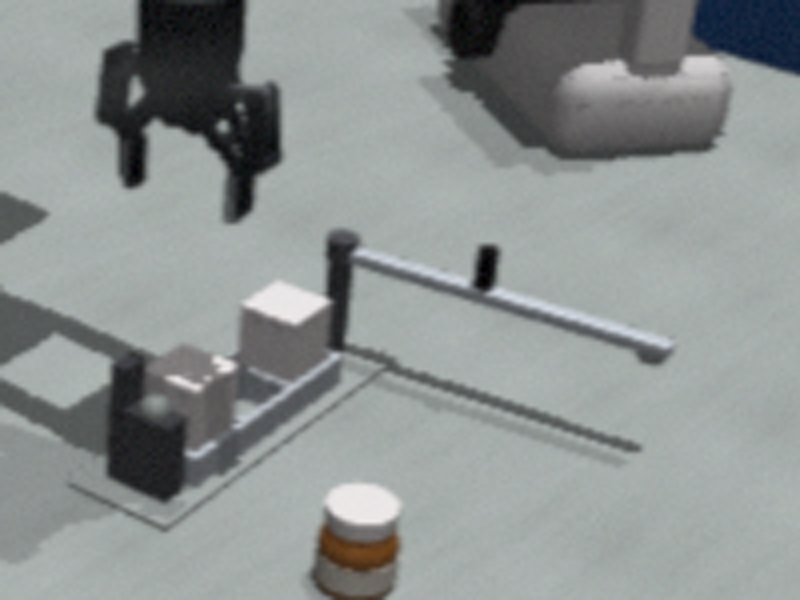

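View pics/am3.png

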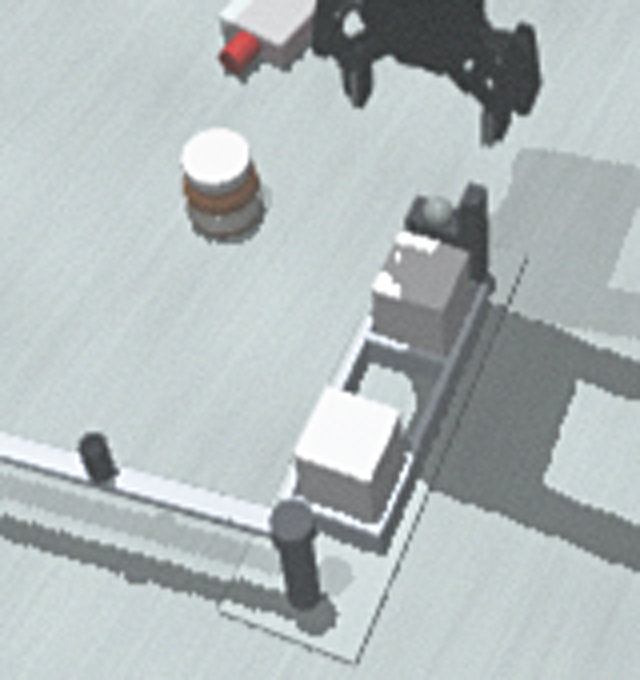

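```bash
python3 - <<'E'
from h import *
sc=eyes.snapshot("scene");si=eyes.snapshot("side")
f=lambda p:(300+p[0]/4,80+p[1]/4);g=lambda p:(200+p[0]/4,200+p[1]/4)
O=np.array([.470,.173]);y=.103;xx=np.array([np.cos(y),np.sin(y)]);yy=np.array([-np.sin(y),np.cos(y)])
J={"B":([(241,308),(290,323),(332,300),(281,282)],[(402,410),(330,388),(296,460),(367,478)]),
"A":([(146,372),(196,388),(237,364),(188,346)],[(470,254),(397,234),(373,294),(444,318)])}
for n,(a,b) in J.items():
    P=np.array([tri((sc,*f(p)),(si,*g(q))) for p,q in zip(a,b)])
    c=P.mean(0);d=c[:2]-O;print(n,"z",P[:,2].round(4),"centre rack",(d@xx).round(4),(d@yy).round(4),c[2].round(4))
E
```

```text
B z [0.0795 0.082  0.0804 0.0822] centre rack -0.0019 0.0697 0.081
A z [0.0795 0.0832 0.0805 0.0779] centre rack -0.0009 -0.0645 0.0803
```

```bash
python3 - <<'E'
from h import *
sc=eyes.snapshot("scene");si=eyes.snapshot("side")
k=tri((sc,300+488/4,80+249/4),(si,200+91/4,200+440/4));print(k)
print(onplane(sc,422,142.3,.144),onplane(si,222.8,310,.144))
plan([(.56,.22,.25,.9),(.5835,.3461,.20,1.70)])
E
```

```text
[0.58392467 0.34417634 0.13997058]
[0.58823753 0.33666989 0.144     ] [0.58208369 0.34570101 0.144     ]
[{"linear":[16, -4, 21],"yaw":-0.13},{"linear":[19, -3, 19],"yaw":-0.14},{"linear":[21, -4, 16],"yaw":-0.13},{"linear":[22, -3, 13],"yaw":-0.13},{"linear":[25, -4, 10],"yaw":-0.14}]
[{"linear":[25, -3, 7],"yaw":-0.13},{"linear":[19, 8, 10],"yaw":-0.13},{"linear":[20, 9, 7],"yaw":-0.14},{"linear":[21, 8, 5],"yaw":-0.13},{"linear":[21, 8, 1],"yaw":-0.13}]
[{"linear":[22, 8, -1],"yaw":-0.14},{"linear":[21, 9, -4],"yaw":-0.13}]
end [0.5839 0.3462 0.1997] 1.701 n 12
```

Emit:
drive_tool([
  {"linear": [16, -4, 21], "yaw": -0.13},
  {"linear": [19, -3, 19], "yaw": -0.14},
  {"linear": [21, -4, 16], "yaw": -0.13},
  {"linear": [22, -3, 13], "yaw": -0.13},
  {"linear": [25, -4, 10], "yaw": -0.14},
])

```text
clock: 47.95
eef_pos: [0.547, 0.1983, 0.2467]
ee_rot: [-0.654, -0.267, 0.269, 0.655]
wrist_force: [-0.1, -1.0, 0.9]
grip_width: 0.997
```

Emit:
drive_tool([
  {"linear": [25, -3, 7], "yaw": -0.13},
  {"linear": [19, 8, 10], "yaw": -0.13},
  {"linear": [20, 9, 7], "yaw": -0.14},
  {"linear": [21, 8, 5], "yaw": -0.13},
  {"linear": [21, 8, 1], "yaw": -0.13},
])

```text
clock: 48.45
eef_pos: [0.5761, 0.3044, 0.2161]
ee_rot: [-0.532, -0.465, 0.466, 0.533]
wrist_force: [0.8, 0.5, -0.4]
grip_width: 0.999
```

Emit:
drive_tool([
  {"linear": [22, 8, -1], "yaw": -0.14},
  {"linear": [21, 9, -4], "yaw": -0.13},
  {"linear": [0, 0, 0], "yaw": 0},
  {"linear": [0, 0, 0], "yaw": 0},
])

```text
clock: 48.85
eef_pos: [0.5839, 0.3461, 0.1994]
ee_rot: [-0.466, -0.53, 0.532, 0.467]
wrist_force: [-0.4, 0.8, -0.1]
grip_width: 1.007
```

```bash
python3 - <<'E'
from h import *
import pickle
s=state();print(s["clock"],s["eef_pos"],psi())
w=eyes.snapshot("wrist");cv2.imwrite("pics/an1.png",w["color"]);pickle.dump(w,open("an.pkl","wb"))
im=w["color"];m=(im.max(2)<60).astype(np.uint8)
n,l,st,ce=cv2.connectedComponentsWithStats(m)
for i in range(1,n):
    if st[i,4]>200: print(st[i],ce[i])
E
```

```text
48.85 [0.58389795 0.34610802 0.19936014] 1.700170217340326
[ 302  190   30   44 1049] [316.48141087 211.63965682]
[    0   259   640   141 37085] [317.72004854 359.22351355]
```

View pics/an1.png

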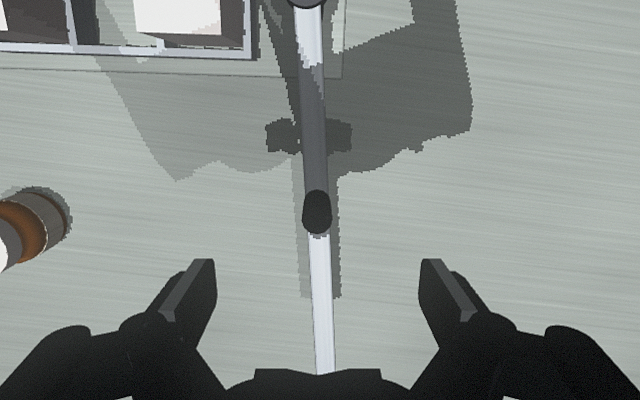

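```bash
python3 - <<'E'
from h import *
import pickle
w=pickle.load(open("an.pkl","rb"))
for r in (217,220): print(onplane(w,316.5,r,.144)[:2])
print(state()["eef_pos"])
E
```

```text
[0.5792343  0.34529971]
[0.58105934 0.34553523]
[0.58415893 0.34570414 0.19996851]
```

Emit:
drive_tool([
  {"linear": [0, 33, 3], "yaw": 0},
  {"linear": [0, 35, 0], "yaw": 0},
  {"linear": [0, 0, 0], "yaw": 0},
])

```text
clock: 49.2
eef_pos: [0.5792, 0.3435, 0.129]
ee_rot: [-0.466, -0.529, 0.533, 0.468]
wrist_force: [-1.0, -0.5, -0.9]
grip_width: 1.001
```

Emit:
drive_tool([
  {"linear": [0, 0, 0], "yaw": 0},
  {"linear": [0, 0, 0], "yaw": 0},
  {"linear": [0, 0, 0], "yaw": 0},
  {"linear": [0, 0, 0], "yaw": 0},
  {"linear": [0, 0, 0], "yaw": 0},
], claw=255)

```text
clock: 49.7
eef_pos: [0.5822, 0.3455, 0.1339]
ee_rot: [0.467, 0.532, -0.531, -0.466]
wrist_force: [-2.9, -4.8, 14.3]
grip_width: 0.183
```

```bash
python3 - <<'E'
from h import *
import math
s=state();print(s["clock"],s["eef_pos"],psi(),s["grip_width"],s["wrist_force"])
h=np.array([.4545,.3215]);p=s["eef_pos"][:2]-h;r=np.hypot(*p);th=math.atan2(p[1],p[0]);print("r",r,th)
end=.103-math.pi/2-.01;k=14;z=s["eef_pos"][2];wps=[]
for i in range(1,k+1):
    t=th+(end-th)*i/k; rr=r+(.130-r)*i/k
    wps.append((h[0]+rr*math.cos(t),h[1]+rr*math.sin(t),z,psi()+(end-th)*i/k))
plan(wps);print(wps[-1])
E
```

```text
49.7 [0.58223405 0.34550431 0.13394927] 1.7011452461649474 0.1834574911054963 [-2.86372906 -4.79563719 14.31970253]
r 0.1299699767349332 0.18575764351109975
[{"linear":[-15, 0, 0],"yaw":0.12},{"linear":[-16, 0, 0],"yaw":0.12},{"linear":[-15, 0, 0],"yaw":0.12},{"linear":[-16, 0, 0],"yaw":0.12},{"linear":[-15, 0, 0],"yaw":0.11}]
[{"linear":[-16, 0, 0],"yaw":0.12},{"linear":[-15, 0, 0],"yaw":0.12},{"linear":[-16, 0, 0],"yaw":0.12},{"linear":[-15, 0, 1],"yaw":0.12},{"linear":[-15, 0, 0],"yaw":0.12}]
[{"linear":[-16, 0, 0],"yaw":0.12},{"linear":[-15, 0, 0],"yaw":0.12},{"linear":[-16, 0, 0],"yaw":0.11},{"linear":[-15, 0, 0],"yaw":0.12}]
end [0.4665 0.1923 0.1339] 0.041 n 14
(np.float64(0.4665725798000722), np.float64(0.19206177992196088), np.float64(0.1339492693401707), np.float64(0.03759127585895117))
```

Emit:
drive_tool([
  {"linear": [-15, -1, 1], "yaw": 0.12},
  {"linear": [-16, 0, 1], "yaw": 0.12},
  {"linear": [-15, 0, 1], "yaw": 0.12},
  {"linear": [-16, 0, 1], "yaw": 0.12},
  {"linear": [-15, 0, 1], "yaw": 0.11},
])

```text
clock: 50.2
eef_pos: [0.5726, 0.2696, 0.1344]
ee_rot: [0.603, 0.374, -0.369, -0.6]
wrist_force: [28.2, -11.4, -18.4]
grip_width: 0.182
```

```bash
python3 - <<'E'
from h import *
import math
s=state();print(s["clock"],s["eef_pos"],psi(),s["grip_width"],s["wrist_force"])
h=np.array([.4545,.3215]);p=s["eef_pos"][:2]-h;r=np.hypot(*p);th=math.atan2(p[1],p[0]);print("r",r,th,"keeper",th+math.pi/2-.103)
end=.103-math.pi/2+.12;k=8;z=s["eef_pos"][2];wps=[]
for i in range(1,k+1):
    t=th+(end-th)*i/k; rr=r+(.130-r)*i/k
    wps.append((h[0]+rr*math.cos(t),h[1]+rr*math.sin(t),z,psi()+(end-th)*i/k))
plan(wps)
E
```

```text
50.2 [0.57264009 0.26964803 0.13435971] 1.1064113127728092 0.18186834221392068 [ 28.1643208  -11.43619844 -18.41727317]
r 0.12901824375270166 -0.41358690866787345 keeper 1.0542094181270232
[{"linear":[-15, 0, 0],"yaw":0.12},{"linear":[-15, 0, 0],"yaw":0.11},{"linear":[-15, 0, 0],"yaw":0.12},{"linear":[-15, 0, 0],"yaw":0.12},{"linear":[-15, 0, 0],"yaw":0.11}]
[{"linear":[-16, 0, 0],"yaw":0.12},{"linear":[-15, 0, 0],"yaw":0.12},{"linear":[-15, 0, 0],"yaw":0.11}]
end [0.4831 0.1948 0.1344] 0.176 n 8
```

Emit:
drive_tool([
  {"linear": [-15, 1, -1], "yaw": 0.12},
  {"linear": [-15, 0, 0], "yaw": 0.11},
  {"linear": [-15, 0, 0], "yaw": 0.12},
  {"linear": [-15, 0, 0], "yaw": 0.12},
  {"linear": [-15, 0, 0], "yaw": 0.11},
])

```text
clock: 50.7
eef_pos: [0.524, 0.2124, 0.134]
ee_rot: [0.683, 0.185, -0.182, -0.682]
wrist_force: [6.6, -7.7, 7.2]
grip_width: 0.182
```

Emit:
drive_tool([
  {"linear": [-16, 0, 0], "yaw": 0.12},
  {"linear": [-15, 0, 0], "yaw": 0.12},
  {"linear": [-13, 0, 0], "yaw": 0.1},
])

```text
clock: 51.0
eef_pos: [0.4829, 0.195, 0.134]
ee_rot: [0.704, 0.067, -0.065, -0.704]
wrist_force: [2.0, -3.7, 9.6]
grip_width: 0.182
```

```bash
python3 - <<'E'
from h import *
import math
s=state();print(s["clock"],s["eef_pos"],psi(),s["grip_width"],s["wrist_force"])
h=np.array([.4545,.3215]);p=s["eef_pos"][:2]-h;r=np.hypot(*p);th=math.atan2(p[1],p[0]);print("r",r,th,"keeper",th+math.pi/2-.103)
end=.103-math.pi/2-.015;k=4;z=s["eef_pos"][2];wps=[]
for i in range(1,k+1):
    t=th+(end-th)*i/k
    wps.append((h[0]+r*math.cos(t),h[1]+r*math.sin(t),z,psi()+(end-th)*i/k))
plan(wps)
w=eyes.snapshot("scene");crop(w["color"],300,80,460,230,4,"ao2.png")
E
```

```text
51.0 [0.48291815 0.19495424 0.13397782] 0.18583517497732024 0.18151359935301134 [ 1.96951395 -3.69656916  9.59523479]
r 0.12969742265102738 -1.3498929169301714 keeper 0.11790340986472513
[{"linear":[-4, 0, 0],"yaw":0.03},{"linear":[-5, 0, 0],"yaw":0.04},{"linear":[-4, 0, 0],"yaw":0.03},{"linear":[-4, 0, 0],"yaw":0.03}]
end [0.4661 0.1926 0.134 ] 0.056 n 4
```

View pics/ao2.png

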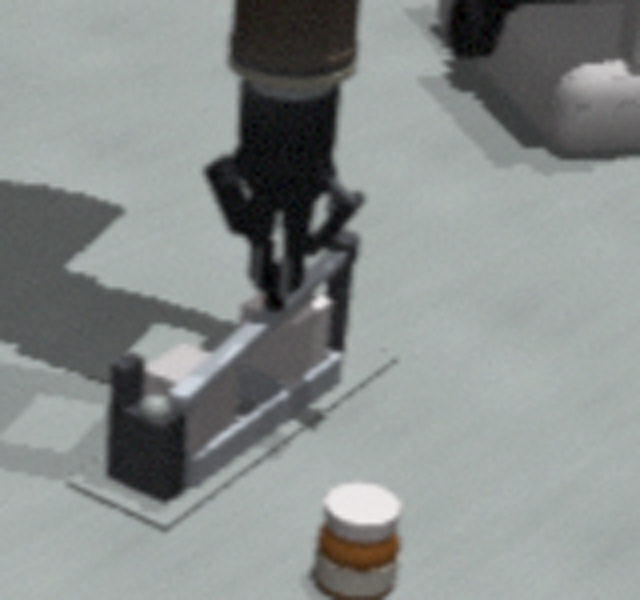

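The bar is over the row, about 0.1 rad from shut. Press through the detent.

Emit:
drive_tool([
  {"linear": [-4, 0, 0], "yaw": 0.03},
  {"linear": [-4, 0, 0], "yaw": 0.03},
  {"linear": [-4, 0, 0], "yaw": 0.03},
  {"linear": [-3, 0, 0], "yaw": 0.02},
])

```text
clock: 51.45
eef_pos: [0.4689, 0.1927, 0.134]
ee_rot: [0.707, 0.03, -0.027, -0.706]
wrist_force: [5.5, -16.1, 12.3]
grip_width: 0.183
```

Emit:
drive_tool([
  {"linear": [-2, 0, 0], "yaw": 0.01},
  {"linear": [0, 0, 0], "yaw": 0},
])

```text
clock: 51.65
eef_pos: [0.4662, 0.1924, 0.134]
ee_rot: [0.707, 0.026, -0.024, -0.706]
wrist_force: [2.6, -15.4, 15.1]
grip_width: 0.181
```

```bash
python3 - <<'E'
from h import *
import math
s=state();print(s["clock"],s["eef_pos"],psi(),s["grip_width"],s["wrist_force"])
h=np.array([.4545,.3215]);p=s["eef_pos"][:2]-h;r=np.hypot(*p);th=math.atan2(p[1],p[0]);print("r",r,th,"keeper",th+math.pi/2-.103)
w=eyes.snapshot("scene");crop(w["color"],300,80,460,230,4,"ap2.png")
E
```

```text
51.65 [0.46615186 0.19236131 0.13395335] 0.07080202756101016 0.18118220789865025 [  2.62931016 -15.35888442  15.06987077]
r 0.12966328121249127 -1.4808124657073136 keeper -0.013016138912417055
```

View pics/ap2.png

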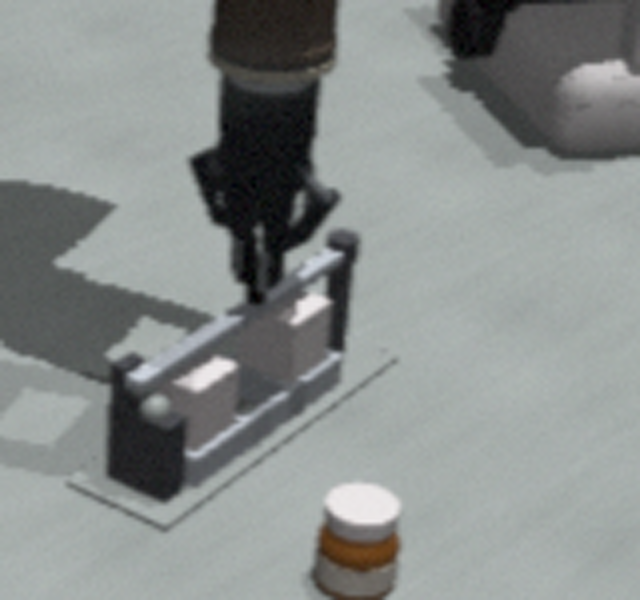

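Emit:
drive_tool([
  {"linear": [-2, 0, 0], "yaw": 0},
  {"linear": [0, 0, 0], "yaw": 0},
])

```text
clock: 51.9
eef_pos: [0.466, 0.1924, 0.1341]
ee_rot: [0.707, 0.027, -0.023, -0.707]
wrist_force: [12.2, -17.2, 6.4]
grip_width: 0.182
```

Emit:
drive_tool([
  {"linear": [1, 0, 0], "yaw": 0},
  {"linear": [0, 0, 0], "yaw": 0},
  {"linear": [0, 0, 0], "yaw": 0},
  {"linear": [0, 0, 0], "yaw": 0},
  {"linear": [0, 0, 0], "yaw": 0},
], claw=0)

```text
clock: 52.4
eef_pos: [0.4641, 0.1932, 0.1328]
ee_rot: [0.707, 0.025, -0.025, -0.707]
wrist_force: [0.1, 0.7, 0.6]
grip_width: 0.995
```

Emit:
drive_tool([
  {"linear": [0, -40, 0], "yaw": 0},
  {"linear": [0, -50, 0], "yaw": 0},
  {"linear": [0, -40, -40], "yaw": 0},
  {"linear": [0, 0, -45], "yaw": 0},
  {"linear": [0, 0, 0], "yaw": 0},
])

```text
clock: 52.9
eef_pos: [0.4705, 0.1095, 0.2594]
ee_rot: [0.707, 0.025, -0.023, -0.706]
wrist_force: [0.5, 0.2, -0.5]
grip_width: 0.999
```

```bash
python3 - <<'E'
from h import *
s=state();print(s["clock"],s["eef_pos"],s["wrist_force"])
w=eyes.snapshot("wrist");cv2.imwrite("pics/aq1.png",w["color"])
import pickle;pickle.dump(w,open("aq.pkl","wb"))
w=eyes.snapshot("scene");cv2.imwrite("pics/aq2.png",w["color"])
w=eyes.snapshot("side");crop(w["color"],200,200,360,370,4,"aq3.png")
E
```

```text
52.9 [0.47049488 0.10953326 0.25937645] [ 0.50023161  0.21574198 -0.48527458]
```

View pics/aq1.png

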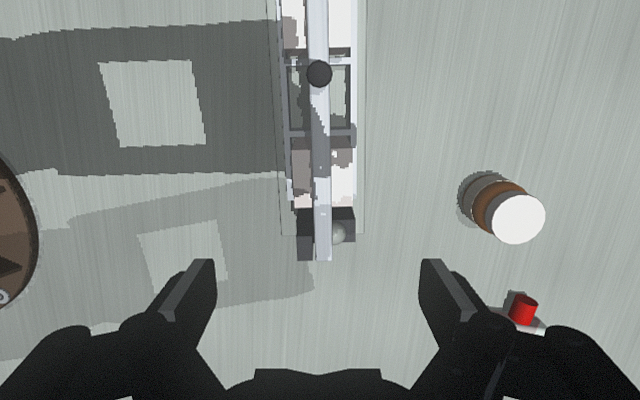

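View pics/aq2.png

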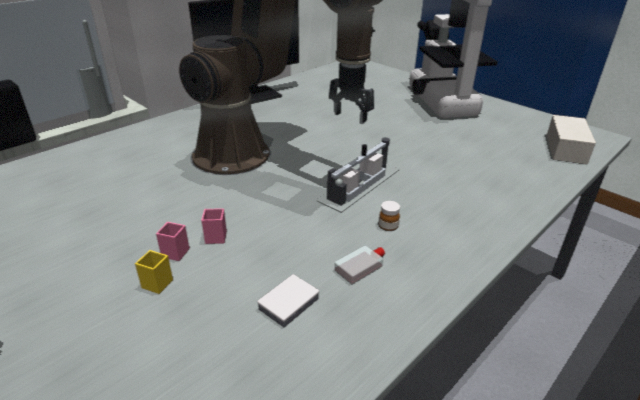

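View pics/aq3.png

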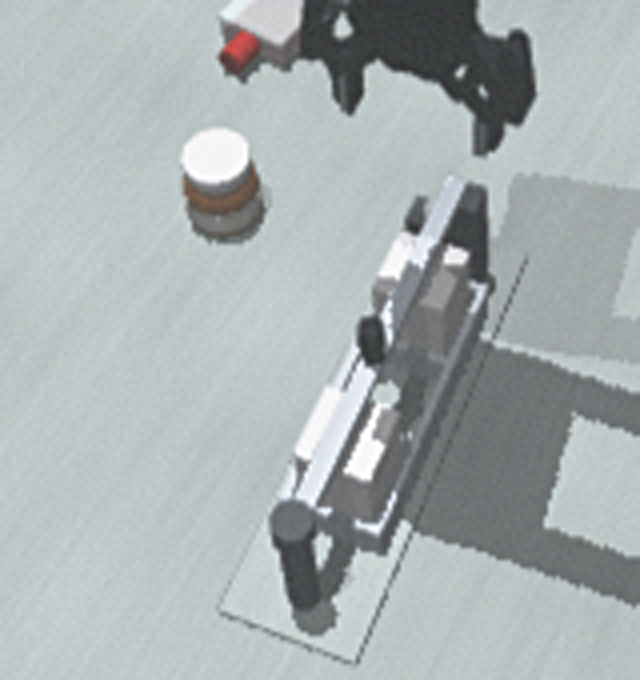

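```bash
python3 - <<'E'
from h import *
import pickle
w=pickle.load(open("aq.pkl","rb"))
def edges(r):
    g=w["color"][r].astype(int).min(1); print(r,[(x,g[x]) for x in range(300,340,2)])
for r in (10,110,225): edges(r)
E
```

```text
10 [(300, np.int64(231)), (302, np.int64(236)), (304, np.int64(201)), (306, np.int64(110)), (308, np.int64(197)), (310, np.int64(211)), (312, np.int64(210)), (314, np.int64(211)), (316, np.int64(217)), (318, np.int64(215)), (320, np.int64(210)), (322, np.int64(202)), (324, np.int64(211)), (326, np.int64(197)), (328, np.int64(186)), (330, np.int64(235)), (332, np.int64(232)), (334, np.int64(235)), (336, np.int64(235)), (338, np.int64(234))]
110 [(300, np.int64(104)), (302, np.int64(75)), (304, np.int64(77)), (306, np.int64(80)), (308, np.int64(78)), (310, np.int64(92)), (312, np.int64(121)), (314, np.int64(114)), (316, np.int64(207)), (318, np.int64(221)), (320, np.int64(219)), (322, np.int64(220)), (324, np.int64(216)), (326, np.int64(214)), (328, np.int64(201)), (330, np.int64(148)), (332, np.int64(183)), (334, np.int64(180)), (336, np.int64(183)), (338, np.int64(180))]
225 [(300, np.int64(51)), (302, np.int64(58)), (304, np.int64(55)), (306, np.int64(52)), (308, np.int64(57)), (310, np.int64(55)), (312, np.int64(55)), (314, np.int64(113)), (316, np.int64(180)), (318, np.int64(179)), (320, np.int64(181)), (322, np.int64(183)), (324, np.int64(177)), (326, np.int64(182)), (328, np.int64(188)), (330, np.int64(183)), (332, np.int64(83)), (334, np.int64(101)), (336, np.int64(104)), (338, np.int64(95))]
```

```bash
python3 - <<'E'
from h import *
import pickle
w=pickle.load(open("aq.pkl","rb"))
a=onplane(w,317.5,10,.108);b=onplane(w,322.7,225,.108)
d=a-b;print("bar heading",np.arctan2(-d[0],d[1]),a,b)
# plate edges / rack walls
from h import *
for L in ([(352,20),(356,190)],):
    p=[onplane(w,*q,.034) for q in L];e=p[0]-p[1];print("wall",np.arctan2(-e[0],e[1]))
p=[onplane(w,*q,.006) for q in [(366,10),(366,230)]];e=p[0]-p[1];print("plate",np.arctan2(-e[0],e[1]))
O=np.array([.470,.173])
for q in (a,b):
    v=q[:2]-O; print("bar centre rack x at y",v@[np.cos(.1),np.sin(.1)],v@[-np.sin(.1),np.cos(.1)])
E
```

```text
bar heading 0.09539642269276709 [0.46245704 0.23790278 0.108     ] [0.47850366 0.07020345 0.108     ]
wall 0.12436502819472892
plate 0.11056041254503116
bar centre rack x at y -0.001025808631868001 0.06533157254823525
bar centre rack x at y -0.0018013489254496248 -0.10313194248819005
```

```bash
python3 -c "
from cell import finish_job
print(finish_job())"
```

```text
the job is handed in; nothing more can be done
None
```

The job is done and handed in at about 53 s on the robot's clock. Both white jars sit mouth-down in the rack and the keeper bar is shut over them. Only two white jars were on the bench, so one pocket is empty.

**What I did**
- **Opening:** I swung the bar open by its knob to about 1.55 rad. It went on to its stop while I worked under it.
- **Turning the jars:** I pushed each jar onto its side, gripped it near its closed end and levered it mouth-down under the open bar. I then stood it on the bench and re-gripped it.
- **Seating:** The jars are in the hinge-end pocket and the detent-post pocket; the middle one is empty.
- **Closing:** I swung the bar shut by the knob until it met its hard stop, then released it and moved clear.

**Last checks**
- **Jars:** Their centres came out within about 4 mm of the pocket centres, upright. Camera triangulation put their tops at about 81 mm rather than 86 mm. Both jars and the knob (143 and 140 against 144 mm) read low, so I take this as camera bias; I did not confirm the height another way.
- **Bar:** It lies within 2 mm of the row's centre line, about 0.01 rad from shut.
- **Bystanders:** The flask, slide box and bottle look unmoved in the last scene picture. The arm was touching nothing.

**What went wrong on the way**
- One jar was knocked aside while the arm was away, so I located it again.
- One jar slipped in the grip during levering and had to be levered a second time.
- The wrist force briefly reached 83 N and 88 N while I pressed a jar against the bar and then the bench. Both are below the 120 N limit.

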